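Put the covered brush jars away in the extraction box

ROBOT

A 7-joint arm with a two-finger parallel gripper is mounted at the origin on a cart in front of the work surface, level with it; the furniture and walls round the work are solid. World frame = base frame: x ahead of the robot, y to its left, z up, the work surface at z = 0. Lengths are in m, angles in rad, forces in N, time in s.
With the tool pointing down it reaches from about 0.4 to 0.875 m from the base axis. Payload 6.5 kg.
Tool frame: the origin (TCP) lies at the very end of the fingers, on their centre line; the grasp point (between the pads) lies 19 mm behind it; z points along the fingers, y is the line along which they close (so a half turn about z gives the same grasp; the last joint's range is limited). The gripper opens to 85 mm and grips with 20 to 120 N. Pads are 22 mm wide; open, the fingers measure 114 mm over their backs; the gripper's body (76 mm by 85 mm) begins 54 mm behind the grasp point. The pads swing forward as they close: fully open they stand 13 mm farther back than shut.
Start: joints at [-1.384, 0.536, -0.004, 1.538, 0.003, 1.067, -0.071], TCP at [0.163, 0.629, 0.231] pointing down, gripper open.
Joint ranges: [-2.7, 2.7], [-0.37, 2.16], [-1.27, 1.26], [0.24, 2.4], [-1.31, 4.45], [0.19, 1.91], [-2.76, 2.76]. Speed limits (rad/s): [2.39, 2.39, 3.14, 3.14, 3.14, 3.14, 3.14].

INTERFACE

Orientations are given as [roll, pitch, yaw] about the fixed x, y, z axes, in that order (R = Rz(yaw) Ry(pitch) Rx(roll)).
In Python, from plant import r gives the robot as it stands.
- The arm moves only by the tool play_rows, never from a script. Its arguments are lists of equal length, an entry for each row: "gripper": the finger opening in mm, from 0 to 85.4; "travel": the shift along the tool's x, y, z in mm, a list of three; "dr": the turn, a rotation vector about the tool's x, y, z in rad, a list of three. A call has 1 to 8 rows; each row shifts and turns the commanded pose from where the row before left it, along the tool's axes as they then stand; what a row does not reach is not made up. A row lasts 1/10 s, in which the tool goes at most 50 mm and 8.59 degrees, less where a joint would pass 70% of its speed; a pose out of reach is approached as far as the arm can. A call is refused whole if a number of a shift passes 50 or a number of a turn 0.15, either way. A call with a gripper value outside its range is refused whole. The fingers move at their own pace and stop on an object; the grip force is fixed at half the most. Time passes only in rows, so rows that do not move let the fingers close. It gives the time, the measured TCP pose, the force, the opening and the grip force at its end, in the units of the state.
- r.read_state(): the state, without advancing time (a new reading comes with each control period).
- r.snapshot(name): name is "scene" or "top" or "wrist"; returns a dict with "frame" (420x560x3 uint8, red, green, blue), "vfov" (degrees; the focal length in pixels is half the picture's height over the tangent of half this angle, whatever the lens; pixels are square), "cx", "cy" (the principal point, pixels), "xyz" and "attitude" of the camera in the world; the wrist camera has in their place "mount" (4x4, takes a point from camera to tool coordinates, whose origin is the TCP and whose axes are the flange's). Camera axes: x right, y up, looking along -z (the intrinsics and any distortion apply to the point x, -y, -z); pixel columns grow to the right and rows downward; lengths in m; the calibration is good to about 2 mm. A picture is of the moment at which its call begins: read the wrist's pose just before it. There is no depth.
- r.sign_off(): hands the job in; it is judged then, once.
The state is a dict: "time": time; "joint_positions": joint angles; "qd": joint speeds; "joint_torque": joint torques, N m; "position": TCP position; "eef_rot": TCP orientation; "ft_force": force on the tool from outside, world axes, zero at the start; "torque": the same for the moment, N m; "width": finger opening in m; "gripper_force": force on a finger pad.
Only numpy, scipy, OpenCV 4.12 (cv2) and the standard library are available. Lean on these libraries where they do the work, as an engineer would, in place of code of your own. Each camera call takes 0.05 s, during which the arm holds its last target. There are 200 camera calls.

TASK

The brush-washing jars are to be stored in the extraction box: push its sash up until its lower edge is level with the height mark on the posts, not past it, then draw out the tray. Stand every jar upright on the tray and set its own cover on it so that it sits seated and level, then push the tray fully home and bring the sash right down again. A cover whose jar is not here is left over; leave the brush, the tape and the sanding block alone.

Things in the scene. Friction and masses are not known exactly. Their poses are not given: they have to be found in the camera images.
- booth: bench-top extraction box of grey sheet metal, 300 mm wide (its y), 225 deep, 410 high, fixed, at another place and angle each time; origin on the bench below the middle of the sash plane, x points into the box, z up. Two posts (y = +-125 to +-150 mm, to 19 mm before the sash plane) guide the sash. Closed above: its inside cannot be reached from above; the space before the sash is free.
- sash (a joint): the front sash, a clear panel in an aluminium frame 246 mm wide and 172 mm high, hung on counterweights: it stays where it is left and slides with about 3 N of friction. Metres risen: 0 = fully down (underside of its finger rail 90 mm above the bench), end stop at 0.150. Starts at 0 to 0.020.
- sash_edge (a point): middle of the sash's lower edge, at the front of the underside of its finger rail: a level ledge 238 mm long, 10 mm thick, jutting 36 mm out of the sash plane to the front along the sash's bottom. The sash is raised by pushing up under this ledge and lowered by pressing on its top. Axes as the booth's.
- height_mark: the height mark: two white pointer clips 18 mm high, each with a thin black line across its middle, clamped at equal height to the fronts of the two posts, 175 to 215 mm above the bench. Origin midway between the posts in the sash plane, at the height of the lines: the underside of the sash's finger rail is to be level with it.
- tray (a joint): steel spill tray on runners in the bottom of the box, metres drawn out: 0 = home, end stop at 0.205; friction about 2 N, stays where it is left. It moves freely below the sash; the jars pass only below a raised sash (a covered big jar on the tray reaches 141 mm above the bench).
- tray_floor (a point): centre of the tray's floor, on its upper face 24 mm above the bench; axes as the booth's; moves with the tray. The floor is 146 mm along x by 230 mm along y inside a rim 13 mm high. With the tray home it lies 88 mm behind the sash plane, drawn fully out 117 mm in front of it.
- tray_handle (a point): middle of the tray's handle: a level round steel bar 12 mm thick and 110 mm long along the booth's y, 44 mm above the bench, 74 mm before the tray's front wall (with the tray home 62 mm before the sash plane), held by an arm at each end; moves with the tray. Axes as the booth's.
- big_jar: big brush jar: white ceramic, open on top, cylindrical, outside diameter 64 mm, height 80 mm, wall 4 mm (mouth 56 mm), thin dark band near its foot; about 0.28 kg; origin at the centre of its underside, z up its axis. Loose on the bench at the start, or absent (the number of jars varies).
- middle_jar: middle brush jar: white ceramic, open on top, cylindrical, outside diameter 56 mm, height 72 mm, wall 4 mm (mouth 48 mm), thin dark band near its foot; about 0.28 kg; origin at the centre of its underside, z up its axis. Loose on the bench at the start, or absent (the number of jars varies).
- small_jar: small brush jar: white ceramic, open on top, cylindrical, outside diameter 48 mm, height 64 mm, wall 4 mm (mouth 40 mm), thin dark band near its foot; about 0.28 kg; origin at the centre of its underside, z up its axis. Loose on the bench at the start, or absent (the number of jars varies).
- big_cover: cover of the big jar, always present, plug down on the bench: steel plate 62 mm across, below it a tapered plug 51 mm across that drops into the jar's mouth (2.5 mm play all round), on it a wooden knob; 0.1 kg. Origin at the centre of the plug's underside: plate from z = 8 to 13 mm, knob's neck (14 mm across) to 23, its head (22 mm across) to 45. Seated, the origin is 8 mm below the rim.
- middle_cover: cover of the middle jar, always present, plug down on the bench: steel plate 54 mm across, below it a tapered plug 43 mm across that drops into the jar's mouth (2.5 mm play all round), on it a wooden knob; 0.1 kg. Origin at the centre of the plug's underside: plate from z = 8 to 13 mm, knob's neck (14 mm across) to 23, its head (22 mm across) to 45. Seated, the origin is 8 mm below the rim.
- small_cover: cover of the small jar, always present, plug down on the bench: steel plate 46 mm across, below it a tapered plug 35 mm across that drops into the jar's mouth (2.5 mm play all round), on it a wooden knob; 0.1 kg. Origin at the centre of the plug's underside: plate from z = 8 to 13 mm, knob's neck (14 mm across) to 23, its head (22 mm across) to 45. Seated, the origin is 8 mm below the rim.
- flat_brush: bystander: orange-handled scrubbing brush, 30x86x55 mm, lying to the right; leave alone
- masking_tape: bystander: roll of masking tape, 100 mm across, 25 mm high, to the right; leave alone
- sanding_block: bystander: brown sanding block, 36x66x23 mm, to the right; leave alone

How it is judged:
On the way, in this order (a step that is already met when the one before it is completed fails the run):
1. the sash's lower edge is level with the height mark (within 10 mm) and at rest (z of sash_edge in the frame of height_mark between -0.01 and 0.01 m and velocity of joint sash between -0.01 and 0.01 m/s), for 0.3 s.
2. the tray is drawn out (at least 150 mm) (value of joint tray above 0.15 m), for 0.2 s.
3. every jar stands upright on the drawn-out tray with its own cover seated on it (value of joint tray above 0.12 m and x of big_jar in the frame of tray_floor between -0.06 and 0.06 m and y of big_jar in the frame of tray_floor between -0.1 and 0.1 m and z of big_jar in the frame of tray_floor between -0.004 and 0.006 m and angle between each of big_jar, big_cover, middle_jar, middle_cover, small_jar, small_cover's own z axis and vertical below 0.1 rad and z of big_cover in the frame of big_jar between 0.068 and 0.075 m and horizontal distance between big_cover and big_jar below 0.006 m and angle between the z axis of big_cover and the z axis of big_jar, either way round below 0.06 rad and x of middle_jar in the frame of tray_floor between -0.06 and 0.06 m and y of middle_jar in the frame of tray_floor between -0.1 and 0.1 m and z of middle_jar in the frame of tray_floor between -0.004 and 0.006 m and z of middle_cover in the frame of middle_jar between 0.06 and 0.067 m and horizontal distance between middle_cover and middle_jar below 0.006 m and angle between the z axis of middle_cover and the z axis of middle_jar, either way round below 0.06 rad and x of small_jar in the frame of tray_floor between -0.06 and 0.06 m and y of small_jar in the frame of tray_floor between -0.1 and 0.1 m and z of small_jar in the frame of tray_floor between -0.004 and 0.006 m and z of small_cover in the frame of small_jar between 0.052 and 0.059 m and horizontal distance between small_cover and small_jar below 0.006 m and angle between the z axis of small_cover and the z axis of small_jar, either way round below 0.06 rad), for 0.3 s.
4. the tray is pushed home with the covered jars on it (value of joint tray below 0.008 m and x of big_jar in the frame of tray_floor between -0.06 and 0.06 m and y of big_jar in the frame of tray_floor between -0.1 and 0.1 m and z of big_jar in the frame of tray_floor between -0.004 and 0.006 m and angle between each of big_jar, big_cover, middle_jar, middle_cover, small_jar, small_cover's own z axis and vertical below 0.1 rad and z of big_cover in the frame of big_jar between 0.068 and 0.075 m and horizontal distance between big_cover and big_jar below 0.006 m and angle between the z axis of big_cover and the z axis of big_jar, either way round below 0.06 rad and x of middle_jar in the frame of tray_floor between -0.06 and 0.06 m and y of middle_jar in the frame of tray_floor between -0.1 and 0.1 m and z of middle_jar in the frame of tray_floor between -0.004 and 0.006 m and z of middle_cover in the frame of middle_jar between 0.06 and 0.067 m and horizontal distance between middle_cover and middle_jar below 0.006 m and angle between the z axis of middle_cover and the z axis of middle_jar, either way round below 0.06 rad and x of small_jar in the frame of tray_floor between -0.06 and 0.06 m and y of small_jar in the frame of tray_floor between -0.1 and 0.1 m and z of small_jar in the frame of tray_floor between -0.004 and 0.006 m and z of small_cover in the frame of small_jar between 0.052 and 0.059 m and horizontal distance between small_cover and small_jar below 0.006 m and angle between the z axis of small_cover and the z axis of small_jar, either way round below 0.06 rad), for 0.2 s.
At the end, for the whole second after the job is handed in: the sash is fully down (within 8 mm) and the tray fully home (within 10 mm); every jar present stands upright on the tray floor, with its own cover seated on its rim, level (within 0.06 rad) and centred (within 6 mm); jars and covers are at rest (value of joint tray below 0.01 m and value of joint sash below 0.008 m and x of big_jar in the frame of tray_floor between -0.06 and 0.06 m and y of big_jar in the frame of tray_floor between -0.1 and 0.1 m and z of big_jar in the frame of tray_floor between -0.004 and 0.006 m and angle between each of big_jar, big_cover, middle_jar, middle_cover, small_jar, small_cover's own z axis and vertical below 0.1 rad and z of big_cover in the frame of big_jar between 0.068 and 0.075 m and horizontal distance between big_cover and big_jar below 0.006 m and angle between the z axis of big_cover and the z axis of big_jar, either way round below 0.06 rad and linear speed of each of big_jar, big_cover, middle_jar, middle_cover, small_jar, small_cover below 0.02 m/s and x of middle_jar in the frame of tray_floor between -0.06 and 0.06 m and y of middle_jar in the frame of tray_floor between -0.1 and 0.1 m and z of middle_jar in the frame of tray_floor between -0.004 and 0.006 m and z of middle_cover in the frame of middle_jar between 0.06 and 0.067 m and horizontal distance between middle_cover and middle_jar below 0.006 m and angle between the z axis of middle_cover and the z axis of middle_jar, either way round below 0.06 rad and x of small_jar in the frame of tray_floor between -0.06 and 0.06 m and y of small_jar in the frame of tray_floor between -0.1 and 0.1 m and z of small_jar in the frame of tray_floor between -0.004 and 0.006 m and z of small_cover in the frame of small_jar between 0.052 and 0.059 m and horizontal distance between small_cover and small_jar below 0.006 m and angle between the z axis of small_cover and the z axis of small_jar, either way round below 0.06 rad); the robot touches nothing.
It fails at once if the sash is pushed more than 25 mm past the height mark (z of sash_edge in the frame of height_mark above 0.025 m).
It fails at once if the brush is shifted more than 40 mm (distance of flat_brush from where it was at the start of the episode above 0.04 m).
It fails at once if the masking tape is shifted more than 40 mm (distance of masking_tape from where it was at the start of the episode above 0.04 m).
It fails at once if the sanding block is shifted more than 40 mm (distance of sanding_block from where it was at the start of the episode above 0.04 m).
Of big_jar, middle_jar, small_jar only 2 to 3 are there at a start; the rules pass over those that are not, and their reading is None.
At some moment in a run one of big_jar, middle_jar, small_jar, big_cover, middle_cover, small_cover may be knocked a few centimetres aside while the robot is not near it.
Once in a run the grip may slacken for a moment while it holds something.
It also fails if it takes over 210 s, if anything falls off the work surface, if the arm or the gripper's body presses on something with over 40 N, if the wrist force passes 120 N, or if a joint passes its speed limit or range.

## Working session

There is one attempt and no reset: what is moved stays moved. The work goes in short steps, Python scripts to look and compute and a tool call to move; the robot and the scene stay as the last step left them, time stands still between calls to the robot, and variables do not carry over. Pictures are saved under pics/ and viewed, at most 14 in all, crops included, and the job is handed in when it is done.

Besides the shell and the picture viewer there is one more tool, called after "Request:" as a command line: name --argument value ..., lists and objects as JSON in quotes. play_rows: Moves the arm, as the interface text tells. Its arguments: {"type":"object","properties":{"gripper":{"type":"array","items":{"type":"number"}},"travel":{"type":"array","items":{"type":"array","items":{"type":"number"}}},"dr":{"type":"array","items":{"type":"array","items":{"type":"number"}}}},"required":["gripper","travel","dr"]}

```bash
mkdir -p pics; ls; python3 - <<'E'
from plant import r
import cv2
print(r.read_state())
for n in ("scene","top"):
    s=r.snapshot(n); cv2.imwrite(f"pics/{n}0.png",s["frame"][:,:,::-1])
    print(n,{k:v for k,v in s.items() if k!="frame"})
s=r.snapshot("wrist");print({k:v for k,v in s.items() if k!="frame"})
E
```

```text
pics
{'time': 0.0, 'joint_positions': array([-1.38420363,  0.53716378, -0.00442982,  1.5388798 ,  0.00261265,
        1.06730759, -0.07117918]), 'qd': array([ 1.03931589e-03,  7.95533655e-04, -1.35024981e-04, -6.19213755e-04,
        6.45350719e-04,  3.58710794e-05, -3.36520912e-04]), 'joint_torque': array([-1.52642097e-04, -5.83406782e+01,  1.04845516e+00, -2.59091163e+01,
        1.23386024e-02,  9.83415346e-03,  7.03235401e-06]), 'position': array([0.16243818, 0.62871587, 0.23041213]), 'eef_rot': array([-3.13984570e+00,  1.44092278e-04,  2.88889140e+00]), 'ft_force': array([-0.06050932,  0.07133265, -0.62843553]), 'torque': array([-0.00467025, -0.00044176,  0.00640486]), 'gripper_force': 0.0, 'width': 0.08555620307042243}
scene {'vfov': 43.13356897554783, 'cx': 281.8770153948505, 'cy': 214.42071394621917, 'xyz': array([-0.22502614, -0.97046262,  0.71875888]), 'attitude': array([ 1.14276818, -0.0179141 , -0.66332667])}
top {'vfov': 57.04390383067244, 'cx': 284.14983693421067, 'cy': 209.03596386447052, 'xyz': array([ 0.41007412, -0.01489042,  1.13731508]), 'attitude': array([ 0.14794036,  0.00752788, -1.56736894])}
{'vfov': 68.18589447662683, 'cx': 280.42545928849165, 'cy': 208.0117355811361, 'mount': array([[-6.87380405e-04,  9.58795461e-01,  2.84096447e-01,
         7.31904916e-02],
       [ 9.99999700e-01,  7.60818945e-04, -1.48152335e-04,
        -4.56337756e-04],
       [-3.58193745e-04,  2.84096260e-01, -9.58795696e-01,
        -1.42592786e-01],
       [ 0.00000000e+00,  0.00000000e+00,  0.00000000e+00,
         1.00000000e+00]])}
```

View pics/scene0.png

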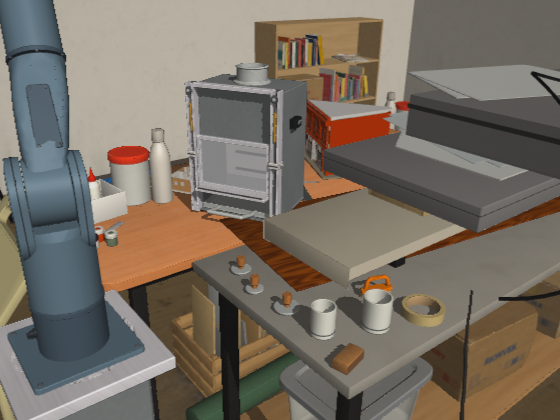

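View pics/top0.png

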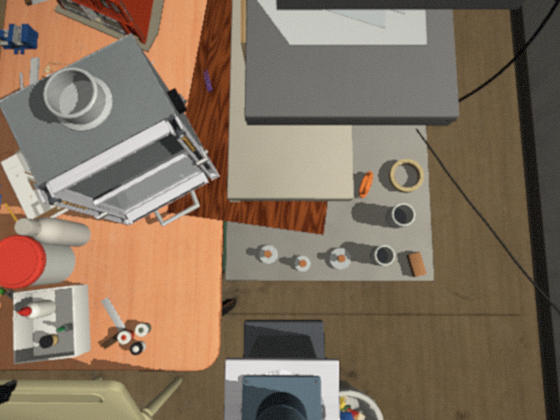

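Scene shows the booth at scene (240,150) / top (110,140), two jars at top (401,214) and (384,255), and covers at top (267,254), (302,263), (339,258). Enlarging both.

```bash
cat > h.py <<'E'
from plant import r
import numpy as np, cv2
from scipy.spatial.transform import Rotation as R
def rot(e): return R.from_euler("xyz",e).as_matrix()
def shot(n):
    st=r.read_state(); s=r.snapshot(n)
    if n=="wrist":
        T=np.eye(4);T[:3,:3]=rot(st["eef_rot"]);T[:3,3]=st["position"]
        C=T@s["mount"]
    else:
        C=np.eye(4);C[:3,:3]=rot(s["attitude"]);C[:3,3]=s["xyz"]
    f=210/np.tan(np.radians(s["vfov"]/2))
    return s["frame"][:,:,::-1].copy(),(C,f,s["cx"],s["cy"])
def ray(cam,u,v):
    C,f,cx,cy=cam; d=C[:3,:3]@np.array([(u-cx)/f,-(v-cy)/f,-1]); return C[:3,3],d
def on(cam,u,v,z):
    o,d=ray(cam,u,v); return o+d*(z-o[2])/d[2]
def tri(a,b):
    A=[];B=[]
    for o,d in (a,b):
        d=d/np.linalg.norm(d);P=np.eye(3)-np.outer(d,d);A.append(P);B.append(P@o)
    return np.linalg.lstsq(np.vstack(A),np.hstack(B),rcond=None)[0]
def proj(cam,p):
    C,f,cx,cy=cam; q=C[:3,:3].T@(np.array(p)-C[:3,3]); return np.array([cx-f*q[0]/q[2],cy+f*q[1]/q[2]])
E
python3 - <<'E'
from h import *
im,c=shot("top"); np.save("top.npy",np.array(c,dtype=object),allow_pickle=True)
b=cv2.resize(im[80:240,0:230],None,fx=3,fy=3,interpolation=3)
a=cv2.resize(im[150:290,220:450],None,fx=3,fy=3,interpolation=3)
cv2.imwrite("pics/tb.png",b);cv2.imwrite("pics/ta.png",a)
im,c2=shot("scene")
b=cv2.resize(im[60:230,170:320],None,fx=3.5,fy=3.5,interpolation=3)
cv2.imwrite("pics/sb.png",b)
for u,v in [(267,254),(302,263),(339,258)]: print(on(c,u,v,.04))
for u,v in [(401,214),(384,255)]: print(on(c,u,v,.075))
for u,v in [(282,385)]: print(on(c,u,v,.0))
print(on(c,160,218,.044),on(c,195,200,.044))
for u,v in [(240,268),(254,288),(287,308)]: print(on(c2,u,v,.008))
E
```

```text
[0.44512871 0.04190851 0.04      ]
[ 0.42029484 -0.05678471  0.04      ]
[ 0.4345848  -0.16095144  0.04      ]
[ 0.5552203  -0.32983633  0.075     ]
[ 0.44231803 -0.27897225  0.075     ]
[ 0.08373798 -0.00145574  0.        ]
[0.54626732 0.34861317 0.044     ] [0.59866635 0.25036815 0.044     ]
[0.44561792 0.04613638 0.008     ]
[ 0.41906945 -0.05513207  0.008     ]
[ 0.43114911 -0.17081141  0.008     ]
```

View pics/tb.png

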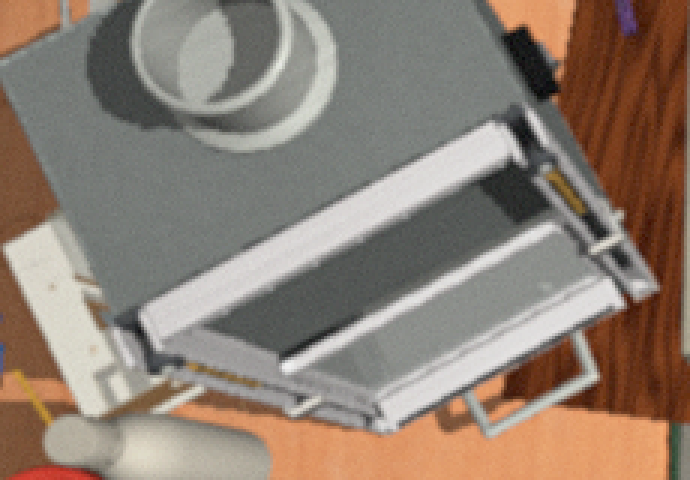

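View pics/ta.png

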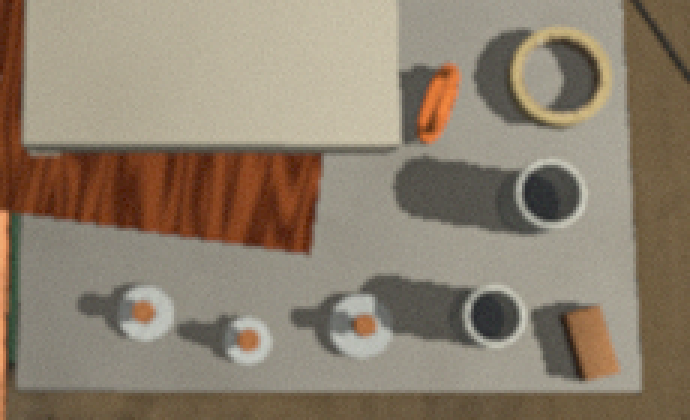

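View pics/sb.png

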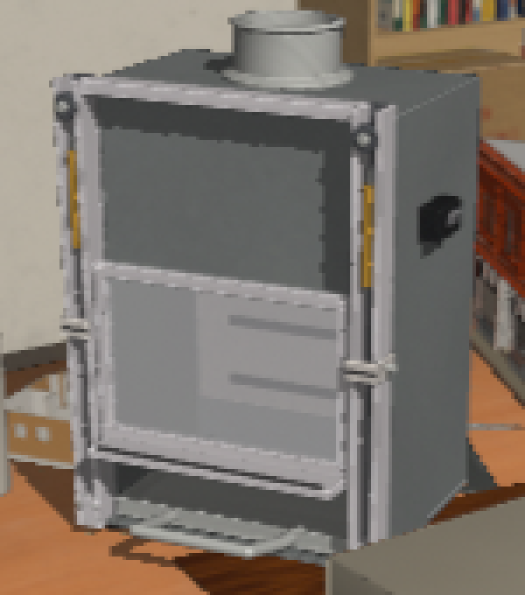

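Booth crop (top): handle corners (163.3,224.3)/(199,205.7), ledge front edge (129,223)–(207,181), clips at (101,215) and (202,161); scene clips at (191.4,153.7) and (275.7,165). Jars: bigger at top (404,214), smaller at (385,255); covers from left to right middle, small, big by size.

```bash
cat >> h.py <<'E'
def tool(az,t,spin=0):
    a=np.radians(az);t=np.radians(t);o=np.array([np.cos(a),np.sin(a),0]);k=np.array([0,0,1.])
    z=-k*np.cos(t)+o*np.sin(t); y=o*np.cos(t)+k*np.sin(t)
    return np.column_stack([np.cross(y,z),y,z])@R.from_euler("z",spin,degrees=True).as_matrix()
def plan(p,Rt,n,g=85,start=None):
    """rows from the present pose (or start) to p,Rt in n rows; prints tool-axis shifts (mm) and turns"""
    st=r.read_state()
    p0,R0=(st["position"],rot(st["eef_rot"])) if start is None else start
    dv=R.from_matrix(R0.T@Rt).as_rotvec()/n; d=(np.array(p)-p0)*1000/n; Rc=R0; T=[]
    for i in range(n):
        T.append([round(float(x),1) for x in Rc.T@d]); Rc=Rc@R.from_rotvec(dv).as_matrix()
    drr=[round(float(x),4) for x in dv]
    print("max",np.abs(T).max(),np.degrees(np.linalg.norm(dv)))
    for i in range(0,n,8):
        k=min(8,n-i); print('travel',T[i:i+k],'dr',[drr]*k,'g',[g]*k)
    return np.array(p),Rt
E
python3 - <<'E'
from h import *
_,t=shot("top");_,s=shot("scene")
print("clipL",tri(ray(t,101,215.3),ray(s,191.4,153.7)),"clipR",tri(ray(t,201.7,161),ray(s,275.7,165.1)))
A=on(t,163.3,224.3,.044);B=on(t,199,205.7,.044);print("handle",A,B,np.linalg.norm(A-B),np.degrees(np.arctan2(*(A-B)[[0,1]]*[-1,1])))
A=on(t,129.5,223,.1);B=on(t,207.2,181.5,.1);print("ledge",A,B,np.linalg.norm(A-B),np.degrees(np.arctan2(*(A-B)[[0,1]]*[-1,1])))
q=plan([.40,.21,.33],tool(27,25),11)
E
```

```text
clipL [0.53335397 0.44196389 0.20036737] clipR [0.67192587 0.19658514 0.20505207]
handle [0.52819788 0.33826162 0.044     ] [0.58209929 0.2382487  0.044     ] 0.11361314135090449 28.3222002723451
ledge [0.52544607 0.41209244 0.1       ] [0.64064368 0.20513557 0.1       ] 0.2368578426919615 29.101456722166496
max 43.9 4.930831795539545
travel [[-30.4, -31.5, -9.0], [-32.9, -28.8, -9.6], [-35.1, -25.8, -10.0], [-37.1, -22.7, -10.3], [-38.9, -19.4, -10.5], [-40.4, -16.0, -10.5], [-41.7, -12.5, -10.3], [-42.6, -9.0, -10.0]] dr [[-0.0373, -0.0168, 0.0757], [-0.0373, -0.0168, 0.0757], [-0.0373, -0.0168, 0.0757], [-0.0373, -0.0168, 0.0757], [-0.0373, -0.0168, 0.0757], [-0.0373, -0.0168, 0.0757], [-0.0373, -0.0168, 0.0757], [-0.0373, -0.0168, 0.0757]] g [85, 85, 85, 85, 85, 85, 85, 85]
travel [[-43.4, -5.3, -9.5], [-43.8, -1.7, -8.9], [-43.9, 1.9, -8.2]] dr [[-0.0373, -0.0168, 0.0757], [-0.0373, -0.0168, 0.0757], [-0.0373, -0.0168, 0.0757]] g [85, 85, 85]
```

Request:
play_rows --gripper '[85,85,85,85,85,85,85,85]' --travel '[[-30,-31.5,-9],[-33,-29,-9.5],[-35,-26,-10],[-37,-22.5,-10.5],[-39,-19.5,-10.5],[-40.5,-16,-10.5],[-41.5,-12.5,-10.5],[-42.5,-9,-10]]' --dr '[[-0.037,-0.017,0.076],[-0.037,-0.017,0.076],[-0.037,-0.017,0.076],[-0.037,-0.017,0.076],[-0.037,-0.017,0.076],[-0.037,-0.017,0.076],[-0.037,-0.017,0.076],[-0.037,-0.017,0.076]]'

```text
time: 1.15
position: [0.3349, 0.3226, 0.3044]
eef_rot: [2.821, 0.038, 2.266]
ft_force: [0.4, 0.9, 0.6]
width: 0.0846
gripper_force: 0.0
```

Request:
play_rows --gripper '[0,0,0,0,0]' --travel '[[-43.5,-5.5,-9.5],[-44,-1.5,-9],[-44,2,-8],[0,0,0],[0,0,0]]' --dr '[[-0.037,-0.017,0.076],[-0.037,-0.017,0.076],[-0.037,-0.017,0.076],[0,0,0],[0,0,0]]'

```text
time: 1.65
position: [0.3993, 0.2092, 0.3314]
eef_rot: [2.706, 0.001, 2.037]
ft_force: [-0.4, 0.4, 0.4]
width: 0.012
gripper_force: 0.0
```

```bash
python3 - <<'E'
from h import *
im,c=shot("wrist"); cv2.imwrite("pics/w1.png",im); np.save("w1.npy",np.array(c,dtype=object),allow_pickle=True)
st=r.read_state();print(st["joint_positions"].round(3),st["position"],rot(st["eef_rot"])[:,2])
for t in(40,55,70): plan([.50,.26,.2],tool(28.7,t),8)
E
```

```text
[-1.062 -0.218  0.362  2.252  0.273  0.685 -0.399] [0.39888802 0.2101446  0.33118128] [ 0.37683388  0.18865822 -0.9068651 ]
max 21.6 1.8988455785713214
travel [[-0.1, 5.9, 20.8], [-0.2, 5.2, 21.0], [-0.2, 4.5, 21.1], [-0.3, 3.8, 21.3], [-0.4, 3.1, 21.4], [-0.4, 2.4, 21.5], [-0.5, 1.7, 21.6], [-0.5, 1.0, 21.6]] dr [[-0.0329, 0.0024, -0.0033], [-0.0329, 0.0024, -0.0033], [-0.0329, 0.0024, -0.0033], [-0.0329, 0.0024, -0.0033], [-0.0329, 0.0024, -0.0033], [-0.0329, 0.0024, -0.0033], [-0.0329, 0.0024, -0.0033], [-0.0329, 0.0024, -0.0033]] g [85, 85, 85, 85, 85, 85, 85, 85]
max 21.6 3.7667027486078886
travel [[-0.1, 5.9, 20.8], [-0.2, 4.5, 21.1], [-0.3, 3.1, 21.4], [-0.3, 1.7, 21.6], [-0.4, 0.3, 21.6], [-0.5, -1.2, 21.6], [-0.5, -2.6, 21.5], [-0.6, -4.0, 21.2]] dr [[-0.0656, 0.0028, -0.003], [-0.0656, 0.0028, -0.003], [-0.0656, 0.0028, -0.003], [-0.0656, 0.0028, -0.003], [-0.0656, 0.0028, -0.003], [-0.0656, 0.0028, -0.003], [-0.0656, 0.0028, -0.003], [-0.0656, 0.0028, -0.003]] g [85, 85, 85, 85, 85, 85, 85, 85]
max 21.6 5.639246676557122
travel [[-0.1, 5.9, 20.8], [-0.2, 3.8, 21.3], [-0.3, 1.7, 21.6], [-0.3, -0.4, 21.6], [-0.4, -2.6, 21.5], [-0.5, -4.7, 21.1], [-0.5, -6.7, 20.5], [-0.6, -8.7, 19.8]] dr [[-0.0983, 0.0032, -0.0026], [-0.0983, 0.0032, -0.0026], [-0.0983, 0.0032, -0.0026], [-0.0983, 0.0032, -0.0026], [-0.0983, 0.0032, -0.0026], [-0.0983, 0.0032, -0.0026], [-0.0983, 0.0032, -0.0026], [-0.0983, 0.0032, -0.0026]] g [85, 85, 85, 85, 85, 85, 85, 85]
```

View pics/w1.png

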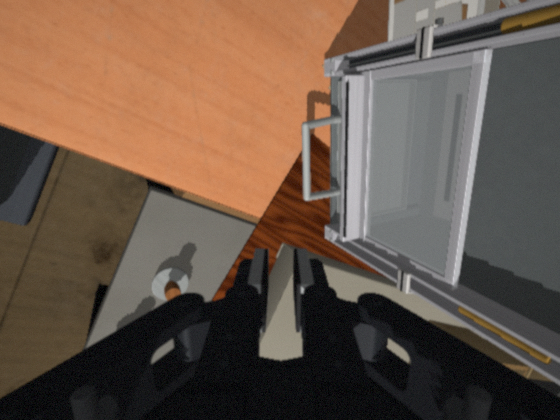

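Wrist view: clips at (425,42) and (404,282), handle (305,127)–(307,195), ledge front edge about x=346 from y=83 to 238.

Request:
play_rows --gripper '[0,0,0,0,0,0,0,0]' --travel '[[0,6,21],[0,4.5,21],[0,3,21.5],[0,1.5,21.5],[0,0,21.5],[-0.5,-1,21.5],[-0.5,-2.5,21.5],[-0.5,-4,21]]' --dr '[[-0.065,0.003,-0.003],[-0.065,0.003,-0.003],[-0.065,0.003,-0.003],[-0.065,0.003,-0.003],[-0.065,0.003,-0.003],[-0.065,0.003,-0.003],[-0.065,0.003,-0.003],[-0.065,0.003,-0.003]]'

```text
time: 2.5
position: [0.459, 0.2134, 0.2472]
eef_rot: [2.494, 0.121, 2.033]
ft_force: [0.5, -0.2, -1.2]
width: -0.0001
gripper_force: 0.0
```

```bash
python3 - <<'E'
from h import *
c=np.load("w1.npy",allow_pickle=True)
_,s=shot("scene")
print("clipL",tri(ray(c,425,42),ray(s,191.4,153.7)),"clipR",tri(ray(c,404,282),ray(s,275.7,165.1)))
A=on(c,305,125,.044);B=on(c,307.5,197,.044);print("handle",A,B,np.linalg.norm(A-B),np.degrees(np.arctan2(*(A-B)[[0,1]]*[-1,1])))
A=on(c,347,83,.105);B=on(c,345,238,.105);print("ledge",A,B,np.linalg.norm(A-B),np.degrees(np.arctan2(*(A-B)[[0,1]]*[-1,1])))
st=r.read_state();print(st["joint_positions"].round(3),st["position"],rot(st["eef_rot"])[:,2])
im,c=shot("wrist"); cv2.imwrite("pics/w2.png",im); np.save("w2.npy",np.array(c,dtype=object),allow_pickle=True)
E
```

```text
clipL [0.53293057 0.43949513 0.20142735] clipR [0.67288057 0.19472682 0.20367028]
handle [0.52695082 0.33993018 0.044     ] [0.58351318 0.24400801 0.044     ] 0.11135692119729737 30.526548175992765
ledge [0.52660599 0.40011179 0.105     ] [0.63595904 0.21075293 0.105     ] 0.2186661097036632 30.006050746855237
[-0.218  0.051 -0.454  2.395  1.259  0.255 -1.337] [0.45842612 0.21065795 0.24467021] [ 0.58067034  0.17770524 -0.7945079 ]
```

View pics/w2.png

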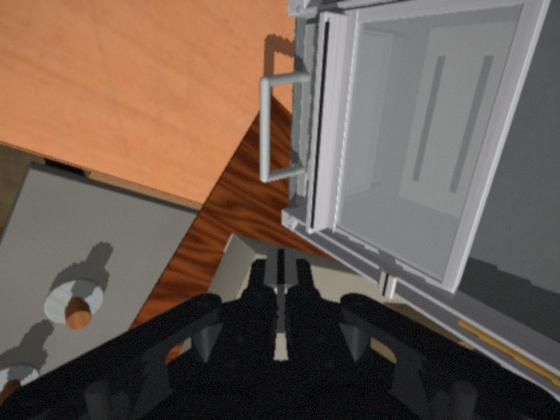

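Handle now at wrist (265,80)–(266,180), right clip (388,285). The arm is near joint limits here; I'll fit the kinematics to plan reachable tilts.

```bash
cat > kin.py <<'E'
import numpy as np, itertools
from scipy.optimize import least_squares
from scipy.spatial.transform import Rotation as R
def fk(q,s,L):
    h,a,b,c,off,ex,ew=L
    Rz=lambda t:R.from_euler("z",t).as_matrix(); Ry=lambda t:R.from_euler("y",t).as_matrix(); z=np.array([0,0,1.]);x=np.array([1.,0,0])
    M=Rz(s[0]*q[0]+off)@Ry(q[1]); p=z*h+M@z*a
    M=M@Rz(s[1]*q[2]); p=p+M@x*ex; M=M@Ry(q[3]); p=p+M@(-x*ex)+M@z*b
    M=M@Rz(s[2]*q[4]); p=p+M@x*ew*0; M=M@Ry(q[5]); p=p+M@x*ew+M@z*c
    M=M@Rz(s[3]*q[6]); return p,M
E
python3 - <<'E'
from kin import *
D=[([-1.38420363,.53716378,-.00442982,1.5388798,.00261265,1.06730759,-.07117918],[.16243818,.62871587,.23041213],[-3.1398457,.000144,2.8888914]),
([-1.062,-.218,.362,2.252,.273,.685,-.399],[.39888802,.2101446,.33118128],None),
([-.218,.051,-.454,2.395,1.259,.255,-1.337],[.45842612,.21065795,.24467021],None)]
Z=[np.array([0,0,-1.]),np.array([.37683388,.18865822,-.9068651]),np.array([.58067034,.17770524,-.7945079])]
best=[]
for s in itertools.product([1,-1],repeat=4):
  if s[3]==-1: continue
  for off in (0,1.5,3,-1.5):
    def f(L):
        e=[]
        for (q,p,_),zz in zip(D,Z):
            P,M=fk(q,s,L); e+=list(P-p)+list((M[:,2]-zz)*.3)
        return e
    o=least_squares(f,[.3,.35,.35,.3,off,0,0]); best.append((o.cost,s,o.x.round(4)))
best.sort(key=lambda t:t[0])
for b in best[:3]: print(b)
M=fk(D[0][0],best[0][1],best[0][2])[1]; Rt=R.from_euler("xyz",D[0][2]).as_matrix(); print((M.T@Rt).round(3))
E
```

```text
(np.float64(0.00022626596141930592), (-1, -1, -1, 1), array([ 0.4168,  0.517 ,  0.4747,  0.3872, -0.0732, -0.0275, -0.0072]))
(np.float64(0.0002262659614193674), (-1, -1, -1, 1), array([ 0.4168,  0.517 ,  0.4747,  0.3872, -0.0732, -0.0275, -0.0072]))
(np.float64(0.0002262659614196992), (-1, -1, -1, 1), array([ 0.4168,  0.517 ,  0.4747,  0.3872, -0.0732, -0.0275, -0.0072]))
[[-0.069 -0.998  0.   ]
 [ 0.998 -0.069 -0.   ]
 [ 0.    -0.     1.   ]]
```

```bash
cat >> kin.py <<'E'
S=(-1,-1,-1,-1); L=np.array([.4168,.517,.4747,.3872,-.0732,-.0275,-.0072])
lo=np.array([-2.7,-.37,-1.27,.24,-1.31,.19,-2.76]);hi=np.array([2.7,2.16,1.26,2.4,4.45,1.91,2.76])
def tcp(q):
    p,M=fk(q,S,L); return p,M@R.from_euler("z",85.8,degrees=True).as_matrix()
def ik(p,Rt,q0):
    def f(q):
        P,M=tcp(q); return np.r_[(P-p)*5,R.from_matrix(M.T@Rt).as_rotvec(),(q-q0)*.003]
    o=least_squares(f,np.clip(q0,lo+.02,hi-.02),bounds=(lo,hi)); P,M=tcp(o.x)
    return o.x,np.linalg.norm(P-p)*1000,np.degrees(np.linalg.norm(R.from_matrix(M.T@Rt).as_rotvec()))
E
python3 - <<'E'
from kin import *
from h import *
st=r.read_state()
P,M=tcp(st["joint_positions"]);print(P-st["position"],R.from_matrix(M.T@rot(st["eef_rot"])).as_rotvec().round(3))
A=[-1,.5,.0,1.8,0,.5,0];B=[-.5,.5,0,1.8,3.1,.5,-2.5];C=[-.5,.8,0,1.8,1.5,.5,-1.5]
for nm,p in (("ledgelow",[.595,.315,.07]),("ledgehi",[.595,.315,.2]),("handle",[.56,.29,.035]),("handleout",[.38,.19,.035])):
  for t in (15,30,45,60,75,90):
    for n,q in (("A",A),("B",B),("C",C)):
      x,e,a=ik(np.array(p),tool(30,t),np.array(q))
      if e<5 and a<2: print(nm,t,n,x.round(2))
E
```

```text
[0.00340803 0.004651   0.00181163] [-0.01   0.043  0.015]
ledgelow 15 A [-0.59  0.68  0.05  1.82 -0.11  0.39  0.06]
ledgelow 15 B [ 0.17  1.01 -1.07  1.81  1.29  0.84 -0.96]
ledgelow 15 C [-0.03  0.81 -0.71  1.81  0.96  0.58 -0.78]
ledgelow 30 B [-0.22  0.7  -0.39  2.02  1.94  0.19 -1.83]
ledgelow 30 C [-0.19  0.7  -0.43  2.02  1.91  0.21 -1.79]
ledgelow 45 A [ 0.37  1.27 -1.14  2.19  2.5   0.92 -1.78]
ledgelow 45 B [-0.19  0.79 -0.4   2.18  2.93  0.58 -2.76]
ledgelow 45 C [ 0.17  0.99 -0.84  2.19  2.63  0.72 -2.19]
ledgelow 60 A [ 0.51  1.64 -1.12  2.27  3.05  1.14 -1.75]
ledgelow 60 B [-0.09  1.03 -0.46  2.27  3.16  1.1  -2.76]
ledgelow 60 C [ 0.14  1.17 -0.7   2.27  3.12  1.1  -2.46]
ledgelow 75 A [ 0.1   1.39 -0.54  2.24  3.48  1.48 -2.54]
ledgelow 75 B [-0.1   1.3  -0.37  2.24  3.4   1.55 -2.76]
ledgelow 75 C [-0.1   1.3  -0.37  2.24  3.4   1.55 -2.76]
ledgelow 90 A [-0.14  1.52 -0.28  2.1   3.59  1.89 -2.76]
ledgelow 90 B [-0.14  1.52 -0.28  2.1   3.59  1.89 -2.76]
ledgelow 90 C [-0.14  1.52 -0.28  2.1   3.59  1.89 -2.76]
ledgehi 15 A [-0.65  0.48  0.13  1.77 -0.12  0.64  0.06]
[... 1572 characters left out ...]
  1.25 -2.76]
handle 60 C [ 0.12  1.25 -0.59  2.31  3.24  1.23 -2.52]
handle 75 A [-0.05  1.43 -0.33  2.25  3.5   1.66 -2.7 ]
handle 75 B [-0.11  1.41 -0.29  2.25  3.47  1.69 -2.76]
handle 75 C [-0.11  1.41 -0.29  2.25  3.47  1.69 -2.76]
handle 90 A [ 0.01  1.67 -0.3   2.1   3.78  1.91 -2.6 ]
handle 90 B [ 0.01  1.67 -0.3   2.1   3.78  1.91 -2.6 ]
handle 90 C [ 0.01  1.67 -0.3   2.1   3.78  1.91 -2.6 ]
handleout 15 B [-0.13  0.57 -0.42  2.37  1.7   0.19 -1.61]
handleout 15 C [-0.13  0.57 -0.42  2.37  1.7   0.19 -1.61]
handleout 90 A [ 0.53  1.99 -0.07  2.26  4.45  1.91 -2.14]
handleout 90 B [ 0.53  1.99 -0.07  2.26  4.45  1.91 -2.14]
handleout 90 C [ 0.53  1.99 -0.07  2.26  4.45  1.91 -2.14]
```

```bash
cat >> h.py <<'E'
O=np.array([.612,.323]);YAW=30.
def B(x,y,z):
    a=np.radians(YAW);return np.array([O[0]+np.cos(a)*x-np.sin(a)*y,O[1]+np.sin(a)*x+np.cos(a)*y,z])
E
python3 - <<'E'
from h import *
st=r.read_state();print(st["position"],st["joint_positions"].round(3))
plan(B(-.10,0,.11),tool(30,52),12,0)
E
```

```text
[0.45874383 0.21042097 0.24534314] [-0.228  0.049 -0.442  2.395  1.251  0.253 -1.329]
max 13.1 1.439033712534123
travel [[3.6, -0.7, 13.1], [3.4, -1.0, 13.1], [3.3, -1.3, 13.1], [3.1, -1.6, 13.1], [3.0, -1.9, 13.1], [2.8, -2.2, 13.1], [2.7, -2.5, 13.1], [2.5, -2.8, 13.1]] dr [[-0.0223, 0.0111, 0.0031], [-0.0223, 0.0111, 0.0031], [-0.0223, 0.0111, 0.0031], [-0.0223, 0.0111, 0.0031], [-0.0223, 0.0111, 0.0031], [-0.0223, 0.0111, 0.0031], [-0.0223, 0.0111, 0.0031], [-0.0223, 0.0111, 0.0031]] g [0, 0, 0, 0, 0, 0, 0, 0]
travel [[2.4, -3.1, 13.0], [2.2, -3.4, 13.0], [2.0, -3.7, 12.9], [1.9, -4.0, 12.9]] dr [[-0.0223, 0.0111, 0.0031], [-0.0223, 0.0111, 0.0031], [-0.0223, 0.0111, 0.0031], [-0.0223, 0.0111, 0.0031]] g [0, 0, 0, 0]
```

Request:
play_rows --gripper '[0,0,0,0,0,0,0,0]' --travel '[[3.5,-0.5,13],[3.5,-1,13],[3.5,-1.5,13],[3,-1.5,13],[3,-2,13],[3,-2,13],[2.5,-2.5,13],[2.5,-3,13]]' --dr '[[-0.022,0.011,0.003],[-0.022,0.011,0.003],[-0.022,0.011,0.003],[-0.022,0.011,0.003],[-0.022,0.011,0.003],[-0.022,0.011,0.003],[-0.022,0.011,0.003],[-0.022,0.011,0.003]]'

```text
time: 3.4
position: [0.4985, 0.2403, 0.1568]
eef_rot: [2.407, 0.083, 2.069]
ft_force: [-0.4, -0.5, -0.1]
width: 0.0001
gripper_force: 0.0
```

Request:
play_rows --gripper '[0,0,0,0]' --travel '[[2.5,-3,13],[2,-3.5,13],[2,-3.5,13],[2,-4,13]]' --dr '[[-0.022,0.011,0.003],[-0.022,0.011,0.003],[-0.022,0.011,0.003],[-0.022,0.011,0.003]]'

```text
time: 3.8
position: [0.5194, 0.2585, 0.1083]
eef_rot: [2.324, 0.044, 2.093]
ft_force: [-0.1, -0.3, 0.5]
width: 0.0001
gripper_force: 0.0
```

```bash
python3 - <<'E'
from h import *
st=r.read_state();print(st["position"],st["joint_positions"].round(3),rot(st["eef_rot"]).round(3),tool(30,52).round(3))
plan(B(-.10,0,.11),tool(30,52),6,0)
E
```

```text
[0.51937843 0.25854548 0.10831801] [ 0.41   1.003 -1.207  2.389  2.397  0.991 -1.884] [[-0.499  0.576  0.648]
 [ 0.866  0.369  0.338]
 [-0.044  0.729 -0.683]] [[-0.5    0.533  0.682]
 [ 0.866  0.308  0.394]
 [ 0.     0.788 -0.616]]
max 1.7 0.9538852923726322
travel [[1.6, 1.7, 1.3], [1.6, 1.6, 1.3], [1.6, 1.6, 1.3], [1.6, 1.6, 1.4], [1.6, 1.6, 1.4], [1.6, 1.5, 1.4]] dr [[-0.0149, 0.0049, 0.0055], [-0.0149, 0.0049, 0.0055], [-0.0149, 0.0049, 0.0055], [-0.0149, 0.0049, 0.0055], [-0.0149, 0.0049, 0.0055], [-0.0149, 0.0049, 0.0055]] g [0, 0, 0, 0, 0, 0]
```

```bash
python3 - <<'E'
from h import *
a=plan(B(-.075,0,.074),tool(30,52),6,0)
b=plan(B(-.040,0,.066),tool(30,52),4,0,a)
E
```

```text
max 8.4 0.9538852923726322
travel [[1.8, 0.1, 8.4], [1.8, 0.0, 8.4], [1.8, -0.1, 8.4], [1.7, -0.3, 8.4], [1.7, -0.4, 8.4], [1.6, -0.5, 8.4]] dr [[-0.0149, 0.0049, 0.0055], [-0.0149, 0.0049, 0.0055], [-0.0149, 0.0049, 0.0055], [-0.0149, 0.0049, 0.0055], [-0.0149, 0.0049, 0.0055], [-0.0149, 0.0049, 0.0055]] g [0, 0, 0, 0, 0, 0]
max 8.1 0.0
travel [[0.0, 3.8, 8.1], [0.0, 3.8, 8.1], [0.0, 3.8, 8.1], [0.0, 3.8, 8.1]] dr [[0.0, 0.0, 0.0], [0.0, 0.0, 0.0], [0.0, 0.0, 0.0], [0.0, 0.0, 0.0]] g [0, 0, 0, 0]
```

Request:
play_rows --gripper '[0,0,0,0,0,0,0]' --travel '[[1.8,0,8.4],[1.8,0,8.4],[1.8,0,8.4],[1.7,-0.3,8.4],[1.7,-0.4,8.4],[1.6,-0.5,8.4],[0,0,0]]' --dr '[[-0.015,0.005,0.0055],[-0.015,0.005,0.0055],[-0.015,0.005,0.0055],[-0.015,0.005,0.0055],[-0.015,0.005,0.0055],[-0.015,0.005,0.0055],[0,0,0]]'

```text
time: 4.5
position: [0.5469, 0.2853, 0.0738]
eef_rot: [2.235, 0.0, 2.094]
ft_force: [0.4, 0.5, 0.3]
width: 0.0004
gripper_force: 0.0
```

Request:
play_rows --gripper '[0,0,0,0,0,0]' --travel '[[0,3.8,8.1],[0,3.8,8.1],[0,3.8,8.1],[0,3.8,8.1],[0,0,0],[0,0,0]]' --dr '[[0,0,0],[0,0,0],[0,0,0],[0,0,0],[0,0,0],[0,0,0]]'

```text
time: 5.1
position: [0.5791, 0.3013, 0.0703]
eef_rot: [2.228, -0.003, 2.09]
ft_force: [-1.2, 0.3, 0.3]
width: 0.0001
gripper_force: 0.0
```

```bash
python3 - <<'E'
from h import *
st=r.read_state();print(st["position"],st["joint_positions"].round(3),st["ft_force"],rot(st["eef_rot"])[:,2].round(3))
im,c=shot("scene");w,_=shot("wrist")
cv2.imwrite("pics/s2.png",np.hstack([cv2.resize(im[110:230,170:300],None,fx=3.5,fy=3.5,interpolation=3)[:420],w])[:, :800] if 0 else cv2.resize(im[110:230,170:300],None,fx=5,fy=5,interpolation=3))
plan(st["position"]+[0,0,.04],rot(st["eef_rot"]),8,0)
E
```

```text
[0.5790701  0.30129788 0.07027178] [ 0.354  1.195 -1.126  2.254  2.628  1.023 -1.913] [-1.20829446  0.31309785  0.29909669] [ 0.687  0.394 -0.611]
max 4.0 0.0037911508626980966
travel [[-0.0, 4.0, -3.0], [-0.0, 4.0, -3.0], [-0.0, 4.0, -3.0], [-0.0, 4.0, -3.0], [-0.0, 4.0, -3.0], [-0.0, 4.0, -3.0], [-0.0, 4.0, -3.0], [-0.0, 4.0, -3.0]] dr [[-0.0, -0.0001, 0.0], [-0.0, -0.0001, 0.0], [-0.0, -0.0001, 0.0], [-0.0, -0.0001, 0.0], [-0.0, -0.0001, 0.0], [-0.0, -0.0001, 0.0], [-0.0, -0.0001, 0.0], [-0.0, -0.0001, 0.0]] g [0, 0, 0, 0, 0, 0, 0, 0]
```

View pics/s2.png

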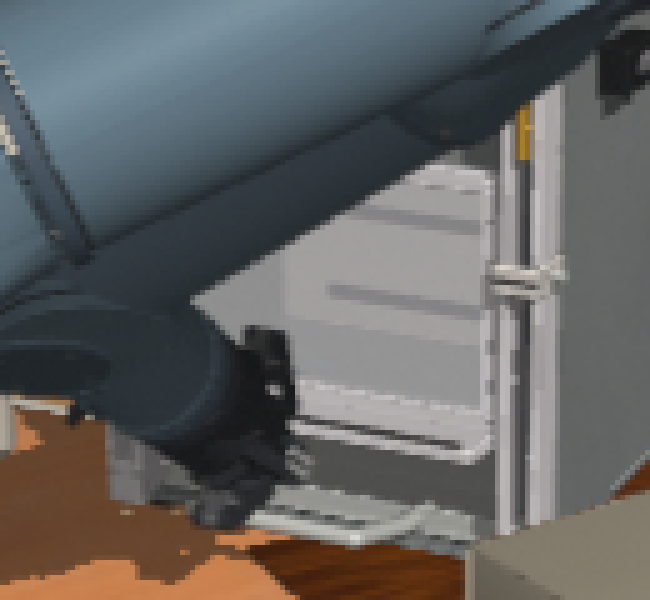

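Gripper is under the ledge; ledge's right end at scene (265,202), right clip line at (275,166).

Request:
play_rows --gripper '[0,0,0,0,0,0,0,0]' --travel '[[0,4,-3],[0,4,-3],[0,4,-3],[0,4,-3],[0,4,-3],[0,4,-3],[0,4,-3],[0,4,-3]]' --dr '[[0,0,0],[0,0,0],[0,0,0],[0,0,0],[0,0,0],[0,0,0],[0,0,0],[0,0,0]]'

```text
time: 6.0
position: [0.5795, 0.3016, 0.1107]
eef_rot: [2.227, -0.003, 2.09]
ft_force: [0.4, 0.3, 0.5]
width: 0.0001
gripper_force: 0.0
```

```bash
python3 - <<'E'
from h import *
st=r.read_state();print(st["position"],st["joint_positions"].round(3),st["ft_force"],rot(st["eef_rot"])[:,2].round(3))
im,c=shot("scene");cv2.imwrite("pics/s3.png",cv2.resize(im[110:230,170:300],None,fx=5,fy=5,interpolation=3))
for z in (.09,.1,.11,.15,.2025): print(z,proj(c,B(-.036,-.119,z)),proj(c,B(-.022,-.137,z)))
E
```

```text
[0.57946859 0.30155579 0.11070429] [ 0.372  1.095 -1.176  2.265  2.532  0.974 -1.904] [0.36935092 0.28772183 0.46604282] [ 0.687  0.395 -0.61 ]
0.09 [264.68869349 203.25728169] [272.07172181 202.55301853]
0.1 [264.70376508 200.17249874] [272.10603836 199.47774234]
0.11 [264.71891597 197.07148545] [272.14053479 196.38634551]
0.15 [264.78032517 184.50253971] [272.28034799 183.85698966]
0.2025 [264.86293498 167.59435329] [272.4684123  167.00361128]
```

View pics/s3.png

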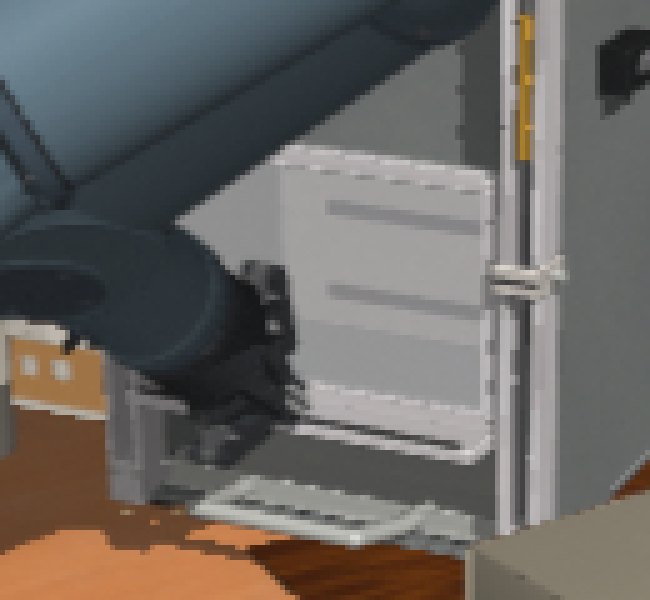

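Gripper rose in front of the ledge without touching (ledge end still at (475,460) in the crop); going back down and deeper.

Request:
play_rows --gripper '[0,0,0,0,0,0,0,0]' --travel '[[0,-5.2,4],[0,-5.2,4],[0,-5.2,4],[0,-5.2,4],[0,-5.2,4],[0,-5.2,4],[0,-5.2,4],[0,-5.2,4]]' --dr '[[0,0,0],[0,0,0],[0,0,0],[0,0,0],[0,0,0],[0,0,0],[0,0,0],[0,0,0]]'

```text
time: 6.85
position: [0.5794, 0.3017, 0.0572]
eef_rot: [2.227, -0.003, 2.09]
ft_force: [0.2, 0.3, 0.2]
width: 0.0002
gripper_force: 0.0
```

Request:
play_rows --gripper '[0,0,0,0,0,0]' --travel '[[0,0,0],[0,3.4,4.3],[0,3.4,4.3],[0,3.4,4.3],[0,3.4,4.3],[0,0,0]]' --dr '[[0,0,0],[0,0,0],[0,0,0],[0,0,0],[0,0,0],[0,0,0]]'

```text
time: 7.45
position: [0.5993, 0.3129, 0.0585]
eef_rot: [2.226, -0.002, 2.09]
ft_force: [0.5, -0.1, 0.3]
width: -0.0001
gripper_force: 0.0
```

Request:
play_rows --gripper '[0,0,0,0,0,0,0,0]' --travel '[[0,4,-3],[0,4,-3],[0,4,-3],[0,4,-3],[0,4,-3],[0,4,-3],[0,4,-3],[0,4,-3]]' --dr '[[0,0,0],[0,0,0],[0,0,0],[0,0,0],[0,0,0],[0,0,0],[0,0,0],[0,0,0]]'

```text
time: 8.25
position: [0.5981, 0.3123, 0.0978]
eef_rot: [2.229, -0.003, 2.09]
ft_force: [-5.2, -3.9, -3.5]
width: -0.0001
gripper_force: 3.0
```

```bash
python3 - <<'E'
from h import *
st=r.read_state();print(st["position"],st["joint_positions"].round(3),st["ft_force"],rot(st["eef_rot"])[:,2].round(3))
im,c=shot("scene");cv2.imwrite("pics/s4.png",im)
# ledge right end: bright-to-dark edge down columns near u=262..266
g=cv2.cvtColor(im,cv2.COLOR_BGR2GRAY)
for u in (256,258,260,262,264,274,276): print(u,g[140:215,u].tolist())
E
```

```text
[0.59813691 0.31231807 0.09781119] [ 0.345  1.123 -1.149  2.212  2.545  0.956 -1.892] [-5.19532437 -3.91892675 -3.47856217] [ 0.686  0.394 -0.612]
256 [148, 149, 149, 149, 148, 149, 150, 156, 159, 160, 161, 160, 157, 132, 132, 134, 159, 160, 160, 160, 160, 160, 160, 161, 160, 161, 159, 160, 160, 157, 132, 133, 141, 161, 161, 161, 160, 162, 158, 192, 170, 175, 178, 173, 174, 168, 74, 102, 179, 168, 60, 59, 99, 95, 94, 89, 80, 80, 81, 80, 79, 80, 80, 79, 80, 80, 79, 78, 78, 82, 116, 162, 143, 150, 150]
258 [150, 149, 149, 149, 149, 149, 150, 156, 160, 160, 160, 160, 158, 138, 132, 134, 153, 160, 160, 160, 160, 160, 160, 159, 160, 161, 161, 161, 161, 158, 137, 132, 134, 156, 161, 160, 161, 160, 154, 174, 183, 175, 175, 163, 174, 171, 121, 75, 178, 169, 111, 61, 93, 95, 93, 93, 80, 80, 81, 79, 79, 80, 79, 79, 79, 80, 80, 78, 77, 79, 78, 91, 158, 152, 148]
260 [149, 149, 149, 149, 149, 150, 149, 151, 159, 159, 159, 159, 159, 148, 132, 133, 144, 160, 161, 160, 160, 161, 161, 161, 160, 160, 160, 160, 161, 159, 143, 132, 133, 150, 160, 160, 161, 160, 157, 154, 191, 174, 175, 177, 172, 173, 1
[... 843 characters left out ...]
[128, 127, 128, 125, 129, 130, 130, 130, 131, 130, 130, 130, 123, 130, 107, 76, 76, 75, 76, 76, 76, 76, 82, 134, 192, 172, 94, 122, 169, 116, 76, 75, 70, 70, 70, 71, 70, 70, 70, 71, 70, 70, 70, 70, 70, 69, 70, 70, 70, 69, 70, 70, 66, 66, 67, 67, 67, 67, 67, 66, 66, 67, 66, 67, 66, 66, 67, 67, 67, 66, 66, 68, 63, 79, 91]
276 [134, 135, 136, 127, 127, 127, 128, 131, 161, 162, 162, 163, 162, 163, 161, 160, 160, 160, 160, 160, 159, 143, 143, 140, 208, 177, 137, 82, 174, 163, 100, 146, 147, 147, 147, 140, 140, 141, 141, 145, 146, 148, 148, 149, 151, 151, 152, 153, 154, 154, 154, 155, 169, 169, 170, 171, 172, 175, 175, 176, 177, 189, 182, 181, 168, 169, 169, 171, 174, 182, 182, 182, 183, 182, 177]
```

Request:
play_rows --gripper '[0,0,0,0,0,0,0,0]' --travel '[[0,5,-3.8],[0,5,-3.8],[0,5,-3.8],[0,5,-3.8],[0,5,-3.8],[0,5,-3.8],[0,5,-3.8],[0,5,-3.8]]' --dr '[[0,0,0],[0,0,0],[0,0,0],[0,0,0],[0,0,0],[0,0,0],[0,0,0],[0,0,0]]'

```text
time: 9.1
position: [0.5983, 0.3125, 0.1483]
eef_rot: [2.229, -0.003, 2.091]
ft_force: [-4.8, -3.1, -4.1]
width: -0.0006
gripper_force: 3.3
```

Request:
play_rows --gripper '[0,0]' --travel '[[0,0,0],[0,0,0]]' --dr '[[0,0,0],[0,0,0]]'

```text
time: 9.3
position: [0.5988, 0.313, 0.1491]
eef_rot: [2.227, -0.002, 2.091]
ft_force: [-4.1, -2.8, -1.3]
width: -0.0004
gripper_force: 2.2
```

```bash
cat > sash.py <<'E'
from h import *
st=r.read_state();print(st["position"],st["joint_positions"].round(3),st["ft_force"].round(1),rot(st["eef_rot"])[:,2].round(3))
im,c=shot("scene");cv2.imwrite("pics/sash.png",cv2.resize(im[110:230,170:300],None,fx=5,fy=5,interpolation=3))
g=cv2.cvtColor(im,cv2.COLOR_BGR2GRAY).astype(float)
for u in (260,262,264,266,274,276,277): print(u,g[160:206,u].astype(int).tolist())
E
python3 sash.py
```

```text
[0.59877743 0.3129925  0.14914324] [ 0.366  0.991 -1.197  2.216  2.427  0.882 -1.881] [-4.1 -2.8 -1.3] [ 0.687  0.395 -0.61 ]
260 [162, 162, 162, 176, 166, 177, 178, 164, 176, 169, 73, 83, 180, 166, 108, 104, 105, 104, 90, 69, 70, 71, 69, 69, 69, 70, 70, 70, 70, 70, 72, 58, 70, 95, 96, 95, 83, 81, 80, 81, 80, 80, 80, 79, 80, 80]
262 [163, 161, 161, 161, 188, 177, 177, 178, 174, 173, 152, 148, 186, 172, 136, 105, 105, 105, 106, 70, 70, 70, 70, 70, 69, 70, 70, 70, 70, 71, 69, 59, 62, 100, 96, 94, 91, 81, 81, 81, 80, 80, 81, 80, 80, 80]
264 [162, 161, 161, 161, 190, 177, 177, 177, 138, 175, 174, 176, 190, 165, 142, 103, 104, 103, 102, 71, 70, 69, 70, 69, 69, 70, 69, 69, 70, 69, 69, 63, 61, 93, 97, 94, 94, 80, 80, 81, 80, 79, 81, 80, 79, 80]
266 [178, 169, 170, 169, 176, 139, 113, 113, 112, 173, 198, 181, 162, 128, 86, 103, 103, 104, 102, 89, 70, 70, 69, 69, 69, 69, 69, 69, 70, 69, 71, 74, 58, 74, 95, 96, 96, 85, 81, 81, 81, 80, 80, 80, 79, 80]
274 [133, 102, 139, 157, 195, 174, 95, 124, 171, 116, 84, 83, 71, 71, 71, 71, 70, 71, 70, 71, 71, 71, 70, 69, 71, 70, 70, 71, 71, 71, 71, 70, 67, 66, 67, 67, 67, 68, 67, 68, 67, 68, 67, 68, 67, 68]
276 [165, 149, 150, 146, 210, 177, 138, 82, 177, 167, 106, 149, 149, 148, 148, 142, 142, 143, 143, 147, 147, 149, 150, 151, 153, 153, 154, 155, 155, 156, 156, 157, 170, 171, 171, 173, 174, 177, 177, 178, 179, 190, 183, 184, 170, 170]
277 [191, 183, 181, 151, 190, 175, 157, 122, 171, 164, 163, 185, 186, 186, 184, 163, 163, 163, 162, 162, 161, 161, 161, 161, 161, 161, 161, 161, 173, 173, 174, 174, 181, 181, 181, 181, 182, 183, 182, 183, 183, 184, 184, 184, 175, 174]
```

Request:
play_rows --gripper '[0,0,0,0,0,0,0,0]' --travel '[[0,4.4,-3.4],[0,4.4,-3.4],[0,4.4,-3.4],[0,4.4,-3.4],[0,0,0],[0,0,0],[0,0,0],[0,0,0]]' --dr '[[0,0,0],[0,0,0],[0,0,0],[0,0,0],[0,0,0],[0,0,0],[0,0,0],[0,0,0]]'

```text
time: 10.15
position: [0.5993, 0.3133, 0.1717]
eef_rot: [2.226, -0.002, 2.091]
ft_force: [-4.5, -1.6, -0.3]
width: -0.0003
gripper_force: 2.0
```

```bash
python3 sash.py
```

```text
[0.59933594 0.31327055 0.17171252] [ 0.376  0.925 -1.211  2.212  2.375  0.838 -1.88 ] [-4.5 -1.6 -0.3] [ 0.687  0.396 -0.609]
260 [175, 173, 132, 67, 168, 176, 160, 103, 104, 100, 54, 22, 30, 75, 105, 104, 105, 103, 90, 69, 70, 70, 70, 69, 70, 70, 70, 70, 70, 70, 73, 57, 70, 96, 96, 96, 83, 80, 81, 81, 80, 79, 81, 80, 80, 80]
262 [175, 176, 171, 152, 213, 180, 169, 98, 103, 103, 80, 22, 24, 51, 103, 105, 105, 106, 106, 69, 69, 70, 70, 69, 69, 70, 69, 70, 70, 70, 70, 59, 61, 100, 97, 94, 90, 81, 81, 81, 80, 79, 81, 80, 79, 80]
264 [171, 175, 174, 173, 198, 185, 172, 95, 104, 104, 101, 36, 22, 36, 93, 103, 104, 104, 101, 71, 69, 70, 70, 69, 69, 70, 69, 69, 70, 69, 70, 63, 61, 93, 97, 94, 94, 81, 80, 82, 81, 80, 80, 80, 79, 80]
266 [180, 174, 177, 189, 166, 151, 112, 101, 104, 104, 103, 55, 21, 34, 86, 104, 103, 104, 102, 89, 69, 69, 69, 69, 69, 69, 70, 69, 69, 70, 70, 74, 58, 74, 95, 96, 96, 85, 81, 81, 81, 79, 80, 79, 79, 79]
274 [131, 102, 138, 157, 195, 174, 95, 124, 171, 116, 85, 90, 139, 140, 142, 142, 143, 141, 98, 71, 71, 70, 71, 70, 71, 71, 71, 70, 71, 71, 71, 71, 67, 67, 67, 66, 67, 67, 68, 67, 67, 68, 68, 66, 66, 68]
276 [165, 150, 150, 147, 210, 178, 138, 83, 176, 166, 107, 151, 152, 151, 152, 145, 146, 146, 146, 147, 148, 149, 150, 151, 153, 153, 155, 154, 155, 155, 156, 157, 170, 171, 171, 172, 173, 177, 177, 178, 180, 191, 184, 184, 169, 171]
277 [191, 184, 182, 151, 191, 175, 158, 121, 171, 165, 163, 185, 185, 186, 185, 163, 163, 162, 162, 162, 161, 162, 161, 161, 160, 160, 161, 161, 173, 173, 174, 174, 181, 180, 181, 181, 182, 182, 182, 183, 183, 184, 184, 184, 175, 175]
```

View pics/sash.png

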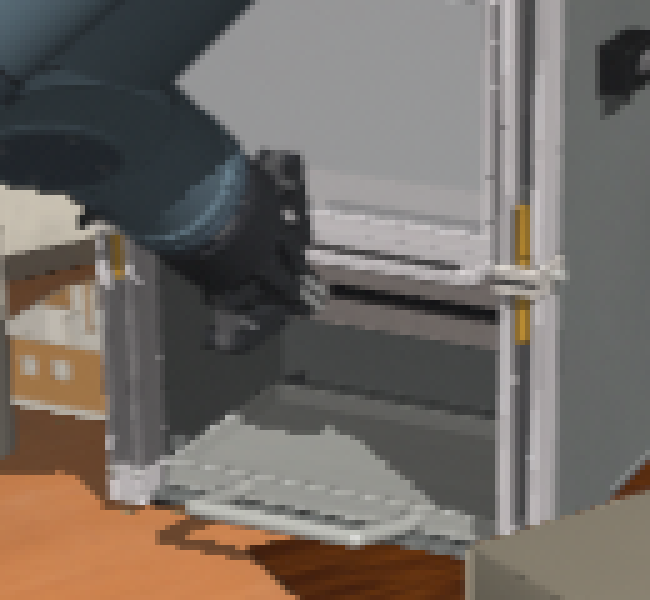

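Sash lower edge now at scene row 166.6, clip line at 166.5 — level. Next, plan the handle pull.

```bash
python3 - <<'E'
from kin import *
from h import *
q=r.read_state()["joint_positions"]
for d in (0,.04,.08,.12,.16,.19):
  for t in (0,10,20,30,40):
    Rt=tool(30,t); p=np.array([.555,.290,.044])-d*np.array([.866,.5,0])+.017*Rt[:,2]
    res=[ik(p,Rt,np.array(k)) for k in (q,[-.1,.8,-.6,2,1.2,.5,-1],[-.6,.7,0,1.9,0,.5,0])]
    print(d,t,[x.round(2).tolist() for x,e,a in res if e<3 and a<1])
E
```

```text
0 0 [[0.2, 1.29, -1.27, 1.68, 1.31, 1.25, -0.87], [-0.01, 0.96, -0.8, 1.68, 0.86, 0.89, -0.66], [-0.57, 0.78, 0.02, 1.69, -0.02, 0.67, -0.02]]
0 10 [[0.27, 1.26, -1.27, 1.84, 1.49, 1.1, -1.02], [-0.01, 0.88, -0.74, 1.84, 1.01, 0.63, -0.82], [-0.55, 0.72, 0.0, 1.85, -0.03, 0.39, -0.0]]
0 20 [[0.3, 1.18, -1.17, 1.98, 1.7, 0.89, -1.23], [-0.11, 0.78, -0.54, 1.98, 1.32, 0.33, -1.17], [-0.75, 0.72, 0.25, 1.99, -1.03, 0.19, 0.92]]
0 30 [[0.26, 1.08, -1.02, 2.11, 2.06, 0.72, -1.6], [0.19, 0.99, -0.91, 2.1, 2.07, 0.61, -1.69]]
0 40 [[0.31, 1.19, -1.01, 2.21, 2.48, 0.84, -1.87], [0.34, 1.23, -1.05, 2.21, 2.47, 0.88, -1.82]]
0.04 0 [[0.24, 1.26, -1.27, 1.78, 1.31, 1.22, -0.92], [0.01, 0.92, -0.8, 1.78, 0.87, 0.83, -0.69], [-0.56, 0.74, 0.02, 1.79, -0.02, 0.62, -0.01]]
0.04 10 [[0.31, 1.24, -1.27, 1.93, 1.51, 1.08, -1.07], [0.01, 0.83, -0.72, 1.94, 1.04, 0.57, -0.87], [-0.55, 0.69, -0.0, 1.94, -0.03, 0.34, -0.0]]
0.04 20 [[0.32, 1.13, -1.15, 2.07, 1.73, 0.86, -1.3], [-0.1, 0.75, -0.53, 2.07, 1.47, 0.3, -1.33], [-0.79, 0.69, 0.29, 2.07, -1.31, 0.19, 1.2]]
0.04 30 [[0.29, 1.06, -1.01, 2.19, 2.13,
[... 1374 characters left out ...]
-0.02, 0.45, 0.0]]
0.16 10 [[0.41, 1.12, -1.23, 2.21, 1.56, 0.98, -1.24], [0.0, 0.69, -0.63, 2.21, 1.16, 0.39, -1.05], [-0.66, 0.59, 0.14, 2.21, -0.47, 0.19, 0.43]]
0.16 20 [[0.37, 0.99, -1.07, 2.33, 1.88, 0.75, -1.56], [0.23, 0.82, -0.87, 2.33, 1.91, 0.53, -1.68]]
0.16 30 []
0.16 40 []
0.19 0 [[0.39, 1.16, -1.27, 2.13, 1.36, 1.11, -1.1], [0.09, 0.76, -0.77, 2.14, 0.94, 0.63, -0.83], [-0.55, 0.59, 0.01, 2.14, -0.02, 0.41, 0.0]]
0.19 10 [[0.43, 1.09, -1.22, 2.27, 1.58, 0.94, -1.28], [-0.01, 0.65, -0.59, 2.27, 1.22, 0.34, -1.12], [-0.75, 0.58, 0.25, 2.28, -0.84, 0.19, 0.79]]
0.19 20 [[0.38, 0.96, -1.06, 2.4, 1.94, 0.73, -1.63], [0.29, 0.85, -0.92, 2.4, 1.97, 0.59, -1.72]]
0.19 30 []
0.19 40 []
```

```bash
python3 - <<'E'
from h import *
st=r.read_state(); R0=rot(st["eef_rot"])
a=plan(st["position"]+[0,0,-.018],R0,2,0)
b=plan(a[0]+np.array([-.1*.866,-.1*.5,-.01]),R0,5,0,a)
Rt=tool(30,35); bar=np.array([.555,.290,.044])
c=plan(bar-.075*Rt[:,2],Rt,7,50,b)
d=plan(bar+.016*Rt[:,2],Rt,6,50,c)
E
```

```text
max 7.1 0.0
travel [[-0.0, -7.1, 5.5], [-0.0, -7.1, 5.5]] dr [[0.0, 0.0, 0.0], [0.0, 0.0, 0.0]] g [0, 0]
max 14.6 0.0
travel [[-0.1, -13.8, -14.6], [-0.1, -13.8, -14.6], [-0.1, -13.8, -14.6], [-0.1, -13.8, -14.6], [-0.1, -13.8, -14.6]] dr [[0.0, 0.0, 0.0], [0.0, 0.0, 0.0], [0.0, 0.0, 0.0], [0.0, 0.0, 0.0], [0.0, 0.0, 0.0]] g [0, 0, 0, 0, 0]
max 4.9 2.4960551674480516
travel [[0.3, -3.7, 4.1], [0.3, -3.6, 4.3], [0.3, -3.4, 4.4], [0.3, -3.2, 4.6], [0.3, -3.0, 4.7], [0.3, -2.8, 4.8], [0.3, -2.5, 4.9]] dr [[0.0436, 0.0001, -0.0006], [0.0436, 0.0001, -0.0006], [0.0436, 0.0001, -0.0006], [0.0436, 0.0001, -0.0006], [0.0436, 0.0001, -0.0006], [0.0436, 0.0001, -0.0006], [0.0436, 0.0001, -0.0006]] g [50, 50, 50, 50, 50, 50, 50]
max 15.2 0.0
travel [[-0.0, 0.0, 15.2], [-0.0, 0.0, 15.2], [-0.0, 0.0, 15.2], [-0.0, 0.0, 15.2], [-0.0, 0.0, 15.2], [-0.0, 0.0, 15.2]] dr [[0.0, 0.0, 0.0], [0.0, 0.0, 0.0], [0.0, 0.0, 0.0], [0.0, 0.0, 0.0], [0.0, 0.0, 0.0], [0.0, 0.0, 0.0]] g [50, 50, 50, 50, 50, 50]
```

Request:
play_rows --gripper '[0,0,0,0,0,0,0,0]' --travel '[[0,-7,5.5],[0,-7,5.5],[0,-14,-14.5],[0,-14,-14.5],[0,-14,-14.5],[0,-14,-14.5],[0,-14,-14.5],[0,0,0]]' --dr '[[0,0,0],[0,0,0],[0,0,0],[0,0,0],[0,0,0],[0,0,0],[0,0,0],[0,0,0]]'

```text
time: 11.0
position: [0.5312, 0.2709, 0.1417]
eef_rot: [2.237, -0.004, 2.09]
ft_force: [-0.4, 0.5, 0.3]
width: -0.0001
gripper_force: 0.0
```

Request:
play_rows --gripper '[50,50,50,50,50,50,50,50]' --travel '[[0,-3.5,4],[0.5,-3.5,4.5],[0,-3.5,4.5],[0.5,-3,4.5],[0,-3,4.5],[0.5,-3,5],[0,-2.5,5],[0,0,0]]' --dr '[[0.0435,0,0],[0.0435,0,0],[0.0435,0,0],[0.0435,0,0],[0.0435,0,0],[0.0435,0,0],[0.0435,0,0],[0,0,0]]'

```text
time: 11.8
position: [0.537, 0.2772, 0.1047]
eef_rot: [2.539, -0.002, 2.091]
ft_force: [-0.2, 0.5, 0.6]
width: 0.0498
gripper_force: 0.0
```

```bash
python3 - <<'E'
from h import *
st=r.read_state();print(st["position"],st["joint_positions"].round(2),st["width"])
im,c=shot("wrist");cv2.imwrite("pics/w3.png",im)
bar=np.array([.555,.290,.044])
e=np.array([-.5,.866,0]);print(proj(c,bar+.055*e),proj(c,bar),proj(c,bar-.055*e))
Rt=tool(30,35)
plan(bar+.016*Rt[:,2],Rt,6,50)
E
```

```text
[0.5369863  0.27720711 0.10474242] [ 0.35  0.88 -1.17  2.2   1.93  0.73 -1.6 ] 0.0497680210602343
[256.12358259 141.06071252] [258.2827153  221.20530571] [260.15147712 290.571656  ]
max 13.1 0.08861125511820539
travel [[0.3, -2.5, 13.1], [0.3, -2.5, 13.1], [0.3, -2.5, 13.1], [0.3, -2.6, 13.1], [0.3, -2.6, 13.1], [0.3, -2.6, 13.1]] dr [[-0.0014, -0.0, -0.0007], [-0.0014, -0.0, -0.0007], [-0.0014, -0.0, -0.0007], [-0.0014, -0.0, -0.0007], [-0.0014, -0.0, -0.0007], [-0.0014, -0.0, -0.0007]] g [50, 50, 50, 50, 50, 50]
```

View pics/w3.png

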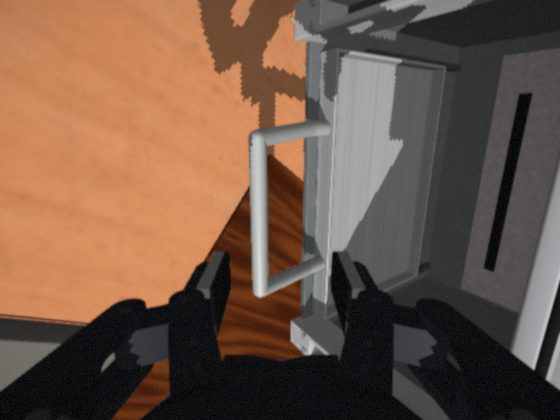

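Bar spans (258,138)–(262,292) in the wrist picture, within 2 px of prediction; descending on it.

Request:
play_rows --gripper '[50,50,50,50,50,50,18,18]' --travel '[[0.3,-2.3,13.1],[0.3,-2.3,13.1],[0.3,-2.3,13.1],[0.3,-2.3,13.1],[0.3,-2.3,13.1],[0.3,-2.3,13.1],[0,0,0],[0,0,0]]' --dr '[[0,0,0],[0,0,0],[0,0,0],[0,0,0],[0,0,0],[0,0,0],[0,0,0],[0,0,0]]'

```text
time: 12.65
position: [0.5622, 0.2935, 0.0295]
eef_rot: [2.544, -0.003, 2.091]
ft_force: [-0.3, 0.7, -0.3]
width: 0.0215
gripper_force: 0.0
```

```bash
python3 - <<'E'
from h import *
st=r.read_state();print(st["position"],st["joint_positions"].round(2),st["width"],st["ft_force"].round(1))
bar=np.array([.555,.290,.044]);u=np.array([.866,.5,0])
R1=tool(30,15); a=plan(bar-u*.11+.014*R1[:,2],R1,8,18); R2=tool(30,8)
plan(bar-u*.188+.014*R2[:,2],R2,7,18,a)
E
```

```text
[0.56218313 0.29350174 0.02954404] [ 0.27  1.06 -1.07  2.13  2.11  0.79 -1.66] 0.021473709986687968 [-0.3  0.7 -0.3]
max 13.6 2.407389094422186
travel [[0.0, -11.7, -8.1], [0.0, -12.1, -7.6], [0.0, -12.4, -7.1], [0.0, -12.7, -6.6], [0.0, -12.9, -6.1], [0.0, -13.2, -5.5], [0.1, -13.4, -5.0], [0.1, -13.6, -4.4]] dr [[0.042, -0.0002, -0.0006], [0.042, -0.0002, -0.0006], [0.042, -0.0002, -0.0006], [0.042, -0.0002, -0.0006], [0.042, -0.0002, -0.0006], [0.042, -0.0002, -0.0006], [0.042, -0.0002, -0.0006], [0.042, -0.0002, -0.0006]] g [18, 18, 18, 18, 18, 18, 18, 18]
max 11.2 1.0
travel [[-0.0, -11.0, -2.9], [-0.0, -11.1, -2.7], [-0.0, -11.1, -2.5], [-0.0, -11.1, -2.3], [-0.0, -11.2, -2.1], [-0.0, -11.2, -1.9], [-0.0, -11.2, -1.7]] dr [[0.0175, 0.0, 0.0], [0.0175, 0.0, 0.0], [0.0175, 0.0, 0.0], [0.0175, 0.0, 0.0], [0.0175, 0.0, 0.0], [0.0175, 0.0, 0.0], [0.0175, 0.0, 0.0]] g [18, 18, 18, 18, 18, 18, 18]
```

Request:
play_rows --gripper '[18,18,18,18,18,18,18,18]' --travel '[[0,-11.7,-8],[0,-12,-7.5],[0,-12.5,-7],[0,-12.5,-6.5],[0,-13,-6],[0,-13,-5.5],[0,-13.5,-5],[0,-13.5,-4.5]]' --dr '[[0.042,0,0],[0.042,0,0],[0.042,0,0],[0.042,0,0],[0.042,0,0],[0.042,0,0],[0.042,0,0],[0.042,0,0]]'

```text
time: 13.45
position: [0.4642, 0.2374, 0.0319]
eef_rot: [2.878, -0.003, 2.092]
ft_force: [2.2, 1.0, -0.6]
width: 0.018
gripper_force: 1.3
```

Request:
play_rows --gripper '[18,18,18,18,18,18,18,18]' --travel '[[0,-11,-3],[0,-11,-2.7],[0,-11,-2.5],[0,-11,-2.3],[0,-11,-2],[0,-11,-2],[0,-11,-1.7],[0,0,0]]' --dr '[[0.0175,0,0],[0.0175,0,0],[0.0175,0,0],[0.0175,0,0],[0.0175,0,0],[0.0175,0,0],[0.0175,0,0],[0,0,0]]'

```text
time: 14.25
position: [0.3933, 0.1961, 0.0296]
eef_rot: [3.006, -0.002, 2.09]
ft_force: [-0.4, -0.3, 0.2]
width: 0.0177
gripper_force: 0.0
```

```bash
python3 - <<'E'
from h import *
st=r.read_state();print(st["position"],st["joint_positions"].round(2),st["width"],st["ft_force"].round(1))
im,c=shot("scene");cv2.imwrite("pics/s5.png",im); im,c=shot("top");cv2.imwrite("pics/t5.png",im)
R2=rot(st["eef_rot"]);bar=np.array([.555,.290,.044]);u=np.array([.866,.5,0])
print(np.degrees(np.arccos(-R2[2,2])), (bar-st["position"]-.019*-R2[:,2])@u)
E
```

```text
[0.3933141  0.19613632 0.02956419] [ 0.33  0.87 -1.12  2.25  1.35  0.78 -1.2 ] 0.01770631283149173 [-0.4 -0.3  0.2]
7.784020868319348 0.18952489626829402
```

```bash
python3 - <<'E'
from h import *
st=r.read_state();R0=rot(st["eef_rot"])
a=plan(st["position"]+[0,0,.05],R0,2,40)
b=plan([.39,.15,.31],tool(22,0),6,40,a)
c=plan([.40,-.14,.31],tool(-18,0),8,85,b)
_,c=shot("top")
for z in (0,.1,.2,.3): print(z,on(c,455,122,z).round(3),on(c,250,118,z).round(3),on(c,350,200,z).round(3))
print(on(c,417,264,.02),on(c,365,185,.03),on(c,406,176,.025))
E
```

```text
max 24.8 0.0
travel [[0.1, 3.4, -24.8], [0.1, 3.4, -24.8]] dr [[0.0, 0.0, 0.0], [0.0, 0.0, 0.0]] g [40, 40]
max 38.7 1.8434072159855288
travel [[-6.3, 0.8, -38.7], [-6.4, 0.1, -38.7], [-6.5, -0.7, -38.6], [-6.6, -1.4, -38.6], [-6.7, -2.2, -38.5], [-6.8, -2.9, -38.5]] dr [[0.0229, -0.002, 0.0225], [0.0229, -0.002, 0.0225], [0.0229, -0.002, 0.0225], [0.0229, -0.002, 0.0225], [0.0229, -0.002, 0.0225], [0.0229, -0.002, 0.0225]] g [40, 40, 40, 40, 40, 40]
max 36.3 4.999999999999999
travel [[-34.1, -12.4, 0.0], [-35.0, -9.4, 0.0], [-35.7, -6.3, 0.0], [-36.1, -3.2, 0.0], [-36.3, -0.0, 0.0], [-36.1, 3.1, 0.0], [-35.7, 6.3, 0.0], [-35.0, 9.4, 0.0]] dr [[0.0, 0.0, 0.0873], [0.0, 0.0, 0.0873], [0.0, 0.0, 0.0873], [0.0, 0.0, 0.0873], [0.0, 0.0, 0.0873], [0.0, 0.0, 0.0873], [0.0, 0.0, 0.0873], [0.0, 0.0, 0.0873]] g [85, 85, 85, 85, 85, 85, 85, 85]
0 [ 0.851 -0.529  0.   ] [0.863 0.101 0.   ] [ 0.607 -0.202  0.   ]
0.1 [ 0.812 -0.484  0.1  ] [0.824 0.09  0.1  ] [ 0.59  -0.186  0.1  ]
0.2 [ 0.773 -0.439  0.2  ] [0.784 0.08  0.2  ] [ 0.573 -0.169  0.2  ]
0.3 [ 0.735 -0.393  0.3  ] [0.744 0.07  0.3  ] [ 0.555 -0.153  0.3  ]
[ 0.41875535 -0.38581283  0.02      ] [ 0.64656889 -0.2418125   0.03      ] [ 0.67486743 -0.36395916  0.025     ]
```

Request:
play_rows --gripper '[40,40,40,40,40,40,40,40]' --travel '[[0,0,0],[0,3.5,-25],[0,3.5,-25],[-6.5,0.5,-38.5],[-6.5,0,-38.5],[-6.5,-0.5,-38.5],[-6.5,-1.5,-38.5],[-6.5,-2,-38.5]]' --dr '[[0,0,0],[0,0,0],[0,0,0],[0.023,-0.002,0.0225],[0.023,-0.002,0.0225],[0.023,-0.002,0.0225],[0.023,-0.002,0.0225],[0.023,-0.002,0.0225]]'

```text
time: 15.2
position: [0.3909, 0.1581, 0.2735]
eef_rot: [3.118, -0.002, 1.978]
ft_force: [1.2, -0.5, -0.8]
width: 0.0397
gripper_force: 0.0
```

Request:
play_rows --gripper '[85,85,85,85,85,85,85,85]' --travel '[[-7,-3,-38.5],[-34,-12.5,0],[-35,-9.5,0],[-35.5,-6.5,0],[-36,-3,0],[-36.5,0,0],[-36,3,0],[-35.5,6.5,0]]' --dr '[[0.023,-0.002,0.0225],[0,0,0.087],[0,0,0.087],[0,0,0.087],[0,0,0.087],[0,0,0.087],[0,0,0.087],[0,0,0.087]]'

```text
time: 16.0
position: [0.3991, -0.1047, 0.3101]
eef_rot: [3.141, -0.0, 1.343]
ft_force: [0.8, -0.1, 0.1]
width: 0.0847
gripper_force: 0.0
```

Request:
play_rows --gripper '[85,85,85]' --travel '[[-35,9.5,0],[0,0,0],[0,0,0]]' --dr '[[0,0,0.087],[0,0,0],[0,0,0]]'

```text
time: 16.3
position: [0.4007, -0.1395, 0.3098]
eef_rot: [-3.141, -0.002, 1.258]
ft_force: [0.3, -0.3, -0.3]
width: 0.0852
gripper_force: 0.0
```

```bash
python3 - <<'E'
from h import *
st=r.read_state();print(st["position"],st["joint_positions"].round(2),rot(st["eef_rot"])[:,2].round(3))
t,tc=shot("top");w,wc=shot("wrist")
np.save("t6.npy",np.array(tc,dtype=object),allow_pickle=True);np.save("w6.npy",np.array(wc,dtype=object),allow_pickle=True)
cv2.imwrite("pics/t6.png",t);cv2.imwrite("pics/w6.png",w)
cv2.imwrite("pics/v6.png",cv2.resize(np.hstack([t[60:,:420],w[:360]]),None,fx=.81,fy=.81,interpolation=cv2.INTER_AREA))
# knobs: orange wood; jars: bright ring
for n,im,c in (("top",t,tc),("wrist",w,wc)):
    h=cv2.cvtColor(im,cv2.COLOR_BGR2HSV)
    m=cv2.inRange(h,(5,110,60),(18,255,255)); k,l,s,ce=cv2.connectedComponentsWithStats(m)
    for i in range(1,k):
        if 15<s[i,4]<900: print(n,"wood",ce[i].round(1),s[i,2:].tolist(),on(c,*ce[i],.036).round(4))
E
```

```text
[ 0.40071677 -0.1394921   0.30980244] [ 1.12  0.14 -0.95  1.96  0.13  1.1  -0.2 ] [ 0.     0.002 -1.   ]
top wood [242.3  19.7] [3, 42, 90] [1.1696 0.1263 0.036 ]
top wood [  6.  139.5] [19, 51, 520] [0.7817 0.8229 0.036 ]
top wood [365.5 184.1] [14, 27, 243] [ 0.648 -0.242  0.036]
top wood [173.4 199.7] [73, 44, 438] [0.6009 0.3152 0.036 ]
top wood [ 48.7 213. ] [21, 10, 67] [0.5612 0.6744 0.036 ]
top wood [204.4 260. ] [39, 37, 810] [0.4277 0.2193 0.036 ]
top wood [267.4 253.5] [7, 6, 33] [0.4466 0.041  0.036 ]
top wood [340.1 257.4] [6, 6, 22] [ 0.4363 -0.1647  0.036 ]
top wood [302.1 262.9] [7, 7, 33] [ 0.4207 -0.0573  0.036 ]
top wood [  4.2 287.8] [9, 7, 26] [0.3483 0.7803 0.036 ]
wrist wood [269.7  17.8] [18, 23, 322] [0.444  0.0407 0.036 ]
wrist wood [274.5 108. ] [16, 17, 208] [ 0.4177 -0.0578  0.036 ]
wrist wood [309.7 185.3] [15, 17, 193] [ 0.4323 -0.1684  0.036 ]
wrist wood [128.1 239.8] [11, 6, 37] [ 0.16   -0.1654  0.036 ]
wrist wood [337.4 311.4] [44, 35, 806] [ 0.4172 -0.3736  0.036 ]
```

View pics/v6.png

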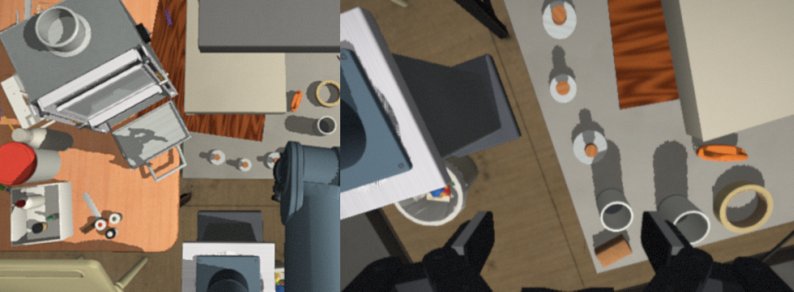

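Combined view: tray drawn out (left panel), right panel the wrist view with covers in a column at left and the jars at w6 (342,265) and (432,274), sanding block beside the smaller jar.

```bash
cat >> h.py <<'E'
def holes(im,c,z,u,v,rad,thr=None,lo=8):
    """dark mouth of a jar near (u,v): ellipse centre -> world at z, and its diameter in mm"""
    g=cv2.GaussianBlur(cv2.cvtColor(im,cv2.COLOR_BGR2GRAY),(3,3),0)
    x0,y0=max(int(u-rad),0),max(int(v-rad),0); p=g[y0:int(v+rad),x0:int(u+rad)]
    t=thr or cv2.threshold(p,0,255,cv2.THRESH_OTSU)[0]
    cs,_=cv2.findContours((p<t).astype(np.uint8),cv2.RETR_LIST,cv2.CHAIN_APPROX_NONE)
    out=[]
    for k in cs:
        if len(k)<20: continue
        (ex,ey),ax,an=cv2.fitEllipse(k); A=cv2.contourArea(k)
        if min(ax)>lo and min(ax)/max(ax)>.8 and abs(A/(np.pi*ax[0]*ax[1]/4)-1)<.12:
            q=on(c,ex+x0,ey+y0,z); d=np.linalg.norm(on(c,ex+x0+max(ax)/2,ey+y0,z)-q)*2000
            out.append((round(ex+x0,1),round(ey+y0,1),q.round(4).tolist(),round(d,1),int(t)))
    return out
E
python3 - <<'E'
from h import *
w=cv2.imread("pics/w6.png");wc=np.load("w6.npy",allow_pickle=True)
t=cv2.imread("pics/top0.png");tc=np.load("t6.npy",allow_pickle=True)
for thr in (None,130,150,170):
    print(thr,"w",holes(w,wc,.072,342,265,32,thr),holes(w,wc,.08,432,274,36,thr))
    print(thr,"t",holes(t,tc,.072,385,255,18,thr),holes(t,tc,.08,402,214,18,thr))
# plates: bright low-sat blobs around the knobs in the wrist view
g=cv2.cvtColor(w,cv2.COLOR_BGR2HSV)
for u,v in ((269.7,17.8),(274.5,108),(309.7,185.3)):
    x0,y0=int(u-35),max(int(v-35),0); p=g[y0:int(v+35),x0:x0+70]
    m=((p[:,:,2]>185)|((p[:,:,1]>110))).astype(np.uint8)
    k,l,s,ce=cv2.connectedComponentsWithStats(m); i=1+np.argmax(s[1:,4])
    cs=max(cv2.findContours((l==i).astype(np.uint8),cv2.RETR_EXTERNAL,cv2.CHAIN_APPROX_NONE)[0],key=cv2.contourArea)
    e=cv2.fitEllipse(cv2.convexHull(cs)); q=on(wc,e[0][0]+x0,e[0][1]+y0,.013)
    print(e,q.round(4),np.linalg.norm(on(wc,e[0][0]+x0+max(e[1])/2,e[0][1]+y0,.013)-q)*2000)
E
```

```text
None w [(341.1, 266.7, [0.4403, -0.281, 0.072], np.float64(44.7), 126)] []
None t [(384.4, 254.8, [0.4429, -0.2808, 0.072], np.float64(42.3), 115)] [(403.1, 214.3, [0.5538, -0.334, 0.08], np.float64(50.4), 115)]
130 w [(341.1, 266.7, [0.4404, -0.281, 0.072], np.float64(45.2), 130)] []
130 t [(384.4, 254.8, [0.443, -0.2808, 0.072], np.float64(44.6), 130)] [(403.1, 214.2, [0.5541, -0.334, 0.08], np.float64(51.3), 130)]
150 w [(341.0, 266.9, [0.4402, -0.2813, 0.072], np.float64(46.1), 150)] []
150 t [] []
170 w [(341.1, 266.9, [0.4402, -0.2812, 0.072], np.float64(47.1), 170), (341.7, 267.2, [0.4409, -0.282, 0.072], np.float64(60.2), 170), (341.5, 264.5, [0.4417, -0.278, 0.072], np.float64(100.7), 170)] [(431.5, 273.5, [0.5523, -0.3232, 0.08], np.float64(112.1), 170)]
170 t [(384.5, 254.5, [0.4438, -0.2811, 0.072], np.float64(113.0), 170)] [(401.5, 213.5, [0.5559, -0.3298, 0.08], np.float64(113.8), 170)]
((36.394840240478516, 24.579288482666016), (40.13304901123047, 44.71371841430664), 176.3989715576172) [0.4437 0.0394 0.013 ] 56.24644163685701
((36.02366256713867, 36.3706169128418), (31.8198184967041, 33.49091339111328), 166.42062377929688) [ 0.4176 -0.059   0.013 ] 45.23700570052021
((28.106470108032227, 34.219364166259766), (27.03988265991211, 36.26312255859375), 155.78851318359375) [ 0.4229 -0.169   0.013 ] 52.38513988324946
```

Middle jar at (0.4405,−0.281), big at (0.554,−0.334); covers: middle (0.444,0.040), small (0.418,−0.058), big (~0.434,−0.168).

```bash
python3 - <<'E'
from h import *
Rt=tool(-32.5,0)
a=plan([.4405,-.281,.15],Rt,6,85)
plan([.4405,-.281,.033],Rt,4,85,a)
E
```

```text
max 26.7 2.462117914936951
travel [[-20.7, 13.5, 26.7], [-20.1, 14.4, 26.7], [-19.4, 15.2, 26.7], [-18.8, 16.1, 26.7], [-18.1, 16.9, 26.7], [-17.3, 17.6, 26.7]] dr [[0.0, -0.0002, 0.043], [0.0, -0.0002, 0.043], [0.0, -0.0002, 0.043], [0.0, -0.0002, 0.043], [0.0, -0.0002, 0.043], [0.0, -0.0002, 0.043]] g [85, 85, 85, 85, 85, 85]
max 29.2 0.0
travel [[0.0, 0.0, 29.2], [0.0, 0.0, 29.2], [0.0, 0.0, 29.2], [0.0, 0.0, 29.2]] dr [[0.0, 0.0, 0.0], [0.0, 0.0, 0.0], [0.0, 0.0, 0.0], [0.0, 0.0, 0.0]] g [85, 85, 85, 85]
```

Request:
play_rows --gripper '[85,85,85,85,85,85,85,85]' --travel '[[-20.5,13.5,26.5],[-20,14.5,26.5],[-19.5,15,26.5],[-19,16,26.5],[-18,17,26.5],[-17.5,17.5,26.5],[0,0,0],[0,0,0]]' --dr '[[0,0,0.043],[0,0,0.043],[0,0,0.043],[0,0,0.043],[0,0,0.043],[0,0,0.043],[0,0,0],[0,0,0]]'

```text
time: 17.2
position: [0.4404, -0.2808, 0.1509]
eef_rot: [-3.141, -0.002, 1.003]
ft_force: [0.1, 0.8, 0.4]
width: 0.0853
gripper_force: 0.0
```

```bash
python3 - <<'E'
from h import *
st=r.read_state();print(st["position"],st["joint_positions"].round(2),rot(st["eef_rot"])[:,2].round(3))
w,c=shot("wrist");cv2.imwrite("pics/w7.png",w)
u,v=proj(c,[.4405,-.281,.072]);u2,v2=proj(c,[.554,-.334,.08]);print(u,v,u2,v2)
for thr in(None,130,150,170): print(holes(w,c,.072,u,v,65,thr,30),holes(w,c,.08,u2,v2,65,thr,30))
plan([.4405,-.281,.033],tool(-32.5,0),4,85)
E
```

```text
[ 0.44035038 -0.28080633  0.15094626] [ 1.03  0.53 -0.71  1.91  0.44  0.86 -0.47] [ 0.001  0.002 -1.   ]
281.84099924773267 216.03719975304668 456.7240697090906 197.61511780745852
[(282.7, 215.9, [0.4411, -0.2813, 0.072], np.float64(45.9), 118)] [(454.7, 199.4, [0.5523, -0.3345, 0.08], np.float64(56.9), 120)]
[(282.6, 216.0, [0.441, -0.2813, 0.072], np.float64(46.2), 130)] [(454.8, 199.3, [0.5523, -0.3344, 0.08], np.float64(57.5), 130)]
[(282.7, 216.1, [0.441, -0.2814, 0.072], np.float64(46.9), 150)] [(455.0, 199.3, [0.5525, -0.3344, 0.08], np.float64(58.2), 150)]
[(282.7, 216.2, [0.441, -0.2814, 0.072], np.float64(47.4), 170), (282.5, 216.4, [0.4408, -0.2815, 0.072], np.float64(56.2), 170), (280.5, 215.5, [0.4399, -0.2801, 0.072], np.float64(114.5), 170)] [(455.1, 199.3, [0.5525, -0.3345, 0.08], np.float64(58.9), 170), (455.7, 199.3, [0.5529, -0.3348, 0.08], np.float64(68.3), 170), (454.7, 197.1, [0.553, -0.3329, 0.08], np.float64(108.7), 170)]
max 29.7 0.033461042821813586
travel [[-0.2, -0.0, 29.7], [-0.2, -0.0, 29.7], [-0.2, -0.0, 29.7], [-0.1, -0.0, 29.7]] dr [[0.0002, -0.0005, 0.0001], [0.0002, -0.0005, 0.0001], [0.0002, -0.0005, 0.0001], [0.0002, -0.0005, 0.0001]] g [85, 85, 85, 85]
```

Request:
play_rows --gripper '[85,85,85,85,85,40,40,40]' --travel '[[0,0.5,29.5],[0,0.5,29.5],[0,0,29.5],[0,0,29.5],[0,0,0],[0,0,0],[0,0,0],[0,0,0]]' --dr '[[0,0,0],[0,0,0],[0,0,0],[0,0,0],[0,0,0],[0,0,0],[0,0,0],[0,0,0]]'

```text
time: 18.05
position: [0.4423, -0.2828, 0.0354]
eef_rot: [3.138, -0.001, 1.002]
ft_force: [-2.5, 2.2, 8.3]
width: 0.054
gripper_force: 62.2
```

Request:
play_rows --gripper '[40,40,40,40,40,40,40,40]' --travel '[[0,0,0],[0,0,-10],[0,0,-25],[0,0,-40],[0,0,-40],[0,0,-40],[0,0,-40],[0,0,-40]]' --dr '[[0,0,0],[0,0,0],[0,0,0],[0,0,0],[0,0,0],[0,0,0],[0,0,0],[0,0,0]]'

```text
time: 18.85
position: [0.4402, -0.2825, 0.2708]
eef_rot: [3.141, -0.001, 1.002]
ft_force: [0.7, -1.0, -3.6]
width: 0.0541
gripper_force: 64.2
```

```bash
cat >> h.py <<'E'
D=.187
def T(x,y,z): return B(.088-D+x,y,z)
E
python3 - <<'E'
from h import *
st=r.read_state();print(st["position"],st["width"],st["gripper_force"],st["ft_force"].round(1))
p=st["position"]
print(T(-.02,-.055,.07),T(-.02,.055,.07))
a=plan([.43,-.05,.28],tool(-3,0),8,40)
b=plan(T(-.02,-.055,.20),tool(30,0),8,40,a)
c=plan(T(-.02,-.055,.062),tool(30,0),7,40,b)
E
```

```text
[ 0.44019626 -0.28248241  0.2707684 ] 0.05414109971728033 64.19148827902973 [ 0.7 -1.  -3.6]
[0.53644298 0.2158686  0.07      ] [0.48144298 0.3111314  0.07      ]
max 28.7 3.7008506978304836
travel [[23.8, -16.7, -1.2], [24.8, -15.2, -1.2], [25.8, -13.5, -1.2], [26.6, -11.8, -1.2], [27.3, -10.1, -1.2], [27.9, -8.3, -1.2], [28.4, -6.5, -1.2], [28.7, -4.7, -1.2]] dr [[0.0001, -0.0001, -0.0646], [0.0001, -0.0001, -0.0646], [0.0001, -0.0001, -0.0646], [0.0001, -0.0001, -0.0646], [0.0001, -0.0001, -0.0646], [0.0001, -0.0001, -0.0646], [0.0001, -0.0001, -0.0646], [0.0001, -0.0001, -0.0646]] g [40, 40, 40, 40, 40, 40, 40, 40]
max 33.9 4.124999999999998
travel [[33.9, 11.5, 10.0], [33.0, 14.0, 10.0], [31.9, 16.3, 10.0], [30.6, 18.5, 10.0], [29.2, 20.7, 10.0], [27.6, 22.7, 10.0], [25.9, 24.7, 10.0], [24.1, 26.5, 10.0]] dr [[0.0, 0.0, -0.072], [0.0, 0.0, -0.072], [0.0, 0.0, -0.072], [0.0, 0.0, -0.072], [0.0, 0.0, -0.072], [0.0, 0.0, -0.072], [0.0, 0.0, -0.072], [0.0, 0.0, -0.072]] g [40, 40, 40, 40, 40, 40, 40, 40]
max 19.7 0.0
travel [[0.0, 0.0, 19.7], [0.0, 0.0, 19.7], [0.0, 0.0, 19.7], [0.0, 0.0, 19.7], [0.0, 0.0, 19.7], [0.0, 0.0, 19.7], [0.0, 0.0, 19.7]] dr [[0.0, 0.0, 0.0], [0.0, 0.0, 0.0], [0.0, 0.0, 0.0], [0.0, 0.0, 0.0], [0.0, 0.0, 0.0], [0.0, 0.0, 0.0], [0.0, 0.0, 0.0]] g [40, 40, 40, 40, 40, 40, 40]
```

Request:
play_rows --gripper '[40,40,40,40,40,40,40,40]' --travel '[[24,-16.5,-1],[25,-15,-1],[26,-13.5,-1],[26.5,-12,-1],[27.5,-10,-1],[28,-8.5,-1],[28.5,-6.5,-1],[28.5,-4.5,-1]]' --dr '[[0,0,-0.0645],[0,0,-0.0645],[0,0,-0.0645],[0,0,-0.0645],[0,0,-0.0645],[0,0,-0.0645],[0,0,-0.0645],[0,0,-0.0645]]'

```text
time: 19.65
position: [0.4307, -0.0485, 0.277]
eef_rot: [3.14, 0.001, 1.52]
ft_force: [0.9, -0.5, -3.5]
width: 0.0541
gripper_force: 64.2
```

Request:
play_rows --gripper '[40,40,40,40,40,40,40,40]' --travel '[[34,11.5,10],[33,14,10],[32,16.5,10],[30.5,18.5,10],[29,20.5,10],[27.5,22.5,10],[26,24.5,10],[24,26.5,10]]' --dr '[[0,0,-0.072],[0,0,-0.072],[0,0,-0.072],[0,0,-0.072],[0,0,-0.072],[0,0,-0.072],[0,0,-0.072],[0,0,-0.072]]'

```text
time: 20.45
position: [0.5383, 0.2165, 0.197]
eef_rot: [3.14, 0.001, 2.096]
ft_force: [0.3, -0.1, -2.6]
width: 0.0536
gripper_force: 64.2
```

```bash
python3 - <<'E'
from h import *
st=r.read_state();print(st["position"],st["joint_positions"].round(2),st["width"],st["gripper_force"],st["ft_force"].round(1))
w,c=shot("wrist");cv2.imwrite("pics/w8.png",w)
t,tc=shot("top");cv2.imwrite("pics/t8.png",t)
plan(T(-.02,-.055,.066),tool(30,0),7,40)
for p in ((-.073,-.115),(-.073,.115),(.073,-.115)): print(proj(c,T(*p,.024)),proj(tc,T(*p,.024)))
E
```

```text
[0.53833773 0.21646327 0.19704746] [ 0.23  0.67 -1.    1.72  0.62  1.1  -0.44] 0.053610116209118874 64.20506977010518 [ 0.3 -0.1 -2.6]
max 18.7 0.06460015581076829
travel [[-0.6, -0.5, 18.7], [-0.6, -0.5, 18.7], [-0.6, -0.5, 18.7], [-0.6, -0.5, 18.7], [-0.6, -0.5, 18.7], [-0.6, -0.5, 18.7], [-0.6, -0.5, 18.7]] dr [[0.0004, -0.0006, 0.0009], [0.0004, -0.0006, 0.0009], [0.0004, -0.0006, 0.0009], [0.0004, -0.0006, 0.0009], [0.0004, -0.0006, 0.0009], [0.0004, -0.0006, 0.0009], [0.0004, -0.0006, 0.0009]] g [40, 40, 40, 40, 40, 40, 40]
[230.95055009 241.70039058] [234.56725127 227.85906068]
[219.35959144   0.67048451] [163.97523672 267.80137628]
[364.07721659 241.7519456 ] [210.76098669 185.01352078]
```

View pics/w8.png

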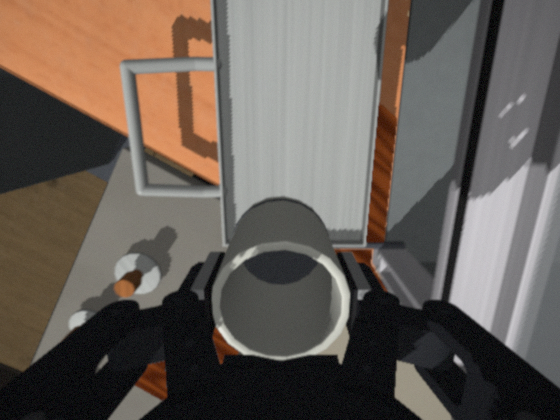

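Tray floor corners at (230,242) and (365,243) match prediction; the jar is held upright over its spot.

Request:
play_rows --gripper '[40,40,40,40,40,40,40,40]' --travel '[[-0.5,-0.5,19],[-0.5,-0.5,19],[-0.5,-0.5,19],[-0.5,-0.5,19],[-0.5,-0.5,19],[-0.5,-0.5,19],[-0.5,-0.5,17],[0,0,0]]' --dr '[[0,0,0],[0,0,0],[0,0,0],[0,0,0],[0,0,0],[0,0,0],[0,0,0],[0,0,0]]'

```text
time: 21.35
position: [0.5353, 0.2098, 0.0629]
eef_rot: [-3.139, -0.0, 2.093]
ft_force: [0.0, -0.3, -3.4]
width: 0.0542
gripper_force: 64.9
```

Request:
play_rows --gripper '[40,40,40,40]' --travel '[[0,0,2],[0,0,1.5],[0,0,0],[0,0,0]]' --dr '[[0,0,0],[0,0,0],[0,0,0],[0,0,0]]'

```text
time: 21.75
position: [0.5372, 0.2111, 0.0626]
eef_rot: [3.139, -0.0, 2.093]
ft_force: [0.3, -0.3, -3.2]
width: 0.0545
gripper_force: 64.9
```

Request:
play_rows --gripper '[40,40,40,40]' --travel '[[0,0,1.5],[0,0,1.5],[0,0,0],[0,0,0]]' --dr '[[0,0,0],[0,0,0],[0,0,0],[0,0,0]]'

```text
time: 22.15
position: [0.5374, 0.2111, 0.0595]
eef_rot: [3.139, 0.0, 2.093]
ft_force: [0.6, 0.2, 2.9]
width: 0.0542
gripper_force: 65.3
```

Request:
play_rows --gripper '[62,70,85,85,85,85,85,85]' --travel '[[0,0,0],[0,0,0],[0,0,0],[0,0,-15],[0,0,-40],[0,0,-45],[0,0,-45],[0,0,-40]]' --dr '[[0,0,0],[0,0,0],[0,0,0],[0,0,0],[0,0,0],[0,0,0],[0,0,0],[0,0,0]]'

```text
time: 22.95
position: [0.5365, 0.2113, 0.2474]
eef_rot: [3.139, -0.0, 2.094]
ft_force: [0.6, -0.2, -1.0]
width: 0.0851
gripper_force: 0.0
```

```bash
python3 - <<'E'
from h import *
st=r.read_state();print(st["position"],st["joint_positions"].round(2))
w,c=shot("wrist");cv2.imwrite("pics/w9.png",w)
u,v=proj(c,[.5374,.2111,.096]);print(u,v,[holes(w,c,.096,u,v,60,t,30) for t in(130,150,170)])
a=plan([.43,-.05,.28],tool(-3,0),8,85)
b=plan([.5525,-.3345,.17],tool(-31,0),9,85,a)
E
```

```text
[0.53651092 0.21128649 0.24742374] [ 0.27  0.61 -1.04  1.68  0.56  1.18 -0.39]
281.6743369362355 194.43087743552329 [[(279.8, 193.1, [0.5351, 0.2113, 0.096], np.float64(46.4), 130)], [(279.8, 193.2, [0.5352, 0.2113, 0.096], np.float64(47.4), 150)], [(279.7, 193.3, [0.5352, 0.2111, 0.096], np.float64(48.5), 170), (279.6, 193.3, [0.5351, 0.2111, 0.096], np.float64(56.3), 170), (280.5, 193.5, [0.5359, 0.2113, 0.096], np.float64(137.4), 170)]]
max 32.7 4.123245138596869
travel [[-21.7, -28.2, -3.6], [-23.7, -26.6, -3.6], [-25.6, -24.8, -3.5], [-27.3, -22.9, -3.5], [-28.9, -20.9, -3.4], [-30.3, -18.8, -3.4], [-31.6, -16.6, -3.3], [-32.7, -14.3, -3.3]] dr [[0.0014, -0.0004, 0.0719], [0.0014, -0.0004, 0.0719], [0.0014, -0.0004, 0.0719], [0.0014, -0.0004, 0.0719], [0.0014, -0.0004, 0.0719], [0.0014, -0.0004, 0.0719], [0.0014, -0.0004, 0.0719], [0.0014, -0.0004, 0.0719]] g [85, 85, 85, 85, 85, 85, 85, 85]
max 30.9 3.1111111111111107
travel [[-30.9, 15.2, 12.2], [-30.0, 16.9, 12.2], [-29.0, 18.5, 12.2], [-28.0, 20.0, 12.2], [-26.8, 21.5, 12.2], [-25.6, 23.0, 12.2], [-24.4, 24.3, 12.2], [-23.0, 25.6, 12.2]] dr [[0.0, 0.0, 0.0543], [0.0, 0.0, 0.0543], [0.0, 0.0, 0.0543], [0.0, 0.0, 0.0543], [0.0, 0.0, 0.0543], [0.0, 0.0, 0.0543], [0.0, 0.0, 0.0543], [0.0, 0.0, 0.0543]] g [85, 85, 85, 85, 85, 85, 85, 85]
travel [[-21.6, 26.8, 12.2]] dr [[0.0, 0.0, 0.0543]] g [85]
```

Middle jar stands at (0.535,0.211), mouth 48 mm, round. Going for the big jar.

Request:
play_rows --gripper '[85,85,85,85,85,85,85,85]' --travel '[[-21.5,-28,-3.5],[-23.5,-26.5,-3.5],[-25.5,-25,-3.5],[-27.5,-23,-3.5],[-29,-21,-3.5],[-30.5,-19,-3.5],[-31.5,-16.5,-3.5],[-32.5,-14.5,-3.5]]' --dr '[[0,0,0.072],[0,0,0.072],[0,0,0.072],[0,0,0.072],[0,0,0.072],[0,0,0.072],[0,0,0.072],[0,0,0.072]]'

```text
time: 23.8
position: [0.4262, -0.0534, 0.2724]
eef_rot: [3.14, -0.0, 1.515]
ft_force: [-0.2, -0.4, 0.5]
width: 0.0851
gripper_force: 0.0
```

Request:
play_rows --gripper '[85,85,85,85,85,85,85,85]' --travel '[[-31,15,12],[-30,17,12],[-29,18.5,12],[-28,20,12],[-27,21.5,12],[-25.5,23,12],[-24.5,24.5,12],[-23,25.5,12]]' --dr '[[0,0,0.054],[0,0,0.054],[0,0,0.054],[0,0,0.054],[0,0,0.054],[0,0,0.054],[0,0,0.054],[0,0,0.054]]'

```text
time: 24.6
position: [0.5364, -0.3067, 0.1758]
eef_rot: [3.141, -0.001, 1.083]
ft_force: [0.4, -0.3, 0.8]
width: 0.0852
gripper_force: 0.0
```

Request:
play_rows --gripper '[85,85,85]' --travel '[[-21.5,27,12],[0,0,0],[0,0,0]]' --dr '[[0,0,0.054],[0,0,0],[0,0,0]]'

```text
time: 24.9
position: [0.5496, -0.337, 0.1637]
eef_rot: [-3.141, -0.002, 1.031]
ft_force: [-0.2, 0.9, -0.3]
width: 0.0852
gripper_force: 0.0
```

```bash
python3 - <<'E'
from h import *
st=r.read_state();print(st["position"],st["joint_positions"].round(2))
w,c=shot("wrist");cv2.imwrite("pics/w10.png",w)
u,v=proj(c,[.5525,-.3345,.08]);print(u,v,[holes(w,c,.08,u,v,75,t,30) for t in(130,150,170)])
plan([.5525,-.3345,.042],tool(-31,0),4,85)
E
```

```text
[ 0.5495973  -0.33700719  0.16365788] [ 0.94  0.71 -0.69  1.58  0.5   1.04 -0.43]
283.06541600694317 209.4900990268706 [[(283.5, 209.2, [0.5529, -0.3345, 0.08], np.float64(54.5), 130)], [(283.6, 209.3, [0.5529, -0.3346, 0.08], np.float64(55.3), 150), (283.6, 209.8, [0.5527, -0.3349, 0.08], np.float64(64.9), 150), (282.5, 208.5, [0.5525, -0.3336, 0.08], np.float64(134.1), 150)], [(283.6, 209.4, [0.5529, -0.3346, 0.08], np.float64(56.0), 170), (283.6, 209.5, [0.5528, -0.3347, 0.08], np.float64(63.3), 170), (282.5, 208.5, [0.5525, -0.3336, 0.08], np.float64(134.1), 170)]]
max 30.5 0.053816181447876685
travel [[0.6, 0.4, 30.5], [0.6, 0.4, 30.5], [0.6, 0.4, 30.5], [0.6, 0.4, 30.5]] dr [[0.0001, -0.0006, 0.0007], [0.0001, -0.0006, 0.0007], [0.0001, -0.0006, 0.0007], [0.0001, -0.0006, 0.0007]] g [85, 85, 85, 85]
```

Request:
play_rows --gripper '[85,85,85,85,85,50,50,50]' --travel '[[0.7,0.5,30.5],[0.7,0.5,30.5],[0.7,0.5,30.5],[0.6,0.5,30.5],[0,0,0],[0,0,0],[0,0,0],[0,0,0]]' --dr '[[0,0,0],[0,0,0],[0,0,0],[0,0,0],[0,0,0],[0,0,0],[0,0,0],[0,0,0]]'

```text
time: 25.75
position: [0.5541, -0.3356, 0.0444]
eef_rot: [3.139, -0.002, 1.032]
ft_force: [-3.2, 2.0, 7.7]
width: 0.0636
gripper_force: 66.6
```

Request:
play_rows --gripper '[50,50,50,50,50,50,50,50]' --travel '[[0,0,0],[0,0,-10],[0,0,-25],[0,0,-40],[0,0,-40],[0,0,-40],[0,0,-40],[0,0,-40]]' --dr '[[0,0,0],[0,0,0],[0,0,0],[0,0,0],[0,0,0],[0,0,0],[0,0,0],[0,0,0]]'

```text
time: 26.55
position: [0.5522, -0.336, 0.2794]
eef_rot: [3.14, -0.001, 1.031]
ft_force: [0.6, 0.2, -3.8]
width: 0.0631
gripper_force: 67.0
```

```bash
python3 - <<'E'
from h import *
st=r.read_state();print(st["position"],st["width"],st["gripper_force"],st["ft_force"].round(1))
a=plan([.43,-.03,.31],tool(-3,0),9,50)
b=plan(T(-.02,.055,.23),tool(30,0),9,50,a)
E
```

```text
[ 0.55217046 -0.33602435  0.27942184] 0.06311432858969628 67.04686414450407 [ 0.6  0.2 -3.8]
max 32.4 3.1002319842573884
travel [[22.2, -29.1, -3.4], [23.7, -27.9, -3.4], [25.2, -26.5, -3.4], [26.6, -25.1, -3.4], [27.9, -23.7, -3.4], [29.2, -22.1, -3.4], [30.3, -20.5, -3.4], [31.4, -18.8, -3.4]] dr [[0.0002, -0.0, -0.0541], [0.0002, -0.0, -0.0541], [0.0002, -0.0, -0.0541], [0.0002, -0.0, -0.0541], [0.0002, -0.0, -0.0541], [0.0002, -0.0, -0.0541], [0.0002, -0.0, -0.0541], [0.0002, -0.0, -0.0541]] g [50, 50, 50, 50, 50, 50, 50, 50]
travel [[32.4, -17.1, -3.4]] dr [[0.0002, -0.0, -0.0541]] g [50]
max 38.2 3.6666666666666656
travel [[38.2, 3.7, 8.9], [37.8, 6.2, 8.9], [37.4, 8.6, 8.9], [36.7, 10.9, 8.9], [36.0, 13.3, 8.9], [35.0, 15.5, 8.9], [34.0, 17.7, 8.9], [32.8, 19.9, 8.9]] dr [[0.0, 0.0, -0.064], [0.0, 0.0, -0.064], [0.0, 0.0, -0.064], [0.0, 0.0, -0.064], [0.0, 0.0, -0.064], [0.0, 0.0, -0.064], [0.0, 0.0, -0.064], [0.0, 0.0, -0.064]] g [50, 50, 50, 50, 50, 50, 50, 50]
travel [[31.4, 21.9, 8.9]] dr [[0.0, 0.0, -0.064]] g [50]
```

Request:
play_rows --gripper '[50,50,50,50,50,50,50,50]' --travel '[[22,-29,-3.5],[23.5,-28,-3.5],[25,-26.5,-3.5],[26.5,-25,-3.5],[28,-23.5,-3.5],[29,-22,-3.5],[30.5,-20.5,-3.5],[31.5,-19,-3.5]]' --dr '[[0,0,-0.054],[0,0,-0.054],[0,0,-0.054],[0,0,-0.054],[0,0,-0.054],[0,0,-0.054],[0,0,-0.054],[0,0,-0.054]]'

```text
time: 27.35
position: [0.4432, -0.0633, 0.3055]
eef_rot: [3.14, 0.001, 1.466]
ft_force: [0.0, -0.3, -2.9]
width: 0.063
gripper_force: 67.3
```

Request:
play_rows --gripper '[50,50,50,50,50,50,50,50]' --travel '[[32.5,-17,-3.5],[38,3.5,9],[38,6,9],[37.5,8.5,9],[36.5,11,9],[36,13,9],[35,15.5,9],[34,17.5,9]]' --dr '[[0,0,-0.054],[0,0,-0.064],[0,0,-0.064],[0,0,-0.064],[0,0,-0.064],[0,0,-0.064],[0,0,-0.064],[0,0,-0.064]]'

```text
time: 28.15
position: [0.4704, 0.2358, 0.2459]
eef_rot: [3.139, 0.001, 1.968]
ft_force: [0.5, -0.3, -2.9]
width: 0.0632
gripper_force: 67.3
```

Request:
play_rows --gripper '[50,50,50,50]' --travel '[[33,20,9],[31.5,22,9],[0,0,0],[0,0,0]]' --dr '[[0,0,-0.064],[0,0,-0.064],[0,0,0],[0,0,0]]'

```text
time: 28.55
position: [0.4813, 0.3114, 0.228]
eef_rot: [3.14, -0.0, 2.095]
ft_force: [0.4, -1.4, -2.8]
width: 0.063
gripper_force: 67.8
```

```bash
python3 - <<'E'
from h import *
st=r.read_state();print(st["position"],st["width"],st["gripper_force"],st["ft_force"].round(1),st["joint_positions"].round(2))
plan(T(-.02,.055,.074),tool(30,0),8,50)
E
```

```text
[0.48128187 0.31138962 0.22797869] 0.06300879564452454 67.83432181924582 [ 0.4 -1.4 -2.8] [ 0.08  0.63 -1.05  1.71  0.6   1.15 -0.61]
max 19.2 0.008996402685130989
travel [[-0.0, -0.0, 19.2], [-0.0, -0.0, 19.2], [-0.0, -0.0, 19.2], [-0.0, -0.0, 19.2], [-0.0, -0.0, 19.2], [-0.0, -0.0, 19.2], [-0.0, -0.0, 19.2], [-0.0, -0.0, 19.2]] dr [[0.0001, -0.0, 0.0001], [0.0001, -0.0, 0.0001], [0.0001, -0.0, 0.0001], [0.0001, -0.0, 0.0001], [0.0001, -0.0, 0.0001], [0.0001, -0.0, 0.0001], [0.0001, -0.0, 0.0001], [0.0001, -0.0, 0.0001]] g [50, 50, 50, 50, 50, 50, 50, 50]
```

Request:
play_rows --gripper '[50,50,50,50,50,50,50,50]' --travel '[[0,0,20],[0,0,22],[0,0,22],[0,0,22],[0,0,22],[0,0,22],[0,0,14],[0,0,9]]' --dr '[[0,0,0],[0,0,0],[0,0,0],[0,0,0],[0,0,0],[0,0,0],[0,0,0],[0,0,0]]'

```text
time: 29.35
position: [0.4825, 0.3093, 0.0741]
eef_rot: [3.141, 0.001, 2.091]
ft_force: [-0.6, 0.7, -4.1]
width: 0.0634
gripper_force: 67.9
```

Request:
play_rows --gripper '[50,50,50,50,50,50]' --travel '[[0,0,0],[0,0,1.5],[0,0,1.5],[0,0,1.5],[0,0,0],[0,0,0]]' --dr '[[0,0,0],[0,0,0],[0,0,0],[0,0,0],[0,0,0],[0,0,0]]'

```text
time: 29.95
position: [0.482, 0.3109, 0.0702]
eef_rot: [3.14, -0.0, 2.093]
ft_force: [-0.7, 0.6, -3.4]
width: 0.063
gripper_force: 67.8
```

Request:
play_rows --gripper '[50,50,50,50,50]' --travel '[[0,0,1],[0,0,1],[0,0,1],[0,0,0],[0,0,0]]' --dr '[[0,0,0],[0,0,0],[0,0,0],[0,0,0],[0,0,0]]'

```text
time: 30.45
position: [0.4829, 0.3115, 0.0683]
eef_rot: [3.138, 0.0, 2.093]
ft_force: [-0.2, -2.4, 6.9]
width: 0.0633
gripper_force: 68.7
```

Request:
play_rows --gripper '[68,76,85,85,85,85,85,85]' --travel '[[0,0,-1],[0,0,0],[0,0,0],[0,0,-15],[0,0,-40],[0,0,-45],[0,0,-45],[0,0,-40]]' --dr '[[0,0,0],[0,0,0],[0,0,0],[0,0,0],[0,0,0],[0,0,0],[0,0,0],[0,0,0]]'

```text
time: 31.25
position: [0.4815, 0.3112, 0.2564]
eef_rot: [3.139, -0.001, 2.094]
ft_force: [0.5, 0.7, 0.3]
width: 0.0852
gripper_force: 0.0
```

```bash
python3 - <<'E'
from h import *
st=r.read_state();print(st["position"],st["joint_positions"].round(2))
w,c=shot("wrist");cv2.imwrite("pics/w11.png",w)
u,v=proj(c,[.482,.311,.104]);print(u,v,[holes(w,c,.104,u,v,75,t,30) for t in(130,150,170)])
u,v=proj(c,[.5352,.2112,.096]);print(u,v,[holes(w,c,.096,u,v,60,t,30) for t in(130,150,170)])
a=plan([.40,.06,.24],tool(5,0),9,60)
E
```

```text
[0.48147852 0.31118765 0.2563797 ] [ 0.09  0.6  -1.07  1.68  0.56  1.2  -0.59]
281.3616561937728 194.07608300321883 [[(280.2, 193.2, [0.4806, 0.3112, 0.104], np.float64(54.5), 130)], [(280.2, 193.4, [0.4807, 0.311, 0.104], np.float64(55.4), 150)], [(280.2, 193.4, [0.4807, 0.311, 0.104], np.float64(56.7), 170), (279.9, 193.5, [0.4804, 0.3108, 0.104], np.float64(64.2), 170), (280.5, 193.5, [0.481, 0.3111, 0.104], np.float64(172.6), 170)]]
277.8842316644447 291.59604318522156 [[(253.0, 296.3, [0.5141, 0.1923, 0.096], np.float64(46.3), 130), (252.7, 295.9, [0.5136, 0.1926, 0.096], np.float64(57.9), 130)], [], [(276.5, 290.5, [0.5332, 0.2116, 0.096], np.float64(155.7), 170)]]
max 26.7 2.777047732438863
travel [[-19.8, -22.2, 2.2], [-20.9, -21.2, 2.3], [-21.9, -20.1, 2.3], [-22.8, -19.0, 2.3], [-23.7, -17.9, 2.4], [-24.5, -16.7, 2.4], [-25.3, -15.5, 2.4], [-26.0, -14.3, 2.5]] dr [[0.0012, -0.0005, 0.0485], [0.0012, -0.0005, 0.0485], [0.0012, -0.0005, 0.0485], [0.0012, -0.0005, 0.0485], [0.0012, -0.0005, 0.0485], [0.0012, -0.0005, 0.0485], [0.0012, -0.0005, 0.0485], [0.0012, -0.0005, 0.0485]] g [60, 60, 60, 60, 60, 60, 60, 60]
travel [[-26.7, -13.0, 2.5]] dr [[0.0012, -0.0005, 0.0485]] g [60]
```

Big jar stands at (0.4806,0.311). The middle jar seems to have been knocked to about (0.514,0.192); checking from above it.

```bash
python3 - <<'E'
from h import *
plan([.514,.193,.256],tool(30,0),4,85)
E
```

```text
max 30.0 0.16523432120352505
travel [[-30.0, -8.5, 1.5], [-30.0, -8.5, 1.6], [-30.0, -8.5, 1.6], [-30.0, -8.5, 1.6]] dr [[0.0029, -0.0004, -0.0001], [0.0029, -0.0004, -0.0001], [0.0029, -0.0004, -0.0001], [0.0029, -0.0004, -0.0001]] g [85, 85, 85, 85]
```

Request:
play_rows --gripper '[85,85,85,85,85,85]' --travel '[[-30,-8.5,1.5],[-30,-8.5,1.5],[-30,-8.5,1.5],[-30,-8.5,1.5],[0,0,0],[0,0,0]]' --dr '[[0.003,0,0],[0.003,0,0],[0.003,0,0],[0.003,0,0],[0,0,0],[0,0,0]]'

```text
time: 31.9
position: [0.5122, 0.1894, 0.2477]
eef_rot: [-3.131, -0.0, 2.092]
ft_force: [0.5, 0.9, -0.7]
width: 0.0853
gripper_force: 0.0
```

```bash
python3 - <<'E'
from h import *
st=r.read_state();print(st["position"],rot(st["eef_rot"])[:,2].round(3))
w,c=shot("wrist");cv2.imwrite("pics/w12.png",w)
u,v=proj(c,[.514,.1925,.096]);print(u,v,[holes(w,c,.096,u,v,70,t,30) for t in(110,130,150,170)])
for x,y in ((-.073,-.115),(-.073,0),(.073,-.115)): print((x,y),proj(c,T(x,y,.024)).round(1),proj(c,T(x,y,.037)).round(1))
s,sc=shot("scene");print(proj(sc,[.514,.1925,.096]),proj(sc,[.535,.211,.096]));cv2.imwrite("pics/s12.png",s)
im=np.hstack([w,cv2.resize(s[150:260,180:280],None,fx=3.8,fy=3.8,interpolation=3)[:418]][0:1]);
p=cv2.resize(s[140:250,180:300],(456,418),interpolation=3)
cv2.imwrite("pics/v12.png",np.hstack([w[:418,150:490],p]))
E
```

```text
[0.51220089 0.18941769 0.24765007] [-0.009 -0.005 -1.   ]
286.21562348905564 192.03132577637118 [[(286.3, 191.6, [0.5139, 0.1929, 0.096], np.float64(44.7), 110)], [(286.3, 191.7, [0.5139, 0.1928, 0.096], np.float64(45.5), 130)], [(286.4, 191.8, [0.514, 0.1928, 0.096], np.float64(46.6), 150)], [(286.3, 191.8, [0.514, 0.1927, 0.096], np.float64(47.3), 170)]]
(-0.073, -0.115) [268.1 218.4] [267.6 221.8]
(-0.073, 0) [266.7 122.5] [266.  122.7]
(0.073, -0.115) [385.9 218.4] [389.3 221.8]
[230.72735944 212.67957056] [233.35498808 208.77291611]
```

View pics/v12.png

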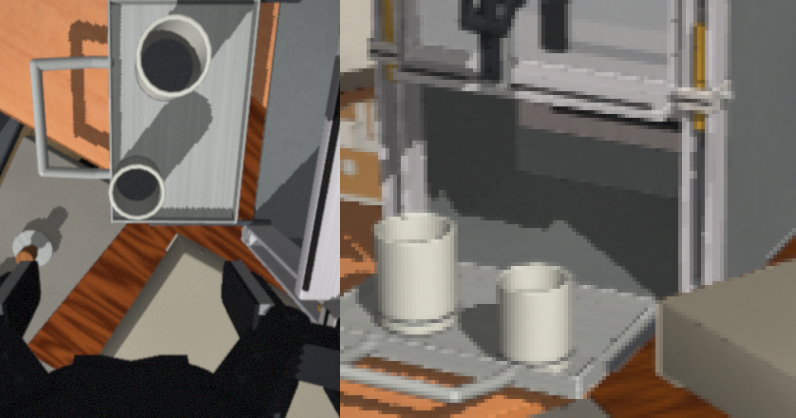

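Both jars stand upright on the tray; the middle one rests near the front-right corner (mouth centre (0.514,0.193)), inside limits. Now the middle cover.

```bash
python3 - <<'E'
from h import *
plan([.444,.040,.15],tool(5.2,0),8,50)
E
```

```text
max 17.5 3.104743566947959
travel [[-12.1, -16.7, 12.4], [-13.0, -16.0, 12.4], [-13.9, -15.3, 12.3], [-14.7, -14.5, 12.3], [-15.4, -13.7, 12.3], [-16.2, -12.9, 12.3], [-16.8, -12.0, 12.3], [-17.5, -11.1, 12.2]] dr [[-0.0012, 0.0002, 0.0542], [-0.0012, 0.0002, 0.0542], [-0.0012, 0.0002, 0.0542], [-0.0012, 0.0002, 0.0542], [-0.0012, 0.0002, 0.0542], [-0.0012, 0.0002, 0.0542], [-0.0012, 0.0002, 0.0542], [-0.0012, 0.0002, 0.0542]] g [50, 50, 50, 50, 50, 50, 50, 50]
```

Request:
play_rows --gripper '[50,50,50,50,50,50,50,50]' --travel '[[-12,-16.5,12.5],[-13,-16,12.5],[-14,-15.5,12.5],[-14.5,-14.5,12.5],[-15.5,-13.5,12],[-16,-13,12],[-17,-12,12],[-17.5,-11,12]]' --dr '[[-0.001,0,0.054],[-0.001,0,0.054],[-0.001,0,0.054],[-0.001,0,0.054],[-0.001,0,0.054],[-0.001,0,0.054],[-0.001,0,0.054],[-0.001,0,0.054]]'

```text
time: 32.8
position: [0.4439, 0.0395, 0.1501]
eef_rot: [-3.14, 0.002, 1.662]
ft_force: [0.1, -0.0, -0.4]
width: 0.05
gripper_force: 0.0
```

Request:
play_rows --gripper '[50,50]' --travel '[[0,0,0],[0,0,0]]' --dr '[[0,0,0],[0,0,0]]'

```text
time: 33.0
position: [0.4445, 0.04, 0.1506]
eef_rot: [-3.14, 0.002, 1.664]
ft_force: [0.9, 0.9, 0.6]
width: 0.05
gripper_force: 0.0
```

```bash
cat >> h.py <<'E'
def knob(w,c,p):
    """wooden knob head (z .045) and steel plate (z .013) near p"""
    g=cv2.cvtColor(w,cv2.COLOR_BGR2HSV);u,v=proj(c,[*p[:2],.03]);k=75
    x0,y0=max(int(u-k),0),max(int(v-k),0);q=g[y0:int(v+k),x0:int(u+k)]
    wood=cv2.inRange(q,(3,100,50),(20,255,255))
    for nm,m,z in (("knob",wood,.040),("plate",wood|((q[:,:,2]>170)&(q[:,:,1]<60)).astype(np.uint8)*255,.013)):
        n,l,s,ce=cv2.connectedComponentsWithStats(m)
        i=1+np.argmax(s[1:,4]-20*np.linalg.norm(ce[1:]-[u-x0,v-y0],axis=1))
        cs=max(cv2.findContours((l==i).astype(np.uint8),cv2.RETR_EXTERNAL,cv2.CHAIN_APPROX_NONE)[0],key=cv2.contourArea)
        (a,b),rr=cv2.minEnclosingCircle(cs); e=cv2.fitEllipse(cv2.convexHull(cs))
        P=on(c,e[0][0]+x0,e[0][1]+y0,z); f=np.linalg.norm(on(c,e[0][0]+x0+1,e[0][1]+y0,z)-P)*1000
        print(nm,(round(e[0][0]+x0),round(e[0][1]+y0)),P.round(4),"axes mm",np.round(np.array(e[1])*f,1),"circ",on(c,a+x0,b+y0,z).round(4),round(2*rr*f,1))
E
python3 - <<'E'
from h import *
st=r.read_state();print(st["position"],rot(st["eef_rot"])[:,2].round(3),st["joint_positions"].round(2))
w,c=shot("wrist");cv2.imwrite("pics/w13.png",w)
knob(w,c,[.444,.040]); knob(w,c,[.418,-.058])
plan([.444,.040,.02],tool(5.2,0),5,50)
E
```

```text
[0.4445246  0.04000046 0.15063471] [-0.001 -0.002 -1.   ] [ 0.6   0.5  -0.96  2.08  0.55  0.84 -0.61]
knob (281, 204) [0.4437 0.0406 0.04  ] axes mm [20.4 23.8] circ [0.4438 0.0409 0.04  ] 23.5
plate (281, 198) [0.4438 0.0386 0.013 ] axes mm [52.7 55.2] circ [0.4432 0.0375 0.013 ] 55.9
knob (244, 300) [ 0.4181 -0.0554  0.04  ] axes mm [21.8 30.4] circ [ 0.4178 -0.0543  0.04  ] 30.5
plate (266, 317) [ 0.4398 -0.0922  0.013 ] axes mm [108.4 120.8] circ [ 0.4443 -0.0923  0.013 ] 124.0
max 26.2 0.03475382404835514
travel [[-0.0, -0.2, 26.2], [-0.0, -0.2, 26.2], [-0.0, -0.2, 26.2], [-0.1, -0.2, 26.2], [-0.1, -0.2, 26.2]] dr [[-0.0001, 0.0003, 0.0005], [-0.0001, 0.0003, 0.0005], [-0.0001, 0.0003, 0.0005], [-0.0001, 0.0003, 0.0005], [-0.0001, 0.0003, 0.0005]] g [50, 50, 50, 50, 50]
```

Request:
play_rows --gripper '[50,50,50,50,50,50,50,50]' --travel '[[-0.3,0.2,28],[-0.3,0.2,28],[-0.3,0.2,28],[-0.2,0.2,27],[0,0.2,15],[0,0,4.5],[0,0,0],[0,0,0]]' --dr '[[0,0,0],[0,0,0],[0,0,0],[0,0,0],[0,0,0],[0,0,0],[0,0,0],[0,0,0]]'

```text
time: 33.85
position: [0.4461, 0.0381, 0.0205]
eef_rot: [-3.141, 0.002, 1.662]
ft_force: [0.9, -0.8, -0.1]
width: 0.0503
gripper_force: 0.0
```

Request:
play_rows --gripper '[10,10,10,10,10]' --travel '[[0,0,0],[0,0,0],[0,0,0],[0,0,0],[0,0,0]]' --dr '[[0,0,0],[0,0,0],[0,0,0],[0,0,0],[0,0,0]]'

```text
time: 34.35
position: [0.4457, 0.0373, 0.0204]
eef_rot: [-3.141, 0.003, 1.661]
ft_force: [-0.1, -0.1, 6.1]
width: 0.0197
gripper_force: 58.4
```

Request:
play_rows --gripper '[10,10,10,10,10,10,10,10]' --travel '[[0,0,-5],[0,0,-20],[0,0,-35],[0,0,-40],[0,0,-40],[0,0,-40],[0,0,-20],[0,0,0]]' --dr '[[0,0,0],[0,0,0],[0,0,0],[0,0,0],[0,0,0],[0,0,0],[0,0,0],[0,0,0]]'

```text
time: 35.15
position: [0.4471, 0.038, 0.2224]
eef_rot: [3.139, 0.004, 1.661]
ft_force: [0.0, 0.3, -1.5]
width: 0.0198
gripper_force: 58.9
```

```bash
python3 - <<'E'
from h import *
st=r.read_state();print(st["position"],rot(st["eef_rot"])[:,2].round(3),st["width"],st["gripper_force"],st["ft_force"].round(1))
w,c=shot("wrist");cv2.imwrite("pics/w14.png",w)
plan([.5155,.1937,.18],tool(30,0),9,10)
E
```

```text
[0.44708283 0.03799348 0.22239977] [ 0.003 -0.004 -1.   ] 0.019758313187728135 58.86768579483032 [ 0.   0.3 -1.5]
max 16.6 2.762474974642334
travel [[16.6, 9.2, 4.5], [16.1, 10.0, 4.5], [15.6, 10.8, 4.5], [15.1, 11.5, 4.5], [14.5, 12.3, 4.5], [13.9, 12.9, 4.5], [13.3, 13.6, 4.5], [12.6, 14.2, 4.5]] dr [[-0.0001, 0.0004, -0.0482], [-0.0001, 0.0004, -0.0482], [-0.0001, 0.0004, -0.0482], [-0.0001, 0.0004, -0.0482], [-0.0001, 0.0004, -0.0482], [-0.0001, 0.0004, -0.0482], [-0.0001, 0.0004, -0.0482], [-0.0001, 0.0004, -0.0482]] g [10, 10, 10, 10, 10, 10, 10, 10]
travel [[11.9, 14.8, 4.5]] dr [[-0.0001, 0.0004, -0.0482]] g [10]
```

```bash
cat >> h.py <<'E'
def held(w,c,zp,rp):
    """plate of the held cover, in tool x,y (mm); zp = plate top's tool z (m)"""
    st=r.read_state();Rt=rot(st["eef_rot"]);p=st["position"]
    h,wd=w.shape[:2];g=cv2.cvtColor(w,cv2.COLOR_BGR2HSV)
    n=p+Rt[:,2]*zp; C,f,cx,cy=c
    def totool(u,v):
        o,d=ray(c,u,v);s=((n-o)@Rt[:,2])/(d@Rt[:,2]);return (Rt.T@(o+s*d-p))[:2]*1000
    u,v=proj(c,n);x0,y0=int(u-100),int(v-100)
    q=g[max(y0,0):int(v+60),x0:int(u+100)];y0=max(y0,0)
    return q,x0,y0,totool,(u,v)
E
python3 - <<'E'
from h import *
w=cv2.imread("pics/w14.png");st=r.read_state()
_,c=shot("wrist")
q,x0,y0,tt,uv=held(w,c,.0074,27)
print(uv,q.shape)
m=((q[:,:,2]>150)&(q[:,:,1]<50)).astype(np.uint8)
n,l,s,ce=cv2.connectedComponentsWithStats(m)
for i in range(1,n):
    if s[i,4]>150: print(s[i].tolist(),(ce[i]+[x0,y0]).round(1))
for vv in range(int(uv[1])-75,int(uv[1])+40,6):
    print(vv,w[vv,int(uv[0])-70:int(uv[0])+71:5].mean(axis=1).astype(int).tolist())
E
```

```text
(np.float64(280.52992963018454), np.float64(257.6404071388698)) (160, 200, 3)
[33, 0, 139, 135, 8716] [269.9 196.2]
[137, 85, 14, 18, 201] [324.  250.2]
[100, 142, 23, 18, 264] [292.9 309.9]
182 [100, 121, 156, 160, 160, 158, 161, 161, 161, 162, 161, 164, 163, 162, 157, 161, 160, 159, 160, 162, 159, 158, 161, 159, 159, 158, 158, 97, 85]
188 [100, 122, 160, 160, 159, 159, 159, 159, 159, 159, 160, 162, 160, 160, 164, 164, 161, 159, 160, 161, 161, 158, 162, 160, 161, 159, 160, 94, 102]
194 [105, 115, 157, 159, 158, 158, 157, 162, 159, 161, 156, 160, 160, 160, 162, 161, 162, 161, 161, 161, 162, 159, 161, 162, 161, 158, 151, 91, 93]
200 [101, 122, 155, 155, 155, 155, 155, 160, 159, 159, 138, 143, 163, 163, 160, 160, 162, 163, 161, 163, 162, 164, 159, 161, 160, 159, 97, 99, 97]
206 [101, 143, 154, 154, 155, 157, 158, 156, 156, 98, 96, 101, 113, 120, 122, 125, 104, 104, 137, 161, 161, 162, 162, 162, 164, 162, 69, 72, 86]
212 [105, 144, 155, 156, 154, 158, 157, 157, 116, 116, 123, 122, 121, 124, 124, 121, 120, 116, 113, 108, 136, 159, 162, 159, 162, 144, 93, 87, 82]
218 [98, 148, 155, 154, 1
[... 1184 characters left out ...]
7, 49, 19, 79, 80, 42, 25, 27, 65, 63, 61, 82]
272 [96, 167, 168, 162, 31, 27, 61, 79, 80, 19, 62, 79, 147, 140, 132, 131, 137, 137, 92, 21, 77, 84, 72, 29, 24, 66, 71, 70, 69]
278 [99, 166, 168, 74, 26, 20, 81, 79, 75, 19, 74, 89, 143, 143, 140, 133, 131, 139, 138, 30, 60, 79, 79, 15, 26, 33, 71, 66, 62]
284 [99, 167, 167, 22, 23, 24, 67, 96, 67, 20, 75, 119, 136, 147, 146, 134, 132, 137, 143, 37, 61, 112, 83, 19, 26, 25, 84, 89, 92]
290 [99, 113, 27, 22, 27, 31, 19, 25, 89, 17, 79, 128, 135, 146, 146, 141, 135, 132, 142, 34, 102, 63, 25, 23, 26, 20, 22, 59, 108]
296 [100, 24, 23, 23, 23, 20, 26, 19, 22, 23, 71, 136, 129, 139, 148, 144, 138, 135, 135, 22, 57, 26, 20, 26, 30, 28, 29, 17, 76]
```

```bash
cat >> h.py <<'E'
def heldfit(w,c,ztop,rad,bg=145):
    """centre of a held cover's plate in tool x,y (mm), from its silhouette towards the camera"""
    st=r.read_state();Rt=rot(st["eef_rot"]);p=st["position"]
    from scipy.optimize import least_squares
    g=cv2.GaussianBlur(cv2.cvtColor(w,cv2.COLOR_BGR2GRAY),(3,3),0).astype(float)
    def sil(xc,yc):
        a=np.radians(np.arange(-75,76,3)); P=[]
        for z in (ztop,ztop+.005):
            P.append([proj(c,p+Rt@np.array([xc/1e3+rad*np.cos(t),yc/1e3+rad*np.sin(t),z])) for t in a])
        ctr=proj(c,p+Rt@np.array([xc/1e3,yc/1e3,ztop])); P=np.array(P); d=np.linalg.norm(P-ctr,axis=2)
        return ctr,np.where((d[0]>d[1])[:,None],P[0],P[1])
    ctr,S=sil(0,0); E=[];K=[]
    for i,s in enumerate(S):
        u=(s-ctr)/np.linalg.norm(s-ctr); t=np.arange(-9,9.1,.5); q=s+t[:,None]*u
        v=cv2.remap(g.astype(np.float32),q[:,0].astype(np.float32)[None],q[:,1].astype(np.float32)[None],1)[0]
        G=np.abs(np.gradient(v)); k=np.argmax(G)
        if G[k]>5: E.append(t[k]);K.append((i,u))
    def f(x):
        _,N=sil(*x); return [np.dot(N[i]-S[i],u)-e for (i,u),e in zip(K,E)]
    o=least_squares(f,[0,0],loss="soft_l1"); return o.x.round(2),len(E),np.round(np.median(np.abs(o.fun)),2),np.round(E,1).tolist()
E
python3 - <<'E'
from h import *
w=cv2.imread("pics/w14.png");_,c=shot("wrist");print(heldfit(w,c,.0074,.027))
E
```

```text
(array([ 1.9 , -0.28]), 51, np.float64(0.66), [1.0, 1.5, 1.0, 1.0, 1.0, 1.0, -8.0, 2.0, 1.5, 1.5, 1.0, 1.5, 4.0, 4.0, 4.5, 5.0, 8.0, 9.0, 9.0, 9.0, 5.0, 4.0, 3.5, 3.5, 3.0, 4.0, 4.0, 3.5, 3.5, 3.0, 3.0, 3.0, 3.5, 3.0, 2.5, 2.5, 2.0, 2.0, 2.0, 2.0, 1.5, 1.5, 1.0, 1.5, 1.0, 7.5, 5.0, 2.5, -1.0, -1.0, -1.5])
```

```bash
python3 - <<'E'
from h import *
a=plan([.5165,.1921,.18],tool(30,0),9,10)
E
```

```text
max 16.4 2.7595943419916966
travel [[16.4, 9.5, 4.2], [15.9, 10.3, 4.2], [15.4, 11.0, 4.3], [14.9, 11.8, 4.3], [14.3, 12.5, 4.3], [13.7, 13.1, 4.3], [13.0, 13.8, 4.3], [12.3, 14.4, 4.3]] dr [[-0.0005, 0.0002, -0.0482], [-0.0005, 0.0002, -0.0482], [-0.0005, 0.0002, -0.0482], [-0.0005, 0.0002, -0.0482], [-0.0005, 0.0002, -0.0482], [-0.0005, 0.0002, -0.0482], [-0.0005, 0.0002, -0.0482], [-0.0005, 0.0002, -0.0482]] g [10, 10, 10, 10, 10, 10, 10, 10]
travel [[11.6, 15.0, 4.3]] dr [[-0.0005, 0.0002, -0.0482]] g [10]
```

Request:
play_rows --gripper '[10,10,10,10,10,10,10,10]' --travel '[[16.5,9.5,4.3],[16,10.5,4.3],[15.5,11,4.3],[15,12,4.3],[14.5,12.5,4.3],[13.5,13,4.3],[13,14,4.3],[12.5,14.5,4.3]]' --dr '[[0,0,-0.048],[0,0,-0.048],[0,0,-0.048],[0,0,-0.048],[0,0,-0.048],[0,0,-0.048],[0,0,-0.048],[0,0,-0.048]]'

```text
time: 36.1
position: [0.509, 0.1764, 0.1827]
eef_rot: [-3.135, 0.001, 2.048]
ft_force: [-0.2, 0.2, -0.7]
width: 0.02
gripper_force: 58.8
```

Request:
play_rows --gripper '[10,10,10,10,10,10]' --travel '[[11.5,15,4.3],[0,0,25],[0,0,25],[0,0,5],[0,0,0],[0,0,0]]' --dr '[[0,0,-0.048],[0,0,0],[0,0,0],[0,0,0],[0,0,0],[0,0,0]]'

```text
time: 36.7
position: [0.5179, 0.1933, 0.1258]
eef_rot: [-3.139, 0.001, 2.093]
ft_force: [0.3, 0.0, -0.8]
width: 0.0201
gripper_force: 58.8
```

```bash
python3 - <<'E'
from h import *
st=r.read_state();print(st["position"],rot(st["eef_rot"]).round(4).tolist(),st["width"],st["ft_force"].round(1))
plan([.5165,.1921,.120],tool(30,0),2,10)
E
```

```text
[0.51790547 0.19327989 0.12584256] [[-0.4992, 0.8665, -0.0017], [0.8665, 0.4992, -0.0023], [-0.0011, -0.0026, -1.0]] 0.020115185953635727 [ 0.3  0.  -0.8]
max 2.9 0.08668229244339372
travel [[-0.2, -0.9, 2.9], [-0.2, -0.9, 2.9]] dr [[-0.0013, 0.0006, -0.0005], [-0.0013, 0.0006, -0.0005]] g [10, 10]
```

Request:
play_rows --gripper '[10,10,10,10,10]' --travel '[[-0.4,-1.8,2],[0,0,2],[0,0,0],[0,0,0],[0,0,0]]' --dr '[[-0.0026,0.0012,0],[0,0,0],[0,0,0],[0,0,0],[0,0,0]]'

```text
time: 37.2
position: [0.5166, 0.1917, 0.1216]
eef_rot: [-3.141, 0.0, 2.093]
ft_force: [-0.2, -0.1, -0.5]
width: 0.02
gripper_force: 58.9
```

```bash
python3 - <<'E'
from h import *
st=r.read_state();print(st["position"],st["ft_force"].round(1))
plan([.5165,.1921,.117],tool(30,0),1,10)
E
```

```text
[0.516555   0.19166919 0.12155462] [-0.2 -0.1 -0.5]
max 4.6 0.07776074449000542
travel [[0.4, 0.2, 4.6]] dr [[-0.0001, 0.0003, -0.0013]] g [10]
```

Request:
play_rows --gripper '[10,10,10,10,10,10,10,10]' --travel '[[0.4,0,3],[0,0,2],[0,0,2],[0,0,1.5],[0,0,1.5],[0,0,0],[0,0,0],[0,0,0]]' --dr '[[0,0,0],[0,0,0],[0,0,0],[0,0,0],[0,0,0],[0,0,0],[0,0,0],[0,0,0]]'

```text
time: 38.0
position: [0.5163, 0.192, 0.1115]
eef_rot: [-3.141, 0.0, 2.093]
ft_force: [1.2, 0.5, -1.7]
width: 0.0202
gripper_force: 58.9
```

Request:
play_rows --gripper '[10,10,10,10,10,10]' --travel '[[0,0,1],[0,0,1],[0,0,1],[0,0,1],[0,0,0],[0,0,0]]' --dr '[[0,0,0],[0,0,0],[0,0,0],[0,0,0],[0,0,0],[0,0,0]]'

```text
time: 38.6
position: [0.5171, 0.1925, 0.1084]
eef_rot: [3.14, 0.001, 2.093]
ft_force: [-0.7, -1.5, 7.4]
width: 0.0204
gripper_force: 59.8
```

Seated at the expected height (TCP 0.108) with 7 N contact. Releasing and heading to the big cover.

Request:
play_rows --gripper '[28,40,50,50,50,50,50,50]' --travel '[[0,0,-0.7],[0,0,0],[0,0,0],[0,0,-10],[0,0,-30],[0,0,-40],[0,0,-40],[0,0,0]]' --dr '[[0,0,0],[0,0,0],[0,0,0],[0,0,0],[0,0,0],[0,0,0],[0,0,0],[0,0,0]]'

```text
time: 39.4
position: [0.5186, 0.1944, 0.2338]
eef_rot: [3.133, 0.001, 2.093]
ft_force: [0.2, 0.1, -0.2]
width: 0.0499
gripper_force: 0.0
```

```bash
python3 - <<'E'
from h import *
st=r.read_state();print(st["position"])
w,c=shot("wrist");cv2.imwrite("pics/w15.png",w)
# cover on jar: plate top at .096+.005, knob
g=cv2.cvtColor(w,cv2.COLOR_BGR2HSV);u,v=proj(c,[.5155,.1937,.10]);print(u,v)
q=g[int(v-70):int(v+70),int(u-70):int(u+70)];m=cv2.inRange(q,(3,100,50),(20,255,255))
n,l,s,ce=cv2.connectedComponentsWithStats(m);i=1+np.argmax(s[1:,4]);print("knob",s[i].tolist(),on(c,*(ce[i]+[int(u-70),int(v-70)]),.128).round(4))
u,v=proj(c,[.4815,.311,.104]);print("big",u,v,holes(w,c,.104,u,v,75,150,30))
a=plan([.41,.02,.24],tool(0,0),8,50)
b=plan([.4345,-.168,.15],tool(-21,0),8,50,a)
E
```

```text
[0.51861548 0.19437321 0.23381339]
276.9544778092043 197.22221805166615
knob [30, 100, 110, 40, 2704] [0.5421 0.1665 0.128 ]
big 312.7771554759866 54.62190534300362 [(309.9, 57.6, [0.4806, 0.308, 0.104], np.float64(59.9), 150)]
max 22.4 3.740631005833757
travel [[-12.0, -22.4, -1.2], [-13.5, -21.6, -1.2], [-14.9, -20.7, -1.2], [-16.2, -19.7, -1.2], [-17.4, -18.6, -1.2], [-18.6, -17.4, -1.1], [-19.7, -16.2, -1.1], [-20.7, -14.8, -1.1]] dr [[0.0006, -0.0, 0.0653], [0.0006, -0.0, 0.0653], [0.0006, -0.0, 0.0653], [0.0006, -0.0, 0.0653], [0.0006, -0.0, 0.0653], [0.0006, -0.0, 0.0653], [0.0006, -0.0, 0.0653], [0.0006, -0.0, 0.0653]] g [50, 50, 50, 50, 50, 50, 50, 50]
max 23.5 2.6250000000000004
travel [[-23.5, 3.1, 11.2], [-23.3, 4.1, 11.2], [-23.1, 5.2, 11.2], [-22.9, 6.3, 11.2], [-22.5, 7.3, 11.2], [-22.2, 8.3, 11.2], [-21.8, 9.3, 11.2], [-21.3, 10.3, 11.2]] dr [[0.0, 0.0, 0.0458], [0.0, 0.0, 0.0458], [0.0, 0.0, 0.0458], [0.0, 0.0, 0.0458], [0.0, 0.0, 0.0458], [0.0, 0.0, 0.0458], [0.0, 0.0, 0.0458], [0.0, 0.0, 0.0458]] g [50, 50, 50, 50, 50, 50, 50, 50]
```

Request:
play_rows --gripper '[50,50,50,50,50,50,50,50]' --travel '[[-12,-22.5,-1],[-13.5,-21.5,-1],[-15,-20.5,-1],[-16,-19.5,-1],[-17.5,-18.5,-1],[-18.5,-17.5,-1],[-19.5,-16,-1],[-20.5,-15,-1]]' --dr '[[0,0,0.065],[0,0,0.065],[0,0,0.065],[0,0,0.065],[0,0,0.065],[0,0,0.065],[0,0,0.065],[0,0,0.065]]'

```text
time: 40.25
position: [0.4078, 0.0185, 0.2355]
eef_rot: [-3.14, 0.0, 1.57]
ft_force: [-0.7, -0.6, 0.1]
width: 0.0504
gripper_force: 0.0
```

Request:
play_rows --gripper '[50,50,50,50,50,50,50,50]' --travel '[[-23.5,3,11],[-23.5,4,11],[-23,5,11],[-23,6.5,11],[-22.5,7.5,11],[-22,8.5,11],[-22,9.5,11],[-21.5,10.5,11]]' --dr '[[0,0,0.046],[0,0,0.046],[0,0,0.046],[0,0,0.046],[0,0,0.046],[0,0,0.046],[0,0,0.046],[0,0,0.046]]'

```text
time: 41.05
position: [0.4337, -0.1698, 0.1471]
eef_rot: [-3.14, 0.001, 1.203]
ft_force: [0.0, 0.5, 0.2]
width: 0.05
gripper_force: 0.0
```

Request:
play_rows --gripper '[50,50]' --travel '[[0,0,0],[0,0,0]]' --dr '[[0,0,0],[0,0,0]]'

```text
time: 41.25
position: [0.4338, -0.1686, 0.1476]
eef_rot: [-3.14, -0.0, 1.205]
ft_force: [-0.1, -0.3, -0.7]
width: 0.0501
gripper_force: 0.0
```

```bash
python3 - <<'E'
from h import *
st=r.read_state();print(st["position"],rot(st["eef_rot"])[:,2].round(3),st["joint_positions"].round(2))
w,c=shot("wrist");cv2.imwrite("pics/w16.png",w)
knob(w,c,[.4345,-.167])
plan([.4345,-.167,.02],tool(-21,0),5,50)
E
```

```text
[ 0.43376178 -0.16860129  0.14764578] [-0.002  0.001 -1.   ] [ 0.95  0.48 -0.83  2.05  0.49  0.82 -0.54]
knob (280, 204) [ 0.4324 -0.1672  0.04  ] axes mm [20.7 23.7] circ [ 0.4325 -0.167   0.04  ] 23.7
plate (280, 197) [ 0.4324 -0.1678  0.013 ] axes mm [57.4 59.4] circ [ 0.4324 -0.1678  0.013 ] 59.5
max 25.6 0.02751614417948996
travel [[0.2, 0.0, 25.6], [0.2, 0.0, 25.6], [0.2, 0.0, 25.6], [0.2, 0.0, 25.6], [0.2, 0.0, 25.6]] dr [[-0.0002, -0.0, 0.0004], [-0.0002, -0.0, 0.0004], [-0.0002, -0.0, 0.0004], [-0.0002, -0.0, 0.0004], [-0.0002, -0.0, 0.0004]] g [50, 50, 50, 50, 50]
```

Request:
play_rows --gripper '[50,50,50,50,50,50,50,50]' --travel '[[0.3,0,28],[0.2,0,28],[0.2,0,28],[0.2,0,25],[0.2,0,14],[0,0,4],[0,0,0],[0,0,0]]' --dr '[[0,0,0],[0,0,0],[0,0,0],[0,0,0],[0,0,0],[0,0,0],[0,0,0],[0,0,0]]'

```text
time: 42.1
position: [0.4356, -0.168, 0.0222]
eef_rot: [3.14, 0.0, 1.205]
ft_force: [-0.2, -0.7, 0.3]
width: 0.0497
gripper_force: 0.0
```

Request:
play_rows --gripper '[10,10,10,10,10]' --travel '[[0,0,0],[0,0,0],[0,0,0],[0,0,0],[0,0,0]]' --dr '[[0,0,0],[0,0,0],[0,0,0],[0,0,0],[0,0,0]]'

```text
time: 42.6
position: [0.4352, -0.1683, 0.0221]
eef_rot: [3.141, 0.001, 1.205]
ft_force: [-1.9, -0.5, 8.6]
width: 0.0204
gripper_force: 58.3
```

Request:
play_rows --gripper '[10,10,10,10,10,10,10,10]' --travel '[[0,0,-5],[0,0,-20],[0,0,-35],[0,0,-45],[0,0,-45],[0,0,-40],[0,0,-30],[0,0,0]]' --dr '[[0,0,0],[0,0,0],[0,0,0],[0,0,0],[0,0,0],[0,0,0],[0,0,0],[0,0,0]]'

```text
time: 43.4
position: [0.4372, -0.1685, 0.2452]
eef_rot: [3.134, 0.002, 1.205]
ft_force: [1.3, 0.3, -1.6]
width: 0.0201
gripper_force: 58.8
```

Request:
play_rows --gripper '[10]' --travel '[[0,0,0]]' --dr '[[0,0,0]]'

```text
time: 43.5
position: [0.4346, -0.1683, 0.2414]
eef_rot: [3.141, 0.001, 1.205]
ft_force: [-1.0, 0.3, -1.6]
width: 0.0197
gripper_force: 58.8
```

```bash
python3 - <<'E'
from h import *
st=r.read_state();print(st["position"],rot(st["eef_rot"])[:,2].round(3),st["width"],st["gripper_force"],st["ft_force"].round(1))
w,c=shot("wrist");cv2.imwrite("pics/w17.png",w)
for z in (.0065,.008): print(heldfit(w,c,z,.031))
a=plan([.42,.06,.26],tool(8,0),8,10)
b=plan([.4822,.3119,.19],tool(30,0),8,10,a)
E
```

```text
[ 0.43461986 -0.16825919  0.24144984] [ 0.    -0.002 -1.   ] 0.019676986734970484 58.82922828197479 [-1.   0.3 -1.6]
(array([-0.92, -0.76]), 43, np.float64(0.72), [-2.0, -1.5, -1.5, -1.5, -1.0, -1.0, -0.5, -1.0, -1.5, -1.5, -1.0, -1.0, -1.0, -1.5, -1.5, -1.5, -1.5, -1.0, -1.0, -1.5, -1.5, -1.5, -1.5, -1.0, -1.0, -1.5, -1.5, -1.5, -1.5, -1.0, -0.5, -7.0, -8.5, -4.0, -3.5, -3.5, -3.0, -3.0, -3.5, -3.0, -3.0, -3.0, -2.5])
(array([-1.3 , -0.57]), 44, np.float64(0.62), [-1.5, -1.0, -1.5, -1.5, -3.0, -1.5, -1.0, -1.5, -2.0, -2.0, -2.0, -2.0, -2.0, -1.5, -2.0, -2.0, -2.0, -2.5, -1.5, -1.5, -2.0, -2.0, -2.5, -2.0, -2.0, -2.0, -2.0, -2.5, -2.0, -2.0, -2.0, -1.0, -3.5, -4.0, -4.0, -4.0, -3.5, -3.5, -3.0, -3.0, -3.0, -2.5, -2.5, -2.0])
max 28.6 3.620994557471232
travel [[26.0, -11.8, -2.4], [26.7, -10.2, -2.4], [27.3, -8.5, -2.4], [27.8, -6.7, -2.4], [28.1, -5.0, -2.4], [28.4, -3.2, -2.4], [28.5, -1.4, -2.4], [28.6, 0.4, -2.4]] dr [[-0.0002, 0.0001, -0.0632], [-0.0002, 0.0001, -0.0632], [-0.0002, 0.0001, -0.0632], [-0.0002, 0.0001, -0.0632], [-0.0002, 0.0001, -0.0632], [-0.0002, 0.0001, -0.0632], [-0.0002, 0.0001, -0.0632], [-0.0002, 0.0001, -0.0632]] g [10, 10, 10, 10, 10, 10, 10, 10]
max 30.1 2.7499999999999996
travel [[30.1, 12.1, 8.8], [29.5, 13.5, 8.8], [28.8, 14.9, 8.8], [28.1, 16.3, 8.8], [27.2, 17.6, 8.8], [26.4, 18.9, 8.8], [25.4, 20.1, 8.8], [24.4, 21.3, 8.8]] dr [[0.0, 0.0, -0.048], [0.0, 0.0, -0.048], [0.0, 0.0, -0.048], [0.0, 0.0, -0.048], [0.0, 0.0, -0.048], [0.0, 0.0, -0.048], [0.0, 0.0, -0.048], [0.0, 0.0, -0.048]] g [10, 10, 10, 10, 10, 10, 10, 10]
```

Request:
play_rows --gripper '[10,10,10,10,10,10,10,10]' --travel '[[26,-12,-2.5],[26.5,-10,-2.5],[27.5,-8.5,-2.5],[28,-6.5,-2.5],[28,-5,-2.5],[28.5,-3,-2.5],[28.5,-1.5,-2.5],[28.5,0.5,-2.5]]' --dr '[[0,0,-0.063],[0,0,-0.063],[0,0,-0.063],[0,0,-0.063],[0,0,-0.063],[0,0,-0.063],[0,0,-0.063],[0,0,-0.063]]'

```text
time: 44.35
position: [0.42, 0.0611, 0.2599]
eef_rot: [-3.139, -0.0, 1.712]
ft_force: [0.8, -0.2, -1.0]
width: 0.0202
gripper_force: 58.9
```

Request:
play_rows --gripper '[10,10,10,10,10,10,10,10]' --travel '[[30,12,8.5],[29.5,13.5,8.5],[29,15,8.5],[28,16.5,8.5],[27.5,17.5,8.5],[26.5,19,8.5],[25.5,20,8.5],[24.5,21.5,8.5]]' --dr '[[0,0,-0.048],[0,0,-0.048],[0,0,-0.048],[0,0,-0.048],[0,0,-0.048],[0,0,-0.048],[0,0,-0.048],[0,0,-0.048]]'

```text
time: 45.15
position: [0.4829, 0.3135, 0.1904]
eef_rot: [-3.137, 0.0, 2.096]
ft_force: [0.2, 0.9, -0.4]
width: 0.0201
gripper_force: 58.7
```

Request:
play_rows --gripper '[10,10,10]' --travel '[[0,0,0],[0,0,0],[0,0,0]]' --dr '[[0,0,0],[0,0,0],[0,0,0]]'

```text
time: 45.45
position: [0.4834, 0.3113, 0.1921]
eef_rot: [-3.139, 0.001, 2.092]
ft_force: [-0.3, -0.2, -0.9]
width: 0.0199
gripper_force: 58.8
```

```bash
python3 - <<'E'
from h import *
st=r.read_state();print(st["position"],rot(st["eef_rot"])[:,2].round(4),st["width"],st["gripper_force"],st["ft_force"].round(1))
w,c=shot("wrist");cv2.imwrite("pics/w18.png",w)
for z in (.0091,): print(heldfit(w,c,z,.031))
a=plan([.4822,.3120,.134],tool(30,0),4,10)
t,tc=shot("top");cv2.imwrite("pics/t18.png",t)
s,sc=shot("scene");cv2.imwrite("pics/s18.png",s)
E
```

```text
[0.48342589 0.31128832 0.19206867] [-0.0016 -0.0023 -1.    ] 0.01994572664487433 58.822229504585266 [-0.3 -0.2 -0.9]
(array([-0.5 , -0.95]), 48, np.float64(1.0), [4.0, 5.0, 4.0, 7.0, 9.0, 1.0, 0.5, 0.5, 0.0, -1.0, 1.5, 1.5, 2.0, 5.5, 9.0, -1.0, -1.5, -1.0, -1.0, -1.0, -1.5, -1.0, -1.0, -1.5, -1.5, -1.0, -1.5, -2.0, -2.0, -2.5, -2.5, -2.0, -2.0, 9.0, 7.5, 4.5, -0.5, -1.0, -1.5, 6.0, 4.5, 3.0, 1.0, -0.5, -2.5, -2.5, -2.5, -3.0])
max 14.6 0.049513274568613125
travel [[0.4, -0.2, 14.6], [0.4, -0.2, 14.6], [0.4, -0.2, 14.6], [0.4, -0.2, 14.6]] dr [[-0.0005, 0.0003, -0.0007], [-0.0005, 0.0003, -0.0007], [-0.0005, 0.0003, -0.0007], [-0.0005, 0.0003, -0.0007]] g [10, 10, 10, 10]
```

Request:
play_rows --gripper '[10,10,10,10,10,10,10]' --travel '[[0.4,-0.2,16],[0.4,-0.2,18],[0.4,-0.2,16],[0.4,-0.2,8],[0,0,0],[0,0,0],[0,0,0]]' --dr '[[-0.002,0.001,0],[0,0,0],[0,0,0],[0,0,0],[0,0,0],[0,0,0],[0,0,0]]'

```text
time: 46.3
position: [0.4827, 0.3143, 0.1357]
eef_rot: [3.139, -0.001, 2.093]
ft_force: [-0.2, 0.3, -1.4]
width: 0.02
gripper_force: 58.8
```

```bash
python3 - <<'E'
from h import *
st=r.read_state();print(st["position"],rot(st["eef_rot"])[:,2].round(4),st["width"],st["ft_force"].round(1))
a=plan([.4822,.3120,.127],tool(30,0),1,10)
E
```

```text
[0.48266113 0.31432921 0.13566497] [ 0.0018  0.0023 -1.    ] 0.01997827696508709 [-0.2  0.3 -1.4]
max 8.7 0.17919705083429666
travel [[-1.8, -1.6, 8.7]] dr [[0.0027, -0.0011, -0.0011]] g [10]
```

Request:
play_rows --gripper '[10,10,10,10,10]' --travel '[[-1.8,-1.6,4],[0,0,0],[0,0,0],[0,0,0],[0,0,0]]' --dr '[[0.0015,0,0],[0,0,0],[0,0,0],[0,0,0],[0,0,0]]'

```text
time: 46.8
position: [0.4819, 0.3115, 0.1311]
eef_rot: [3.141, -0.001, 2.093]
ft_force: [-0.4, 0.2, -0.0]
width: 0.0199
gripper_force: 58.8
```

```bash
python3 - <<'E'
from h import *
st=r.read_state();print(st["position"],rot(st["eef_rot"])[:,2].round(4),st["width"],st["ft_force"].round(1))
a=plan([.4822,.3120,.127],tool(30,0),1,10)
E
```

```text
[0.48192097 0.31152136 0.1311496 ] [-1.e-04  8.e-04 -1.e+00] 0.019865141348104794 [-0.4  0.2 -0. ]
max 4.1 0.084293070658684
travel [[0.3, 0.5, 4.1]] dr [[0.0003, -0.0008, -0.0012]] g [10]
```

Request:
play_rows --gripper '[10,10,10,10,10,10,10,10]' --travel '[[0.3,0.5,3],[0,0,2],[0,0,2],[0,0,1.5],[0,0,1.5],[0,0,0],[0,0,0],[0,0,0]]' --dr '[[0,0,0],[0,0,0],[0,0,0],[0,0,0],[0,0,0],[0,0,0],[0,0,0],[0,0,0]]'

```text
time: 47.6
position: [0.4822, 0.312, 0.1211]
eef_rot: [3.141, -0.001, 2.093]
ft_force: [-0.0, 0.5, -1.3]
width: 0.0202
gripper_force: 58.8
```

Request:
play_rows --gripper '[10,10,10,10,10,10]' --travel '[[0,0,1],[0,0,1],[0,0,1],[0,0,1],[0,0,0],[0,0,0]]' --dr '[[0,0,0],[0,0,0],[0,0,0],[0,0,0],[0,0,0],[0,0,0]]'

```text
time: 48.2
position: [0.4828, 0.3124, 0.1182]
eef_rot: [3.14, -0.0, 2.093]
ft_force: [-0.8, -2.4, 7.3]
width: 0.0198
gripper_force: 59.7
```

Request:
play_rows --gripper '[28,40,50,50,50,50,50,50]' --travel '[[0,0,-0.7],[0,0,0],[0,0,0],[0,0,-10],[0,0,-30],[0,0,-40],[0,0,-40],[0,0,0]]' --dr '[[0,0,0],[0,0,0],[0,0,0],[0,0,0],[0,0,0],[0,0,0],[0,0,0],[0,0,0]]'

```text
time: 49.0
position: [0.4838, 0.3148, 0.2437]
eef_rot: [3.133, -0.002, 2.094]
ft_force: [-0.6, -0.7, 0.4]
width: 0.0501
gripper_force: 0.0
```

```bash
python3 - <<'E'
from h import *
st=r.read_state();print(st["position"])
plan([.44,.225,.26],tool(30,0),4,40)
E
```

```text
[0.48384661 0.31475478 0.24373326]
max 20.7 0.1330368539402341
travel [[-14.0, -20.7, -4.3], [-14.0, -20.7, -4.2], [-14.0, -20.7, -4.2], [-14.0, -20.7, -4.1]] dr [[0.0023, -0.0005, -0.0002], [0.0023, -0.0005, -0.0002], [0.0023, -0.0005, -0.0002], [0.0023, -0.0005, -0.0002]] g [40, 40, 40, 40]
```

Request:
play_rows --gripper '[40,40,40,40,40,40]' --travel '[[-14,-20.5,-4],[-14,-20.5,-4],[-14,-20.5,-4],[-14,-20.5,-4],[0,0,0],[0,0,0]]' --dr '[[0.002,0,0],[0.002,0,0],[0.002,0,0],[0.002,0,0],[0,0,0],[0,0,0]]'

```text
time: 49.6
position: [0.4393, 0.2222, 0.2541]
eef_rot: [-3.134, -0.0, 2.092]
ft_force: [-0.7, 0.9, 1.1]
width: 0.0401
gripper_force: 0.0
```

```bash
python3 - <<'E'
from h import *
st=r.read_state();print(st["position"],rot(st["eef_rot"])[:,2].round(3))
w,c=shot("wrist");cv2.imwrite("pics/w20.png",w)
g=cv2.cvtColor(w,cv2.COLOR_BGR2HSV)
for nm,p,zr,pd in (("mid",[.5155,.1937],.096,54),("big",[.4822,.3119],.104,62)):
    u,v=proj(c,[*p,zr+.03]);k=28
    x0,y0=int(max(u-k,0)),int(max(v-k,0));q=g[y0:int(v+k),x0:int(u+k)]
    m=cv2.inRange(q,(3,100,50),(20,255,255));n,l,s,ce=cv2.connectedComponentsWithStats(m)
    for i in range(1,n):
        if s[i,4]>60: print(nm,"wood",(u.round(),v.round()),s[i].tolist(),on(c,*(ce[i]+[x0,y0]),zr+.03).round(4))
    u,v=proj(c,[*p,zr+.005]);k=60;x0,y0=int(max(u-k,0)),int(max(v-k,0))
    gg=g[y0:int(v+k),x0:int(u+k)];m=((gg[:,:,2]>165)&(gg[:,:,1]<45)).astype(np.uint8)
    n,l,s,ce=cv2.connectedComponentsWithStats(m);print(nm,"plate pix",(u.round(),v.round()),[(s[i].tolist(),on(c,*(ce[i]+[x0,y0]),zr+.005).round(4).tolist()) for i in range(1,n) if s[i,4]>200])
for dd in (.183,.187,.191):
    b=np.array([.555,.29,.044])-dd*np.array([.866,.5,0]);print(dd,proj(c,b).round(1),b.round(4))
u,v=proj(c,np.array([.3931,.1965,.044])).round().astype(int);print(w[v-1:v+2,u-25:u+26].mean(axis=(0,2)).astype(int).tolist(),u,v)
E
```

```text
[0.43932336 0.22220099 0.2541276 ] [-0.007 -0.003 -1.   ]
mid wood (np.float64(337.0), np.float64(263.0)) [22, 12, 17, 14, 94] [0.5126 0.2038 0.126 ]
mid wood (np.float64(337.0), np.float64(263.0)) [0, 34, 14, 22, 264] [0.5063 0.167  0.126 ]
mid plate pix (np.float64(333.0), np.float64(252.0)) [([80, 0, 40, 62, 1729], [0.5383, 0.2389, 0.101]), ([34, 37, 31, 42, 609], [0.4999, 0.1917, 0.101])]
big wood (np.float64(382.0), np.float64(137.0)) [13, 15, 31, 27, 659] [0.4815 0.3121 0.134 ]
big plate pix (np.float64(373.0), np.float64(135.0)) [([0, 0, 120, 120, 7836], [0.4769, 0.3069, 0.109])]
0.183 [240.4 181. ] [0.3965 0.1985 0.044 ]
0.187 [236.9 181. ] [0.3931 0.1965 0.044 ]
0.191 [233.4 181. ] [0.3896 0.1945 0.044 ]
[82, 84, 82, 81, 83, 81, 79, 79, 80, 82, 82, 86, 89, 90, 92, 100, 114, 126, 138, 150, 164, 184, 192, 189, 178, 167, 150, 130, 110, 93, 112, 154, 161, 163, 162, 162, 163, 161, 161, 161, 160, 162, 162, 162, 162, 162, 160, 161, 160, 160, 149] 237 181
```

```bash
python3 - <<'E'
from h import *
for n in("scene","top"):
    s,c=shot(n);g=cv2.cvtColor(s,cv2.COLOR_BGR2HSV)
    for nm,p,zr in (("mid",[.5155,.1937],.096),("big",[.4822,.3119],.104)):
        u,v=proj(c,[*p,zr+.026]);x0,y0=int(u-10),int(v-10);m=cv2.inRange(g[y0:y0+21,x0:x0+21],(3,90,50),(20,255,255))
        k,l,st,ce=cv2.connectedComponentsWithStats(m)
        print(n,nm,(u.round(1),v.round(1)),[((ce[i]+[x0,y0]).round(1).tolist(),st[i].tolist()) for i in range(1,k) if st[i,4]>4])
bar=np.array([.555,.29,.044]);u=np.array([.866,.5,0]);R1=tool(30,10)
b0=bar-.1897*u
a=plan(b0+np.array([0,0,.09])-R1[:,2]*.0+0,R1,4,40)
plan(b0+.014*R1[:,2],R1,4,40,a)
E
```

```text
scene mid (np.float64(230.7), np.float64(204.0)) [([230.4, 204.4], [7, 6, 8, 13, 84])]
scene big (np.float64(199.1), np.float64(191.1)) [([189.3, 186.9], [0, 0, 2, 11, 15]), ([198.9, 192.0], [6, 6, 8, 12, 73]), ([189.4, 194.8], [0, 13, 2, 3, 5])]
top mid (np.float64(208.3), np.float64(226.0)) [([207.1, 225.1], [5, 6, 9, 7, 53])]
top big (np.float64(162.1), np.float64(238.3)) []
max 30.1 2.6073388142264573
travel [[-0.1, -13.8, 30.1], [-0.1, -15.2, 29.4], [-0.1, -16.5, 28.7], [-0.1, -17.8, 27.9]] dr [[-0.0455, -0.0004, -0.0001], [-0.0455, -0.0004, -0.0001], [-0.0455, -0.0004, -0.0001], [-0.0455, -0.0004, -0.0001]] g [40, 40, 40, 40]
max 25.7 0.0
travel [[-0.0, -3.9, 25.7], [-0.0, -3.9, 25.7], [-0.0, -3.9, 25.7], [-0.0, -3.9, 25.7]] dr [[0.0, 0.0, 0.0], [0.0, 0.0, 0.0], [0.0, 0.0, 0.0], [0.0, 0.0, 0.0]] g [40, 40, 40, 40]
```

Request:
play_rows --gripper '[40,40,40,40,40,40,40,40]' --travel '[[0,-14,30],[0,-15,29.5],[0,-16.5,28.5],[0,-18,28],[0,-4,25.5],[0,-4,25.5],[0,-4,25.5],[0,-4,25.5]]' --dr '[[-0.045,0,0],[-0.045,0,0],[-0.045,0,0],[-0.045,0,0],[0,0,0],[0,0,0],[0,0,0],[0,0,0]]'

```text
time: 50.55
position: [0.3916, 0.1964, 0.0298]
eef_rot: [2.969, -0.002, 2.095]
ft_force: [0.8, -0.1, -0.4]
width: 0.0401
gripper_force: 0.0
```

Request:
play_rows --gripper '[18,18,18]' --travel '[[0,0,0],[0,0,0],[0,0,0]]' --dr '[[0,0,0],[0,0,0],[0,0,0]]'

```text
time: 50.85
position: [0.3921, 0.1961, 0.032]
eef_rot: [2.968, -0.001, 2.094]
ft_force: [0.2, 0.2, -0.0]
width: 0.018
gripper_force: 0.0
```

```bash
python3 - <<'E'
from h import *
st=r.read_state();print(st["position"],rot(st["eef_rot"])[:,2].round(3),st["width"],st["ft_force"].round(1),st["joint_positions"].round(2))
bar=np.array([.555,.29,.044]);u=np.array([.866,.5,0]);R1=tool(30,15);R2=tool(30,32)
a=plan(bar-.11*u+.014*R1[:,2],R1,10,18)
b=plan(bar-.02*u+.014*R2[:,2],R2,12,18,a)
E
```

```text
[0.39205673 0.19605797 0.03195806] [ 0.149  0.087 -0.985] 0.017983903175300582 [ 0.2  0.2 -0. ] [ 0.01  0.61 -0.69  2.3   1.2   0.41 -1.16]
max 8.0 0.505345290068629
travel [[-0.0, 8.0, 1.6], [-0.0, 8.0, 1.6], [-0.0, 8.0, 1.7], [-0.0, 8.0, 1.8], [-0.0, 8.0, 1.8], [-0.0, 7.9, 1.9], [-0.0, 7.9, 2.0], [-0.0, 7.9, 2.0]] dr [[-0.0088, -0.0001, -0.0001], [-0.0088, -0.0001, -0.0001], [-0.0088, -0.0001, -0.0001], [-0.0088, -0.0001, -0.0001], [-0.0088, -0.0001, -0.0001], [-0.0088, -0.0001, -0.0001], [-0.0088, -0.0001, -0.0001], [-0.0088, -0.0001, -0.0001]] g [18, 18, 18, 18, 18, 18, 18, 18]
travel [[-0.0, 7.9, 2.1], [-0.0, 7.9, 2.2]] dr [[-0.0088, -0.0001, -0.0001], [-0.0088, -0.0001, -0.0001]] g [18, 18]
max 7.6 1.4166666666666667
travel [[0.0, 7.6, 1.9], [0.0, 7.5, 2.1], [0.0, 7.5, 2.3], [0.0, 7.4, 2.4], [0.0, 7.4, 2.6], [0.0, 7.3, 2.8], [0.0, 7.2, 3.0], [0.0, 7.1, 3.2]] dr [[-0.0247, -0.0, 0.0], [-0.0247, -0.0, 0.0], [-0.0247, -0.0, 0.0], [-0.0247, -0.0, 0.0], [-0.0247, -0.0, 0.0], [-0.0247, -0.0, 0.0], [-0.0247, -0.0, 0.0], [-0.0247, -0.0, 0.0]] g [18, 18, 18, 18, 18, 18, 18, 18]
travel [[0.0, 7.1, 3.3], [0.0, 7.0, 3.5], [0.0, 6.9, 3.7], [0.0, 6.8, 3.9]] dr [[-0.0247, -0.0, 0.0], [-0.0247, -0.0, 0.0], [-0.0247, -0.0, 0.0], [-0.0247, -0.0, 0.0]] g [18, 18, 18, 18]
```

Request:
play_rows --gripper '[18,18,18,18,18,18,18,18]' --travel '[[0,3,0.6],[0,5,1],[0,7,1.4],[0,8,1.6],[0,8,1.7],[0,8,1.8],[0,8,1.9],[0,8,2]]' --dr '[[-0.005,0,0],[-0.006,0,0],[-0.008,0,0],[-0.009,0,0],[-0.009,0,0],[-0.009,0,0],[-0.009,0,0],[-0.009,0,0]]'

```text
time: 51.65
position: [0.4409, 0.2236, 0.0301]
eef_rot: [2.905, -0.001, 2.093]
ft_force: [-1.0, -1.8, 0.3]
width: 0.0183
gripper_force: 1.1
```

Request:
play_rows --gripper '[18,18,18,18,18,18,18,18]' --travel '[[0,8,2],[0,8,2.1],[0,8,2.1],[0,8,2.1],[0,7.5,2],[0,7.5,2.1],[0,7.5,2.3],[0,7.5,2.5]]' --dr '[[-0.009,0,0],[-0.009,0,0],[-0.009,0,0],[-0.009,0,0],[-0.02,0,0],[-0.02,0,0],[-0.02,0,0],[-0.02,0,0]]'

```text
time: 52.45
position: [0.4966, 0.2559, 0.0305]
eef_rot: [2.788, -0.001, 2.093]
ft_force: [-1.5, -2.3, 0.7]
width: 0.0178
gripper_force: 1.0
```

```bash
python3 - <<'E'
from h import *
st=r.read_state();Rc=rot(st["eef_rot"]);print(st["position"],Rc[:,2].round(3),st["width"],st["ft_force"].round(1),st["joint_positions"].round(2))
bar=np.array([.555,.29,.044]);u=np.array([.866,.5,0]);print("d left",(bar-(st["position"]-.014*Rc[:,2]))@u)
R2=tool(30,32)
b=plan(bar-.01*u+.014*R2[:,2],R2,10,18)
E
```

```text
[0.4965685  0.25586721 0.03049843] [ 0.299  0.173 -0.938] 0.017784786176999325 [-1.5 -2.3  0.7] [-0.09  0.68 -0.58  2.16  1.54  0.34 -1.45]
d left 0.07251115393299945
max 6.2 1.1761002768994615
travel [[0.0, 6.2, 2.1], [0.0, 6.1, 2.2], [0.0, 6.1, 2.4], [0.0, 6.0, 2.5], [0.0, 6.0, 2.6], [0.0, 5.9, 2.7], [0.0, 5.9, 2.8], [0.0, 5.8, 3.0]] dr [[-0.0205, -0.0, -0.0001], [-0.0205, -0.0, -0.0001], [-0.0205, -0.0, -0.0001], [-0.0205, -0.0, -0.0001], [-0.0205, -0.0, -0.0001], [-0.0205, -0.0, -0.0001], [-0.0205, -0.0, -0.0001], [-0.0205, -0.0, -0.0001]] g [18, 18, 18, 18, 18, 18, 18, 18]
travel [[0.0, 5.7, 3.1], [0.0, 5.7, 3.2]] dr [[-0.0205, -0.0, -0.0001], [-0.0205, -0.0, -0.0001]] g [18, 18]
```

Request:
play_rows --gripper '[18,18,18,18,18,18,18,18]' --travel '[[0,7.2,2.5],[0,7.2,2.7],[0,7.2,2.9],[0,7,3],[0,7,3.1],[0,6.5,3],[0,6,3],[0,5,2.6]]' --dr '[[-0.024,0,0],[-0.024,0,0],[-0.024,0,0],[-0.024,0,0],[-0.024,0,0],[-0.024,0,0],[-0.02,0,0],[-0.01,0,0]]'

```text
time: 53.25
position: [0.5463, 0.2844, 0.0316]
eef_rot: [2.616, -0.002, 2.093]
ft_force: [-1.6, -1.2, -1.0]
width: 0.0182
gripper_force: 1.1
```

```bash
cat > push.py <<'E'
from h import *
st=r.read_state();Rc=rot(st["eef_rot"]);print(st["position"],Rc[:,2].round(3),st["width"],st["ft_force"].round(1),st["joint_positions"].round(2))
bar=np.array([.555,.29,.044]);u=np.array([.866,.5,0]);print("d left",(bar-(st["position"]-.014*Rc[:,2]))@u)
R2=tool(30,32)
b=plan(bar+.005*u+.014*R2[:,2],R2,4,18)
E
python3 push.py
```

```text
[0.5462669  0.2844416  0.03159969] [ 0.434  0.252 -0.865] 0.01817220409828142 [-1.6 -1.2 -1. ] [ 0.    0.79 -0.7   2.14  2.06  0.46 -1.87]
d left 0.017371781631875895
max 5.0 0.46569562445864476
travel [[0.1, 5.0, 2.7], [0.1, 5.0, 2.8], [0.1, 4.9, 2.8], [0.1, 4.9, 2.9]] dr [[-0.0081, -0.0002, -0.0005], [-0.0081, -0.0002, -0.0005], [-0.0081, -0.0002, -0.0005], [-0.0081, -0.0002, -0.0005]] g [18, 18, 18, 18]
```

Request:
play_rows --gripper '[18,18,18,18,18,18,18]' --travel '[[0,3.5,2.1],[0,3.5,2.1],[0,2.6,1.6],[0,2.6,1.6],[0,1.7,1],[0,1.7,1],[0,0,0]]' --dr '[[0,0,0],[0,0,0],[0,0,0],[0,0,0],[0,0,0],[0,0,0],[0,0,0]]'

```text
time: 53.95
position: [0.5623, 0.2935, 0.0318]
eef_rot: [2.615, -0.001, 2.093]
ft_force: [-1.1, -0.0, -2.3]
width: 0.0179
gripper_force: 0.9
```

```bash
python3 push.py
```

```text
[0.56233698 0.29353137 0.03184258] [ 0.435  0.251 -0.865] 0.017916757172932226 [-1.1 -0.  -2.3] [-0.02  0.79 -0.67  2.1   2.02  0.44 -1.82]
d left -0.001083955787821111
max 1.0 0.4582182037615378
travel [[0.2, 1.0, 0.5], [0.2, 1.0, 0.5], [0.2, 1.0, 0.5], [0.2, 1.0, 0.5]] dr [[-0.008, 0.0, -0.0003], [-0.008, 0.0, -0.0003], [-0.008, 0.0, -0.0003], [-0.008, 0.0, -0.0003]] g [18, 18, 18, 18]
```

Request:
play_rows --gripper '[18,18,18,18]' --travel '[[0,1.7,1],[0,1.7,1],[0,0.8,0.5],[0,0,0]]' --dr '[[0,0,0],[0,0,0],[0,0,0],[0,0,0]]'

```text
time: 54.35
position: [0.5665, 0.296, 0.0318]
eef_rot: [2.615, -0.001, 2.093]
ft_force: [-0.2, -0.3, -1.3]
width: 0.0181
gripper_force: 0.6
```

```bash
python3 - <<'E'
from h import *
w,c=shot("wrist");cv2.imwrite("pics/w21.png",w)
e=np.array([-.5,.866,0]);u_=np.array([.866,.5,0])
for off in (.03,.045):
  for d in (.005,0,-.005,-.01):
    b=np.array([.555,.29,.044])-d*u_+off*e; print(off,d,proj(c,b).round(1))
  u,v=proj(c,np.array([.555,.29,.044])+off*e).round().astype(int)
  print(u,v,w[v-1:v+2,u-30:u+31].mean(axis=(0,2)).astype(int).tolist())
E
python3 push.py
```

```text
0.03 0.005 [259.8 220.5]
0.03 0 [270.2 218.6]
0.03 -0.005 [280.4 216.7]
0.03 -0.01 [290.1 214.9]
270 219 [152, 152, 150, 152, 150, 152, 152, 151, 149, 146, 148, 145, 146, 148, 146, 146, 146, 143, 132, 100, 79, 77, 82, 85, 87, 90, 93, 94, 95, 98, 98, 99, 99, 98, 99, 100, 98, 96, 94, 92, 92, 88, 89, 93, 106, 111, 96, 73, 52, 44, 38, 34, 32, 40, 35, 36, 39, 37, 44, 39, 43]
0.045 0.005 [259.  185.5]
0.045 0 [269.8 184.2]
0.045 -0.005 [280.3 182.9]
0.045 -0.01 [290.3 181.7]
270 184 [144, 144, 141, 142, 144, 145, 145, 146, 146, 145, 135, 109, 83, 79, 78, 80, 78, 78, 75, 73, 75, 80, 84, 87, 90, 89, 93, 94, 96, 97, 99, 99, 99, 98, 99, 98, 98, 94, 94, 92, 90, 88, 87, 85, 83, 77, 74, 64, 47, 36, 35, 33, 35, 35, 38, 38, 36, 39, 39, 45, 43]
[0.56654474 0.29603812 0.03185048] [ 0.435  0.251 -0.864] 0.01800127004210677 [-0.9 -0.8 -1.2] [-0.03  0.79 -0.66  2.09  2.01  0.43 -1.81]
d left -0.005979094221280346
max 0.1 0.4556421729055519
travel [[0.1, -0.1, -0.1], [0.1, -0.1, -0.1], [0.1, -0.1, -0.1], [0.1, -0.1, -0.1]] dr [[-0.0079, 0.0, -0.0003], [-0.0079, 0.0, -0.0003], [-0.0079, 0.0, -0.0003], [-0.0079, 0.0, -0.0003]] g [18, 18, 18, 18]
```

Request:
play_rows --gripper '[18,18,18,18]' --travel '[[0,1.7,1],[0,1.7,1],[0,0,0],[0,0,0]]' --dr '[[0,0,0],[0,0,0],[0,0,0],[0,0,0]]'

```text
time: 54.8
position: [0.5693, 0.2978, 0.0314]
eef_rot: [2.616, -0.001, 2.093]
ft_force: [-2.4, -1.3, -1.1]
width: 0.0182
gripper_force: 1.4
```

Request:
play_rows --gripper '[18,18,18,18,18]' --travel '[[0,1.3,0.8],[0,1.3,0.8],[0,1.3,0.8],[0,0,0],[0,0,0]]' --dr '[[0,0,0],[0,0,0],[0,0,0],[0,0,0],[0,0,0]]'

```text
time: 55.3
position: [0.5703, 0.2987, 0.0295]
eef_rot: [2.621, -0.002, 2.094]
ft_force: [-10.0, -6.6, 1.0]
width: 0.0179
gripper_force: 4.9
```

Tray at its stop (12 N reaction). Withdrawing from the bar and going above the ledge.

```bash
sed -i 's/^O=np.array.*/O=np.array([.617,.3262]);YAW=30./' h.py; python3 - <<'E'
from h import *
st=r.read_state();Rc=rot(st["eef_rot"])
p=st["position"]; p=p-np.array([.866,.5,0])*.003
a=plan(p-.10*Rc[:,2],Rc,4,50,(p,Rc))
R2=tool(30,45)
b=plan(B(-.12,0,.26),R2,8,0,a)
c=plan(B(-.022,0,.25),R2,5,0,b)
E
```

```text
max 25.0 0.0
travel [[-0.0, 0.0, -25.0], [-0.0, 0.0, -25.0], [-0.0, 0.0, -25.0], [-0.0, 0.0, -25.0]] dr [[0.0, 0.0, 0.0], [0.0, 0.0, 0.0], [0.0, 0.0, 0.0], [0.0, 0.0, 0.0]] g [50, 50, 50, 50]
max 16.4 1.8978839672097694
travel [[0.1, 7.5, -16.4], [0.1, 8.1, -16.1], [0.1, 8.6, -15.9], [0.1, 9.1, -15.6], [0.1, 9.6, -15.3], [0.1, 10.1, -14.9], [0.1, 10.6, -14.6], [0.1, 11.1, -14.2]] dr [[-0.0331, -0.0001, -0.0002], [-0.0331, -0.0001, -0.0002], [-0.0331, -0.0001, -0.0002], [-0.0331, -0.0001, -0.0002], [-0.0331, -0.0001, -0.0002], [-0.0331, -0.0001, -0.0002], [-0.0331, -0.0001, -0.0002], [-0.0331, -0.0001, -0.0002]] g [0, 0, 0, 0, 0, 0, 0, 0]
max 15.3 0.0
travel [[-0.0, 12.4, 15.3], [-0.0, 12.4, 15.3], [-0.0, 12.4, 15.3], [-0.0, 12.4, 15.3], [-0.0, 12.4, 15.3]] dr [[0.0, 0.0, 0.0], [0.0, 0.0, 0.0], [0.0, 0.0, 0.0], [0.0, 0.0, 0.0], [0.0, 0.0, 0.0]] g [0, 0, 0, 0, 0]
```

Request:
play_rows --gripper '[18,50,50,50,50,50,50,50]' --travel '[[0,-2.6,-1.5],[0,0,0],[0,0,0],[0,0,-15],[0,0,-25],[0,0,-30],[0,0,-30],[0,0,0]]' --dr '[[0,0,0],[0,0,0],[0,0,0],[0,0,0],[0,0,0],[0,0,0],[0,0,0],[0,0,0]]'

```text
time: 56.1
position: [0.5285, 0.2744, 0.1219]
eef_rot: [2.61, 0.001, 2.094]
ft_force: [0.1, 1.0, 0.1]
width: 0.0499
gripper_force: 0.0
```

Request:
play_rows --gripper '[0,0,0,0,0,0,0,0]' --travel '[[0,7.5,-16.5],[0,8,-16],[0,8.5,-16],[0,9,-15.5],[0,9.5,-15.5],[0,10,-15],[0,10.5,-14.5],[0,11,-14]]' --dr '[[-0.033,0,0],[-0.033,0,0],[-0.033,0,0],[-0.033,0,0],[-0.033,0,0],[-0.033,0,0],[-0.033,0,0],[-0.033,0,0]]'

```text
time: 56.9
position: [0.5158, 0.2669, 0.2624]
eef_rot: [2.349, -0.001, 2.094]
ft_force: [0.1, 0.2, 0.6]
width: 0.0
gripper_force: 0.0
```

```bash
python3 - <<'E'
from h import *
st=r.read_state();print(st["position"],rot(st["eef_rot"])[:,2].round(3),st["joint_positions"].round(2),st["ft_force"].round(1))
R2=tool(30,45)
c=plan(B(-.10,0,.255),R2,5,0)
c=plan(B(-.022,0,.25),R2,5,0,c)
E
```

```text
[0.51575354 0.26692019 0.26236586] [ 0.617  0.356 -0.702] [ 0.28  0.23 -0.93  2.31  2.08  0.24 -2.04] [0.1 0.2 0.6]
max 3.5 0.08455407087371786
travel [[0.1, 1.4, 3.5], [0.1, 1.4, 3.5], [0.1, 1.4, 3.5], [0.1, 1.4, 3.5], [0.1, 1.4, 3.5]] dr [[0.0015, -0.0, -0.0002], [0.0015, -0.0, -0.0002], [0.0015, -0.0, -0.0002], [0.0015, -0.0, -0.0002], [0.0015, -0.0, -0.0002]] g [0, 0, 0, 0, 0]
max 11.7 0.0
travel [[-0.0, 10.3, 11.7], [-0.0, 10.3, 11.7], [-0.0, 10.3, 11.7], [-0.0, 10.3, 11.7], [-0.0, 10.3, 11.7]] dr [[0.0, 0.0, 0.0], [0.0, 0.0, 0.0], [0.0, 0.0, 0.0], [0.0, 0.0, 0.0], [0.0, 0.0, 0.0]] g [0, 0, 0, 0, 0]
```

Request:
play_rows --gripper '[0,0,0,0,0,0,0,0]' --travel '[[0,11,14],[0,11,14],[0,11,14],[0,11,14],[0,11,14],[0,3.5,6],[0,0,0],[0,0,0]]' --dr '[[0,0,0],[0,0,0],[0,0,0],[0,0,0],[0,0,0],[0,0,0],[0,0,0],[0,0,0]]'

```text
time: 57.7
position: [0.5971, 0.3137, 0.249]
eef_rot: [2.352, -0.001, 2.094]
ft_force: [-0.2, 0.2, 0.1]
width: -0.0003
gripper_force: 0.0
```

```bash
python3 - <<'E'
from h import *
st=r.read_state();Rc=rot(st["eef_rot"]);print(st["position"],Rc[:,2].round(3),st["joint_positions"].round(2),st["ft_force"].round(1))
d=(st["position"]-B(0,0,0));print("booth x",d@[.866,.5,0],"y",d@[-.5,.866,0])
c=plan(B(-.022,0,.19),Rc,8,0)
E
```

```text
[0.59707067 0.3136609  0.2489601 ] [ 0.615  0.355 -0.704] [ 0.07  0.4  -0.76  2.12  1.91  0.29 -1.8 ] [-0.2  0.2  0.1]
booth x -0.023528346536316847 y -0.0008941941302494164
max 5.3 0.0
travel [[0.1, -5.1, 5.3], [0.1, -5.1, 5.3], [0.1, -5.1, 5.3], [0.1, -5.1, 5.3], [0.1, -5.1, 5.3], [0.1, -5.1, 5.3], [0.1, -5.1, 5.3], [0.1, -5.1, 5.3]] dr [[0.0, 0.0, 0.0], [0.0, 0.0, 0.0], [0.0, 0.0, 0.0], [0.0, 0.0, 0.0], [0.0, 0.0, 0.0], [0.0, 0.0, 0.0], [0.0, 0.0, 0.0], [0.0, 0.0, 0.0]] g [0, 0, 0, 0, 0, 0, 0, 0]
```

Request:
play_rows --gripper '[0,0,0,0,0,0,0,0]' --travel '[[0,-5.1,5.2],[0,-5.1,5.2],[0,-5.1,5.2],[0,-5.1,5.2],[0,-5.1,5.2],[0,-5.1,5.2],[0,-5.1,5.2],[0,-5.1,5.2]]' --dr '[[0,0,0],[0,0,0],[0,0,0],[0,0,0],[0,0,0],[0,0,0],[0,0,0],[0,0,0]]'

```text
time: 58.5
position: [0.5983, 0.314, 0.1909]
eef_rot: [2.351, -0.0, 2.093]
ft_force: [-2.0, -2.4, 4.4]
width: 0.0004
gripper_force: 1.7
```

```bash
python3 - <<'E'
from h import *
st=r.read_state();Rc=rot(st["eef_rot"]);print(st["position"],Rc[:,2].round(3),st["joint_positions"].round(2),st["ft_force"].round(1))
d=(st["position"]-B(0,0,0));print("booth x",d@[.866,.5,0],"y",d@[-.5,.866,0])
im,c=shot("scene");g=cv2.cvtColor(im,cv2.COLOR_BGR2GRAY)
for u in (260,262,264): print(u,g[155:208,u].tolist())
E
```

```text
[0.59827002 0.31400091 0.19092507] [ 0.616  0.355 -0.703] [ 0.13  0.57 -0.85  2.14  2.17  0.45 -1.98] [-2.  -2.4  4.4]
booth x -0.022319709050727103 y -0.0011994264440832215
260 [130, 141, 157, 157, 157, 157, 158, 158, 157, 164, 171, 172, 173, 169, 170, 164, 81, 78, 176, 163, 110, 102, 100, 61, 55, 63, 64, 63, 63, 61, 60, 52, 62, 62, 73, 87, 154, 177, 197, 210, 210, 209, 209, 209, 210, 210, 210, 211, 210, 210, 211, 211, 211]
262 [129, 134, 157, 157, 158, 158, 156, 157, 157, 153, 186, 172, 172, 174, 169, 169, 154, 144, 189, 169, 147, 102, 101, 102, 64, 64, 64, 64, 64, 63, 68, 100, 76, 76, 76, 77, 87, 94, 110, 113, 113, 113, 117, 157, 112, 112, 112, 112, 113, 112, 112, 112, 112]
264 [129, 131, 153, 157, 157, 157, 156, 157, 156, 157, 189, 172, 169, 140, 142, 170, 167, 170, 190, 163, 157, 98, 101, 99, 69, 67, 67, 68, 68, 67, 69, 71, 76, 76, 77, 76, 88, 83, 108, 108, 108, 108, 107, 107, 107, 107, 107, 106, 107, 106, 106, 106, 106]
```

Request:
play_rows --gripper '[0,0,0,0,0,0,0,0]' --travel '[[0,-5,5.1],[0,-7,7.1],[0,-7,7.1],[0,-7,7.1],[0,-7,7.1],[0,-7,7.1],[0,-7,7.1],[0,-7,7.1]]' --dr '[[0,0,0],[0,0,0],[0,0,0],[0,0,0],[0,0,0],[0,0,0],[0,0,0],[0,0,0]]'

```text
time: 59.35
position: [0.5988, 0.3146, 0.113]
eef_rot: [2.352, -0.001, 2.093]
ft_force: [-2.2, -2.1, 4.1]
width: 0.0002
gripper_force: 2.0
```

Request:
play_rows --gripper '[0,0,0,0,0,0]' --travel '[[0,-3,3],[0,-3,3],[0,-2,2],[0,-1.5,1.5],[0,0,0],[0,0,0]]' --dr '[[0,0,0],[0,0,0],[0,0,0],[0,0,0],[0,0,0],[0,0,0]]'

```text
time: 59.95
position: [0.5991, 0.3148, 0.1034]
eef_rot: [2.347, 0.002, 2.094]
ft_force: [-18.8, -17.1, 30.7]
width: -0.0003
gripper_force: 15.8
```

Sash at its bottom stop. Backing off.

Request:
play_rows --gripper '[0,0,0,0,0,0,0,0]' --travel '[[0,3,-3],[0,5,-5],[0,0,-20],[0,0,-30],[0,0,-30],[0,0,-30],[0,0,-20],[0,0,0]]' --dr '[[0,0,0],[0,0,0],[0,0,0],[0,0,0],[0,0,0],[0,0,0],[0,0,0],[0,0,0]]'

```text
time: 60.75
position: [0.5186, 0.268, 0.2049]
eef_rot: [2.35, 0.002, 2.094]
ft_force: [0.5, 0.1, -1.0]
width: -0.0001
gripper_force: 0.0
```

```bash
python3 - <<'E'
from h import *
st=r.read_state();print(st["position"],st["ft_force"].round(1),st["time"])
im,c=shot("scene");cv2.imwrite("pics/end.png",im);g=cv2.cvtColor(im,cv2.COLOR_BGR2GRAY)
for u in (262,264): print(u,g[175:212,u].tolist())
for z in (.09,.1): print(proj(c,B(-.036,-.119,z)))
# knobs behind the sash, expected after a tray shift of .1897
h=cv2.cvtColor(im,cv2.COLOR_BGR2HSV);u_=np.array([.866,.5,0])*.1897
for nm,p in (("mid",[.5155,.1937,.122]),("big",[.4822,.3119,.130])):
    q=proj(c,np.array(p)+u_);x0,y0=(q-12).astype(int);m=cv2.inRange(h[y0:y0+25,x0:x0+25],(3,60,40),(22,255,255))
    n,l,s,ce=cv2.connectedComponentsWithStats(m);print(nm,q.round(1),[((ce[i]+[x0,y0]).round(1).tolist(),s[i].tolist()) for i in range(1,n) if s[i,4]>4])
E
```

```text
[0.5185565  0.26801181 0.20493082] [ 0.5  0.1 -1. ] 60.75
262 [157, 157, 157, 157, 144, 144, 144, 144, 144, 144, 144, 156, 148, 148, 148, 148, 150, 185, 171, 171, 173, 169, 170, 166, 146, 207, 173, 170, 105, 112, 112, 112, 111, 111, 108, 73, 111]
264 [156, 157, 156, 156, 145, 145, 145, 145, 145, 145, 145, 147, 149, 148, 148, 149, 156, 189, 164, 172, 173, 168, 169, 167, 167, 193, 161, 165, 104, 106, 105, 106, 106, 104, 93, 71, 104]
[265.40145326 202.52759626]
[265.41834044 199.45083794]
mid [258.5 182. ] []
big [228.8 171.1] []
```

```bash
python3 - <<'E'
from h import *
im,c=shot("scene");q=im.astype(int)
d=q[:,:,2]-q[:,:,0]
for n,(x0,y0) in (("mid",(245,165)),("big",(215,152))):
    p=d[y0:y0+34,x0:x0+28];m=(p>15).astype(np.uint8);k,l,s,ce=cv2.connectedComponentsWithStats(m)
    print(n,p.max(),[((ce[i]+[x0,y0]).round(1).tolist(),s[i].tolist()) for i in range(1,k) if s[i,4]>3])
print(r.read_state()["ft_force"])
E
```

```text
mid 19 [([258.4, 182.4], [11, 15, 6, 6, 33]), ([258.5, 187.5], [13, 22, 2, 2, 4])]
big 21 [([229.0, 171.5], [12, 17, 5, 6, 30]), ([229.0, 176.5], [13, 24, 3, 2, 6])]
[ 0.46060087 -0.56428838 -0.38010801]
```

Both knobs appear through the panel exactly where predicted (258,182 and 229,171), the sash is down and the tray home. Handing in.

```bash
python3 -c "
from plant import r
print(r.sign_off())"
```

```text
the job is handed in; nothing more can be done
None
```

The job is handed in: both jars (big and middle) stand covered on the tray, the tray is pushed home to its stop and the sash is right down; the small jar was absent, so its cover was left on the bench.

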